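# Press the glued blocks in the ratchet press

## Robot

A 6-joint arm with a two-finger parallel gripper is mounted at the origin on the work surface. World frame = base frame: x ahead of the robot, y to its left, z up, the work surface at z = 0. Lengths are in m, angles in degrees, forces in N, time in s.
With the tool pointing down it reaches from about 0.25 to 0.725 m from the base axis. Payload 9.7 kg.
Tool frame: the origin (TCP) lies midway between the tips of the shut fingers; the grasp point (between the pads) lies 19 mm behind it (bot.pinch_z is the distance from the TCP to the grasp point, in m); z points along the fingers, y is the direction in which the jaws open and shut (so a half turn about z gives the same grasp; the last joint's range is limited). The gripper opens to 85 mm and grips with 20 to 120 N. Pads are 22 mm wide; open, the fingers measure 114 mm over their backs; the gripper's body (76 mm by 85 mm) begins 54 mm behind the grasp point. The pads swing forward as they close: fully open they stand 13 mm farther back than shut.
Start: joints at [72.021, 4.979, 10.078, 95.1, 0, 90], TCP at [0.17, 0.523, 0.194] pointing down, gripper open.
Joint ranges: [-179.16, 179.16], [-48.56, 103.87], [-65.8, 70.77], [-126.05, 130.52], [-82.76, 87.17], [-180, 180]. Speed limits (degrees/s): [127.2, 127.2, 147.25, 180, 180, 180].

## Interface

Orientations are given as [roll, pitch, yaw] about the fixed x, y, z axes, in that order (R = Rz(yaw) Ry(pitch) Rx(roll)).
In Python, from workcell import bot, imaging gives the robot as it stands.
- The arm moves only by the tool servo_tool, never from a script. Its argument "moves" is a list that holds one entry, the list of rows, each a list of 7 numbers: the turn, a rotation vector about the tool's x, y, z in rad, then the shift along the tool's x, y, z in cm, then the finger opening in cm, from 0 to 8.54. A call has 1 to 12 rows; each row shifts and turns the pose as measured when the row begins, along the tool's axes as they then stand; what a row does not reach is not made up. A row lasts 1/12 s, in which the tool goes at most 41.7 mm and 7.16 degrees, less where a joint would pass 70% of its speed; a pose out of reach is approached as far as the arm can. A call is refused whole if a number of a shift passes 4.17 or a number of a turn 0.125, either way. A call with a gripper value outside its range is refused whole. The fingers move at their own pace and stop on an object; "force" is the grip in N (left out, the last holds). Time passes only in rows, so rows that do not move let the fingers close. It gives the time, the measured TCP pose, the force and the opening at its end, in the units of the state.
- bot.get_obs(): the state, without advancing time (a new reading comes with each control period).
- imaging.camera(name): name is "scene" or "top" or "wrist"; returns the picture (384x512x3 uint8, blue, green, red); there is no depth.
- imaging.calibration(name): a dict with "fx", "fy", "cx", "cy" (pixels), "camera_from_world" (4x4, takes a point from world to camera coordinates). Camera axes: x right, y down, z forward; pixel columns grow to the right and rows downward; lengths in m; the calibration is good to about 2 mm. A picture is of the moment at which its call begins: read the wrist's pose just before it. calibration takes no time and is no camera call; for the wrist camera it gives the pose at the moment of the call.
- bot.job_done(): hands the job in, once; it reports no verdict.
The state is a dict: "time": time; "q": joint angles; "qd": joint speeds; "joint_efforts": joint torques, N m; "ee_pos": TCP position; "tcp_rot": TCP orientation; "wrist_force": force on the tool from outside, world axes, zero at the start; "torque": the same for the moment, N m; "opening": finger opening in m.
Only numpy, scipy, OpenCV 4.12 (cv2) and the standard library are available. Lean on these libraries where they do the work, as an engineer would, in place of code of your own. Each camera call takes 0.05 s, during which the arm holds its last target.

## Task

Pull the drawer out to its stop and stand every glued block that is in it upright on the bed of the press, between the fence and the pad, set square with the pale and the dark lath one behind the other from pad to fence, so that the press will squeeze the glue seam. Only then flip the little pawl lever on the ratchet handle over to the tightening side (leaning clockwise seen from above, away from the robot) and work the handle to and fro until the blocks are gripped and the sprung pad is pressed in at least halfway. Finish with the drawer pushed fully shut, and leave everything else on the bench where it is.

Things in the scene. Friction and masses are not known exactly. Their poses are not given: they have to be found in the camera images.
- press: Bench glue press, fixed. Origin at table level under mid-bed; x from the moving jaw to the fixed fence, y along the jaw (left), z up. Base 235 x 260 mm, its top (the bed) at z = 12 mm. Dark fence: face at x = +28 mm, top z = 30 mm, 230 mm long. Pad face, jaw fully open: x = -28 mm, top z = 30 mm, 216 mm long (both centred in y). Vertical ratchet axis at x = -125 mm, y = 0.
- bed_center (a point): Point on the bed's surface midway between the fully open pad and the fence (press x = y = 0, z = 12 mm).
- jaw (a joint): Travel of the moving jaw towards the fence, m: 0 fully open (as at the start), at most 0.027. Only the ratchet moves it (8 mm per rad of driven turning); it stays where it is left.
- pad (a joint): How far the wooden sprung pad on the jaw's front is pressed back into the jaw, m: 0 free, 0.006 fully in. The spring pushes with 5 N at 0, 20 N at 0.006. With 40 mm blocks against the fence the pad meets them at a jaw travel of about 0.016 and sinks in as the jaw goes on.
- handle (a joint): Swing of the ratchet handle about its vertical axis, rad, 0 to 1.45 between hard stops; grows clockwise seen from above (knob goes away from the robot). At 0 it points 0.9 rad back (towards the robot) from press +y, at 0.9 along press +y. It stays where it is left (friction 0.12 N m).
- handle_axis (a point): Point on the ratchet's vertical axis, on top of the handle's round hub (z = 61 mm, hub 72 mm across).
- knob_top (a point): Top centre of the black upright knob at the handle's end: 24 mm across, from z = 61 to 109 mm, 130 mm from the ratchet axis. Straddle, hold or push it to swing the handle: about 4 N to drive, 6 to 8 N with the pad pressed in. Swung the other way the pawl clicks over the 16 teeth (0.39 rad each); one full swing gains about 0.8 to 1.3 rad of driving.
- pawl (a joint): Pawl lever on the handle, rad, -0.55 to 0.55; snaps over past 0 and stays. Positive (leaning clockwise, away from the robot): clockwise swings of the handle drive the jaw shut, counter-clockwise ones click freely. Negative: the reverse, and with the jaw fully open the handle is blocked counter-clockwise. It may rest on a tooth: once over, its size reads 0.13 to 0.55.
- pawl_tip (a point): Top (z = 87 mm) of the pawl lever: upright black-capped post 10 to 13 mm across, between the handle's two side bars (their tops at z = 61 mm), 24 mm outside its pivot; the pivot is on the handle's middle line 47 mm from the ratchet axis. 1 to 5 N sideways flips it; it travels about 25 mm across. The handle may swing along to its stop before the pawl goes over.
- cabinet: Low wooden drawer unit, fixed. Origin at table level under its middle; its front looks to its -x. 200 deep (x) x 312 wide (y) x 78 mm high.
- drawer (a joint): How far the drawer is pulled out towards the unit's -x, m: 0 shut, 0.14 at its stop. It stays where it is left (1.5 N friction).
- drawer_handle (a point): Middle of the drawer's steel bar handle: round bar 11 mm thick, 110 mm long along the unit's y, 35 mm in front of the drawer's front, at z = 52 mm.
- drawer_floor (a point): On the tray's floor (z = 20 mm), 65 mm behind the outer face of the drawer's front. The tray is 270 mm wide inside (y) and 159 mm long (x, from 15 mm behind that face); side and back walls reach only to z = 34 mm, the front panel to z = 76 mm.
- block0: Glued block of two laths, 40 mm (x, across the glue seam: one lath pale, one darker) x 46 mm (y) x 40 mm tall (z), about 50 g, loose, at first upright in the drawer; may be absent. Origin at the centre of its underside.
- block1: Glued block of two laths, 40 mm (x, across the glue seam: one lath pale, one darker) x 46 mm (y) x 40 mm tall (z), about 50 g, loose, at first upright in the drawer; may be absent. Origin at the centre of its underside.
- block2: Glued block of two laths, 40 mm (x, across the glue seam: one lath pale, one darker) x 46 mm (y) x 40 mm tall (z), about 50 g, loose, at first upright in the drawer; may be absent. Origin at the centre of its underside.
- block3: Glued block of two laths, 40 mm (x, across the glue seam: one lath pale, one darker) x 46 mm (y) x 40 mm tall (z), about 50 g, loose, at first upright in the drawer; may be absent. Origin at the centre of its underside.
- jar: Bystander: screw-lid glass jar, 64 mm across, 85 mm tall. Origin under its middle (at the centre of its underside).
- spray_can: Bystander: bare aluminium spray can, 54 mm across, 170 mm tall. Origin under its middle (at the centre of its underside).
- glue_bottle: Bystander: white glue bottle, 48 mm across, 120 mm tall. Origin under its middle (at the centre of its underside).
- mug: Bystander: white mug, 80 mm across, 90 mm tall. Origin under its middle (at the centre of its underside).
- tape_roll: Bystander: roll of tape lying flat, 90 mm across, 24 mm tall. Origin under its middle (at the centre of its underside).
- brush: Bystander: brush lying on the table. Origin under its middle.

How it is judged:
By the outcome, as a careful person would: the job done as asked, in the order asked, and still so for the second after the job is handed in, with the robot touching nothing.
Of block0, block1, block2, block3 only 2 to 3 are there at a start; the rules pass over those that are not, and their reading is None.
At some moment in a run one of block0, block1, block2, block3 may be knocked a few centimetres aside while the robot is not near it.
It also fails if it takes over 210 s, if anything falls off the work surface, if the arm or the gripper's body presses on something with over 40 N, if the wrist force passes 120 N, or if a joint passes its speed limit or range.

## Working session

There is one attempt and no reset: what is moved stays moved. The work goes in short steps, Python scripts to look and compute and a tool call to move; the robot and the scene stay as the last step left them, time stands still between calls to the robot, and variables do not carry over. Pictures are saved under pics/ and viewed, and the job is handed in when it is done.

Besides the shell and the picture viewer there is one more tool, called by a JSON object that holds its "fn" and its "kwargs", one argument or row to a line. servo_tool: Moves the arm, as the interface text tells. Its arguments: {"type":"object","properties":{"moves":{"type":"array","items":{"type":"array","items":{"type":"array","items":{"type":"number"}}}},"force":{"type":"number"}},"required":["moves"]}

```bash
ls; mkdir -p pics; python3 - <<'E'
from workcell import bot, imaging
import cv2
for n in ("scene","top","wrist"):
    cv2.imwrite(f"pics/{n}0.png",imaging.camera(n))
o=bot.get_obs(); print(o['time'],o['ee_pos'],o['tcp_rot'],o['opening'],bot.pinch_z)
E
```

```text
pics
0.15 [0.16971572 0.5229584  0.19385348] [-1.79943001e+02  8.52242327e-04  1.62021115e+02] 0.08507177535586906 0.0187
```

View pics/scene0.png

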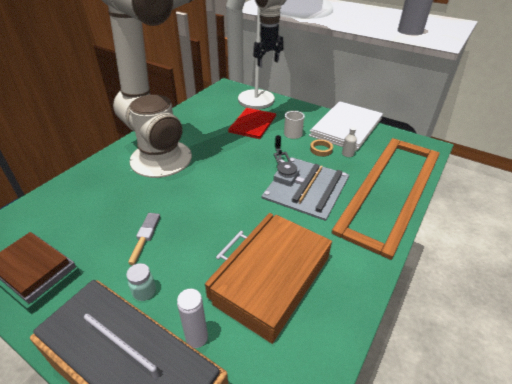

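View pics/top0.png

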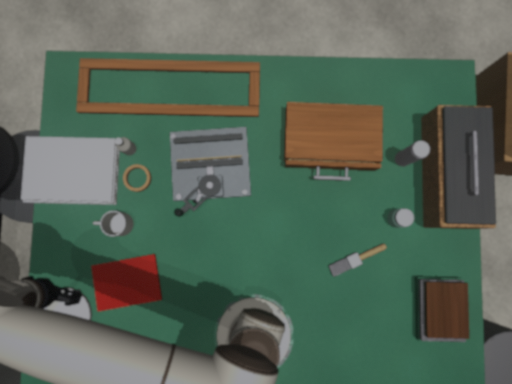

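View pics/wrist0.png

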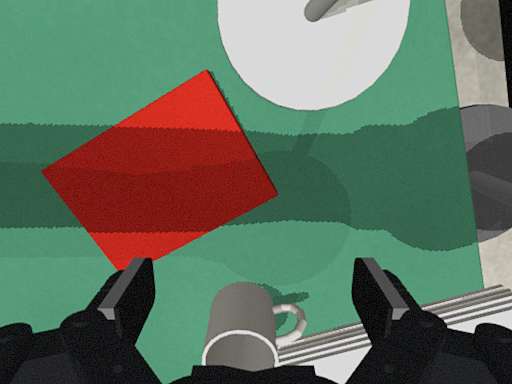

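```bash
cat > h.py <<'E'
import numpy as np, cv2
from workcell import bot, imaging
from scipy.spatial.transform import Rotation as Rn
def ray(cal,u,v):
    T=np.array(cal["camera_from_world"]); R=T[:3,:3]; t=T[:3,3]
    d=R.T@np.array([(u-cal["cx"])/cal["fx"],(v-cal["cy"])/cal["fy"],1.0])
    return -R.T@t, d
def px2w(cal,u,v,z):
    c,d=ray(cal,u,v); return c+d*(z-c[2])/d[2]
def proj(cal,p):
    T=np.array(cal["camera_from_world"]); q=T[:3,:3]@np.asarray(p,float)+T[:3,3]
    return np.array([cal["fx"]*q[0]/q[2]+cal["cx"],cal["fy"]*q[1]/q[2]+cal["cy"]])
def shot(n,name,box=None,s=1):
    im=imaging.camera(n)
    cv2.imwrite(f"pics/raw_{name}.png",im)
    if box: 
        x0,y0,x1,y1=box; im=im[y0:y1,x0:x1]
    if s!=1: im=cv2.resize(im,None,fx=s,fy=s,interpolation=cv2.INTER_CUBIC)
    cv2.imwrite(f"pics/{name}.png",im); return im
def pose():
    o=bot.get_obs(); R=Rn.from_euler('xyz',o['tcp_rot'],degrees=True)
    return np.array(o['ee_pos']),R,o
def to(target,yaw=None):
    """shift in tool axes (cm) to target TCP, and rotvec (rad) to tool-down with yaw"""
    p,R,o=pose()
    s=R.inv().apply(np.array(target)-p)*100
    out=[np.round(s,2)]
    if yaw is not None:
        rv=(R.inv()*Rn.from_euler('xyz',[180,0,yaw],degrees=True)).as_rotvec()
        out.append(np.round(rv,3))
    print('t',round(o['time'],2),'p',np.round(p,4),'rpy',np.round(o['tcp_rot'],2),'open',round(o['opening'],4),'F',np.round(o['wrist_force'],1)); print('shift cm',out)
E
python3 - <<'E'
from h import *
c=imaging.calibration("top"); print(c['fx'],c['cx'],c['cy'],np.round(c['camera_from_world'],3).tolist())
im=cv2.imread("pics/top0.png")
cv2.imwrite("pics/t_press.png",cv2.resize(im[115:225,110:260],None,fx=5,fy=5,interpolation=cv2.INTER_CUBIC))
cv2.imwrite("pics/t_cab.png",cv2.resize(im[90:200,270:400],None,fx=5,fy=5,interpolation=cv2.INTER_CUBIC))
E
```

```text
424.2933504320457 256.71471564426696 191.73191400095635 [[0.022, -1.0, 0.0, -0.009], [-0.994, -0.022, -0.103, 0.465], [0.103, 0.002, -0.995, 1.381], [0.0, 0.0, 0.0, 1.0]]
```

View pics/t_press.png

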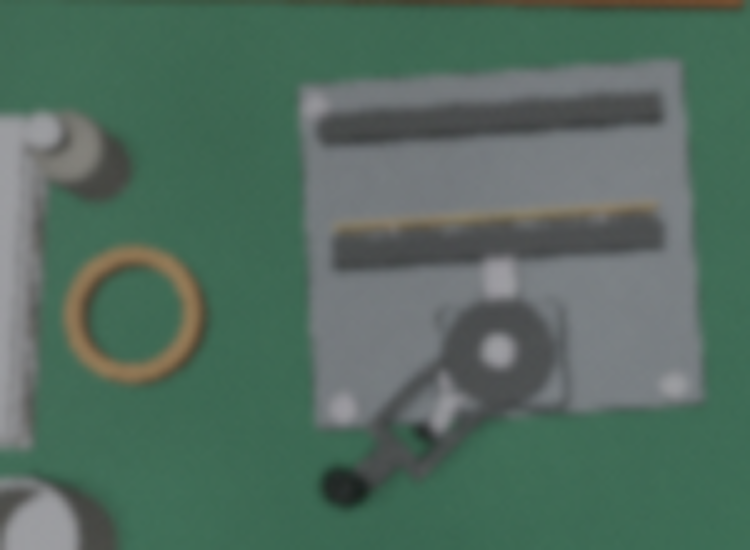

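View pics/t_cab.png

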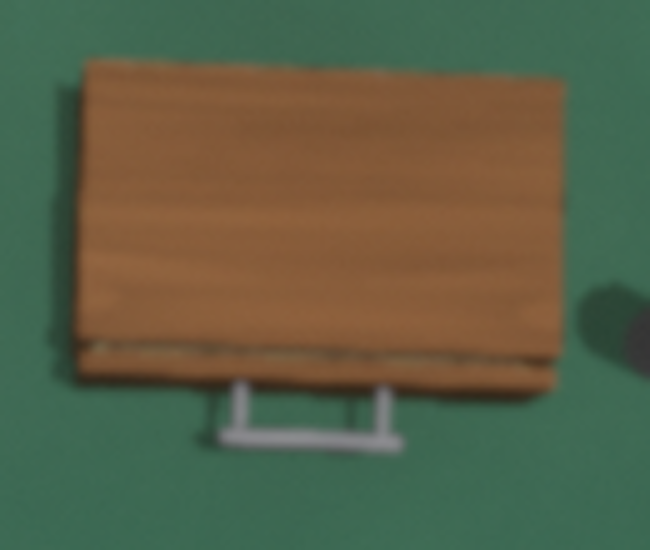

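```bash
python3 - <<'E'
from h import *
c=imaging.calibration("top")
P=lambda x,y,z,o=(110,115):px2w(c,x/5+o[0],y/5+o[1],z)
cs=[P(300,86,.012),P(683,60,.012),P(703,402,.012),P(315,428,.012)]
print(np.round(cs,4)); ctr=np.mean(cs,0)
for i in range(4): print(np.linalg.norm(cs[i]-cs[(i+1)%4]))
e=[cs[0]-cs[1],cs[3]-cs[2]]; 
print('yaw from y edges',[np.degrees(np.arctan2(-v[0],v[1])) for v in e])
e=[cs[0]-cs[3],cs[1]-cs[2]]; print('yaw x edges',[np.degrees(np.arctan2(v[1],v[0])) for v in e])
print('ctr',ctr)
print('fence top front L,R',P(322,143,.03),P(662,124,.03),'pad front top',P(335,227,.03),P(657,204,.03))
print('hub',P(498,350,.061),'knob',P(345,482,.109),'pawl',P(428,430,.087))
q=lambda x,y,z:P(x,y,z,(270,90))
print('cab top corners',[np.round(q(*a,.078),4).tolist() for a in((85,60),(565,80),(556,357),(78,340))])
print('front panel top',q(80,378,.076),q(553,392,.076),'handle ends',q(218,437,.052),q(403,444,.052))
E
```

```text
[[0.6627 0.2999 0.012 ]
 [0.6865 0.0407 0.012 ]
 [0.4537 0.0216 0.012 ]
 [0.4305 0.2798 0.012 ]]
0.26022829744118503
0.2336013496003212
0.25922583580481307
0.23306176740447737
yaw from y edges [np.float64(5.256331513938922), np.float64(5.138730385181198)]
yaw x edges [np.float64(4.948933185610611), np.float64(4.703626816727436)]
ctr [0.55837776 0.16048674 0.012     ]
fence top front L,R [0.61989631 0.27965482 0.03      ] [0.6379075 0.0531319 0.03     ] pad front top [0.5633368 0.268609  0.03     ] [0.58364827 0.05505284 0.03      ]
hub [0.47986888 0.15396793 0.061     ] knob [0.38987068 0.24040134 0.109     ] pawl [0.42501939 0.19344178 0.087     ]
cab top corners [[0.7555, -0.0907, 0.078], [0.7492, -0.403, 0.078], [0.5665, -0.3958, 0.078], [0.5706, -0.089, 0.078]]
front panel top [ 0.54629302 -0.090759    0.076     ] [ 0.54402965 -0.39424034  0.076     ] handle ends [ 0.51345018 -0.1828255   0.052     ] [ 0.51155929 -0.30331729  0.052     ]
```

```bash
cat >> h.py <<'E'
def plan(target,yaw,n,opening,p0=None,y0=None,rot=True):
    p,R,o=pose()
    if p0 is not None: p=np.array(p0,float); R=Rn.from_euler('xyz',[180,0,y0],degrees=True)
    T=Rn.from_euler('xyz',[180,0,yaw],degrees=True)
    rv=(R.inv()*T).as_rotvec()
    d=(np.array(target)-p)/n
    print('t',round(o['time'],2),'p',np.round(p,4),'rpy',np.round(o['tcp_rot'],2),'open',round(o['opening'],4),'F',np.round(o['wrist_force'],1))
    for i in range(n):
        Ri=R*Rn.from_rotvec(rv*i/n)
        print([round(float(a),3) for a in rv/n]+[round(float(a),2) for a in Ri.inv().apply(d)*100]+[opening])
E
python3 - <<'E'
from h import *
plan([.47,.16,.29],95,12,6)
c=imaging.calibration("wrist");p,R,o=pose()
T=np.array(c['camera_from_world']);Tw=np.linalg.inv(T)
print('cam in tool',R.inv().apply(Tw[:3,3]-p),'axis',R.inv().apply(Tw[:3,2]),c['fx'])
E
```

```text
t 0.15 p [0.1697 0.523  0.1939] rpy [-179.94    0.    162.02] open 0.0851 F [-0.8  0.2  0.4]
[-0.0, 0.0, 0.097, -3.31, -2.11, -0.8, 6]
[-0.0, 0.0, 0.097, -3.5, -1.77, -0.8, 6]
[-0.0, 0.0, 0.097, -3.66, -1.42, -0.8, 6]
[-0.0, 0.0, 0.097, -3.78, -1.06, -0.8, 6]
[-0.0, 0.0, 0.097, -3.87, -0.69, -0.8, 6]
[-0.0, 0.0, 0.097, -3.91, -0.31, -0.8, 6]
[-0.0, 0.0, 0.097, -3.93, 0.07, -0.8, 6]
[-0.0, 0.0, 0.097, -3.9, 0.46, -0.8, 6]
[-0.0, 0.0, 0.097, -3.84, 0.83, -0.8, 6]
[-0.0, 0.0, 0.097, -3.74, 1.2, -0.8, 6]
[-0.0, 0.0, 0.097, -3.6, 1.56, -0.8, 6]
[-0.0, 0.0, 0.097, -3.43, 1.9, -0.8, 6]
cam in tool [ 0.07901935  0.00063473 -0.17938678] axis [-0.30424386 -0.00124651  0.95259336] 341.423422626316
```

{"fn": "servo_tool", "kwargs": {
  "moves": [
    [[0, 0, 0.097, -3.3, -2.1, -0.8, 6], [0, 0, 0.097, -3.5, -1.8, -0.8, 6], [0, 0, 0.097, -3.7, -1.4, -0.8, 6], [0, 0, 0.097, -3.8, -1.1, -0.8, 6], [0, 0, 0.097, -3.9, -0.7, -0.8, 6], [0, 0, 0.097, -3.9, -0.3, -0.8, 6], [0, 0, 0.097, -3.9, 0.1, -0.8, 6], [0, 0, 0.097, -3.9, 0.5, -0.8, 6], [0, 0, 0.097, -3.8, 0.8, -0.8, 6], [0, 0, 0.097, -3.7, 1.2, -0.8, 6], [0, 0, 0.097, -3.6, 1.6, -0.8, 6], [0, 0, 0.097, -3.4, 1.9, -0.8, 6]]
  ]
}}

```text
time: 1.15
ee_pos: [0.4703, 0.1444, 0.2887]
tcp_rot: [-179.7, 0.4, 93.1]
wrist_force: [0.6, 1.0, 0.2]
opening: 0.0601
```

```bash
python3 - <<'E'
from h import *
import json
p,R,o=pose();shot("wrist","w1",s=1.5)
c=imaging.calibration("wrist"); json.dump({k:np.array(v).tolist() for k,v in c.items()},open("c1.json","w"))
plan([.511,-.243,.13],89,12,2.6)
E
```

```text
t 1.2 p [0.4738 0.1397 0.2893] rpy [-179.82    0.54   92.4 ] open 0.0599 F [-1.  -3.3 -1.4]
[-0.0, 0.001, 0.005, -3.19, 0.18, 1.36, 2.6]
[-0.0, 0.001, 0.005, -3.19, 0.2, 1.35, 2.6]
[-0.0, 0.001, 0.005, -3.19, 0.21, 1.35, 2.6]
[-0.0, 0.001, 0.005, -3.19, 0.23, 1.35, 2.6]
[-0.0, 0.001, 0.005, -3.19, 0.24, 1.35, 2.6]
[-0.0, 0.001, 0.005, -3.19, 0.26, 1.34, 2.6]
[-0.0, 0.001, 0.005, -3.19, 0.27, 1.34, 2.6]
[-0.0, 0.001, 0.005, -3.19, 0.29, 1.34, 2.6]
[-0.0, 0.001, 0.005, -3.19, 0.3, 1.34, 2.6]
[-0.0, 0.001, 0.005, -3.19, 0.32, 1.33, 2.6]
[-0.0, 0.001, 0.005, -3.18, 0.33, 1.33, 2.6]
[-0.0, 0.001, 0.005, -3.18, 0.35, 1.33, 2.6]
```

View pics/w1.png

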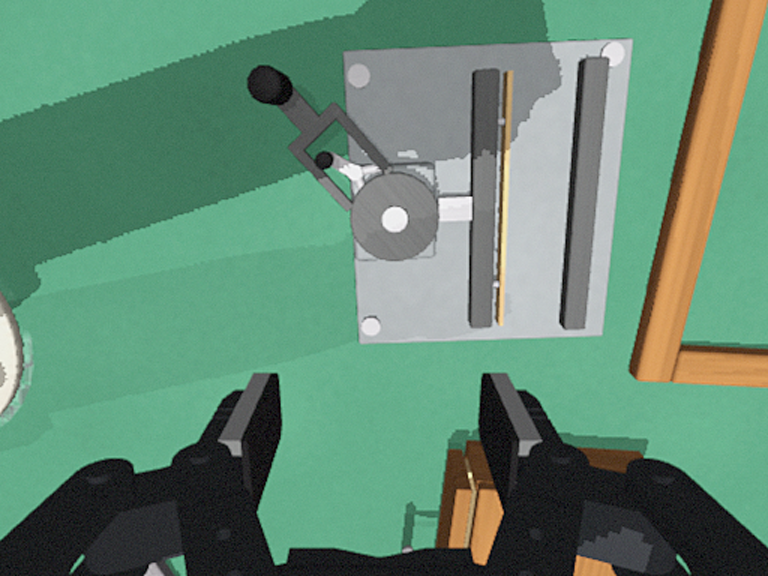

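```bash
cat >> h.py <<'E'
def calat(pos,rpy):
    """wrist calibration for a past tool pose"""
    c=dict(imaging.calibration("wrist")); p,R,o=pose()
    T=np.array(c['camera_from_world']); A=np.eye(4);A[:3,:3]=R.as_matrix();A[:3,3]=p
    B=np.eye(4);B[:3,:3]=Rn.from_euler('xyz',rpy,degrees=True).as_matrix();B[:3,3]=pos
    c['camera_from_world']=T@A@np.linalg.inv(B); return c
E
python3 - <<'E'
from h import *
c=calat([.4703,.1444,.2887],[-179.7,.4,93.1])
P=lambda u,v,z:np.round(px2w(c,u/1.5,v/1.5,z),4)
cs=[P(631,39,.012),P(603,335,.012),P(360,343,.012),P(345,52,.012)]
for a in cs: print(a)
for i in range(4): print(np.linalg.norm(cs[i]-cs[(i+1)%4]))
print('fence',P(580,59,.03),P(561,327,.03),'pad',P(513,70,.03),P(503,325,.03))
print('hub',P(395,219,.061+.004),'knob',P(267,83,.109),'pawl',P(323,159,.087))
E
```

```text
[0.6618 0.3001 0.012 ]
[0.6883 0.0438 0.012 ]
[0.4556 0.0222 0.012 ]
[0.4326 0.2782 0.012 ]
0.2576663346267804
0.23370034231896197
0.25703112651972715
0.23024389242713916
fence [0.6173 0.281  0.03  ] [0.6396 0.0566 0.03  ] pad [0.5662 0.2703 0.03  ] [0.5863 0.0556 0.03  ]
hub [0.4799 0.1538 0.065 ] knob [0.3896 0.2457 0.109 ] pawl [0.4246 0.1982 0.087 ]
```

{"fn": "servo_tool", "kwargs": {
  "moves": [
    [[0, 0, 0, -3.2, 0.2, 1.3, 2.6], [0, 0, 0.005, -3.2, 0.2, 1.3, 2.6], [0, 0, 0.005, -3.2, 0.2, 1.3, 2.6], [0, 0, 0.005, -3.2, 0.2, 1.3, 2.6], [0, 0, 0.005, -3.2, 0.2, 1.3, 2.6], [0, 0, 0.005, -3.2, 0.3, 1.3, 2.6], [0, 0, 0.005, -3.2, 0.3, 1.3, 2.6], [0, 0, 0.005, -3.2, 0.3, 1.3, 2.6], [0, 0, 0.005, -3.2, 0.3, 1.3, 2.6], [0, 0, 0.005, -3.2, 0.3, 1.3, 2.6], [0, 0, 0.005, -3.2, 0.3, 1.3, 2.6], [0, 0, 0, 0, 0, 0, 2.6]]
  ]
}}

```text
time: 2.2
ee_pos: [0.5086, -0.2319, 0.1392]
tcp_rot: [-179.7, 0.4, 89.2]
wrist_force: [0.2, 0.2, -0.2]
opening: 0.0263
```

```bash
python3 - <<'E'
from h import *
p,R,o=pose();c=imaging.calibration("wrist");shot("wrist","w2",s=1.5)
to([.511,-.243,.033],89)
print(proj(c,[.511,-.243,.052])*1.5)
E
```

```text
t 2.25 p [ 0.5086 -0.2301  0.1404] rpy [-179.77    0.36   89.18] open 0.0261 F [ 0.1  0.7 -1. ]
shift cm [array([-1.22,  0.3 , 10.75]), array([-0.004,  0.006,  0.003])]
[386.54942594 298.81280226]
```

View pics/w2.png

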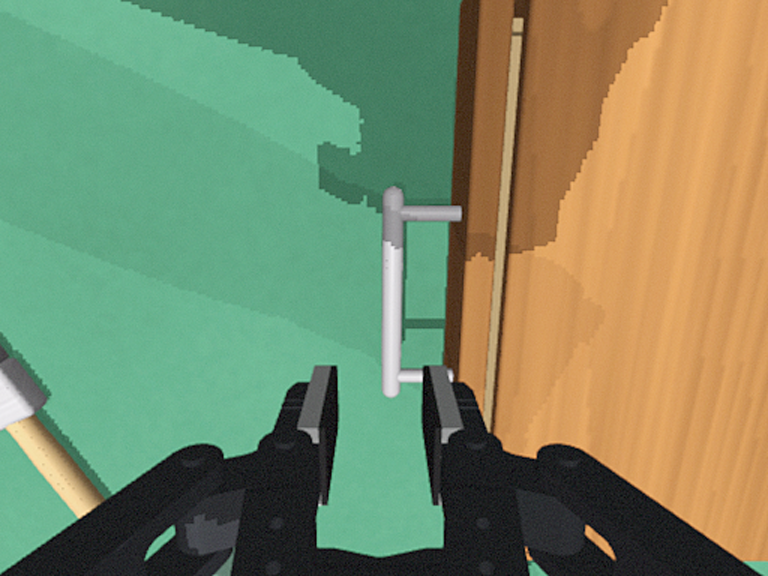

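```bash
python3 - <<'E'
from h import *
c=calat([.5086,-.2319,.1392],[-179.7,.4,89.2])
P=lambda u,v,z:np.round(px2w(c,u/1.5,v/1.5,z),4)
print(P(393,190,.052),P(391,393,.052),'panel front top',P(478,0,.076),P(461,395,.076), 'top edge of cab', P(523,30,.078),P(497,390,.078))
E
```

```text
[ 0.5148 -0.184   0.052 ] [ 0.513  -0.3012  0.052 ] panel front top [ 0.5503 -0.1031  0.076 ] [ 0.5499 -0.2893  0.076 ] top edge of cab [ 0.5695 -0.115   0.078 ] [ 0.5684 -0.2854  0.078 ]
```

{"fn": "servo_tool", "kwargs": {
  "moves": [
    [[-0.004, 0.006, 0, -0.8, 0.3, 1.5, 2.6], [0, 0, 0, -0.5, 0.2, 2, 2.6], [0, 0, 0, 0, 0, 2, 2.6], [0, 0, 0, 0, 0, 2, 2.6], [0, 0, 0, 0, 0, 2, 2.6], [0, 0, 0, 0, 0, 1.3, 2.6], [0, 0, 0, 0, 0, 0, 2.6]]
  ]
}}

```text
time: 2.83
ee_pos: [0.5148, -0.2402, 0.0308]
tcp_rot: [179.8, -0.0, 89.3]
wrist_force: [-0.4, -0.2, -0.2]
opening: 0.0261
```

```bash
python3 - <<'E'
from h import *
to([.514,-.243,.033],89)
E
```

```text
t 2.83 p [ 0.5148 -0.2402  0.0308] rpy [ 1.7982e+02 -1.0000e-02  8.9300e+01] open 0.0261 F [-0.4 -0.2 -0.2]
shift cm [array([-0.28, -0.08, -0.22]), array([ 0.003, -0.   ,  0.005])]
```

{"fn": "servo_tool", "kwargs": {
  "moves": [
    [[0, 0, 0, 0, 0, 0, 0.6], [0, 0, 0, 0, 0, 0, 0.6], [0, 0, 0, 0, 0, 0, 0.6], [0, 0, 0, 0, -0.8, 0, 0.6], [0, 0, 0, 0, -1.5, 0, 0.6], [0, 0, 0, 0, -1.5, 0, 0.6], [0, 0, 0, 0, -1.5, 0, 0.6], [0, 0, 0, 0, -1.5, 0, 0.6], [0, 0, 0, 0, -1.5, 0, 0.6], [0, 0, 0, 0, -1.5, 0, 0.6], [0, 0, 0, 0, -1.5, 0, 0.6]]
  ],
  "force": 40
}}

```text
time: 3.75
ee_pos: [0.4006, -0.2381, 0.0393]
tcp_rot: [179.2, 0.3, 89.6]
wrist_force: [0.6, -0.0, -0.9]
opening: 0.0055
```

```bash
python3 - <<'E'
from h import *
p,R,o=pose();shot("wrist","w3",s=1.5);print(o['joint_efforts'])
E
```

```text
[ 2.01366909e+00 -3.46183991e+01  4.82790220e+01 -2.87454044e-01
  3.37263686e-02  3.55595984e-01]
```

View pics/w3.png

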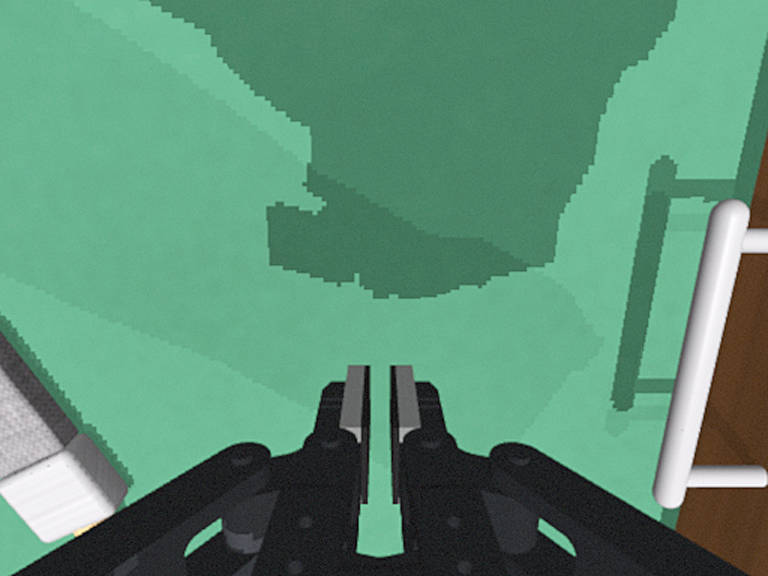

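```bash
python3 - <<'E'
from h import *
c=calat([.4006,-.2381,.0393],[179.2,.3,89.6])
for z in(.04,.052,.06):
    P=lambda u,v:np.round(px2w(c,u/1.5,v/1.5,z),4)
    print(P(735,202),P(670,505))
p,R,o=pose();print(p,o['tcp_rot'])
c2=imaging.calibration("wrist");print(np.round(np.linalg.inv(np.array(c2['camera_from_world']))[:3,3],4),R.inv().apply(np.linalg.inv(np.array(c2['camera_from_world']))[:3,3]-p))
E
```

```text
[ 0.5243 -0.1847  0.04  ] [ 0.5234 -0.3136  0.04  ]
[ 0.5158 -0.1829  0.052 ] [ 0.515  -0.3031  0.052 ]
[ 0.5101 -0.1817  0.06  ] [ 0.5094 -0.2961  0.06  ]
[ 0.39839255 -0.23795024  0.03945628] [179.26631835   0.27867797  89.53744377]
[ 0.3959 -0.1582  0.2184] [ 0.07889658 -0.00082447 -0.17939195]
```

{"fn": "servo_tool", "kwargs": {
  "moves": [
    [[0, 0, 0, -0.1, 1, -3, 2.8], [0, 0, 0, -0.1, 2, -2.5, 2.8], [0, 0, 0, -0.1, 3, -1, 2.8], [0.01, 0, 0, -0.1, 3, 0, 2.8], [0, 0, 0, -0.1, 2, 0, 2.8], [0, 0, 0, 0, 0, 0, 2.8], [0, 0, 0, 0, 0, 0, 2.8]]
  ]
}}

```text
time: 4.38
ee_pos: [0.5092, -0.2444, 0.1151]
tcp_rot: [179.4, 0.5, 89.3]
wrist_force: [-1.0, 1.1, 0.3]
opening: 0.0278
```

```bash
python3 - <<'E'
from h import *
to([.5145,-.243,.02],89)
E
```

```text
t 4.38 p [ 0.5092 -0.2444  0.1151] rpy [179.38   0.51  89.29] open 0.0278 F [-1.   1.1  0.3]
shift cm [array([0.23, 0.43, 9.51]), array([0.011, 0.009, 0.005])]
```

{"fn": "servo_tool", "kwargs": {
  "moves": [
    [[0.011, 0.009, 0, 0.1, 0.5, 1.5, 2.7], [0, 0, 0, 0, 0, 2, 2.7], [0, 0, 0, 0, 0, 2, 2.7], [0, 0, 0, 0, 0, 2, 2.7], [0, 0, 0, 0, 0, 2, 2.7], [0, 0, 0, 0, 0, 0, 2.7]]
  ]
}}

```text
time: 4.88
ee_pos: [0.5116, -0.2443, 0.0211]
tcp_rot: [179.8, 0.1, 89.2]
wrist_force: [-1.3, 0.6, -0.3]
opening: 0.0271
```

```bash
python3 - <<'E'
from h import *
to([.5145,-.243,.02],89)
shot("wrist","w4",s=1.5)
E
```

```text
t 4.88 p [ 0.5116 -0.2443  0.0211] rpy [1.7975e+02 1.2000e-01 8.9220e+01] open 0.0271 F [-1.3  0.6 -0.3]
shift cm [array([0.14, 0.29, 0.11]), array([0.004, 0.002, 0.004])]
```

View pics/w4.png

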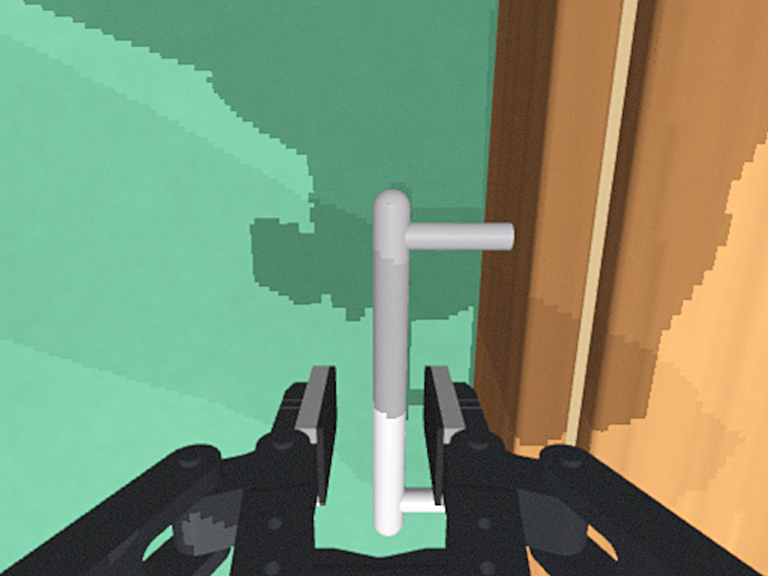

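{"fn": "servo_tool", "kwargs": {
  "moves": [
    [[0, 0, 0, 0, 0.2, 0, 0.4], [0, 0, 0, 0, 0, 0, 0.4], [0, 0, 0, 0, 0, 0, 0.4], [0, 0, 0, 0, 0, 0, 0.4], [0, 0, 0, 0, 0, 0, 0.4]]
  ],
  "force": 40
}}

```text
time: 5.35
ee_pos: [0.5157, -0.2461, 0.0301]
tcp_rot: [179.3, 0.3, 89.2]
wrist_force: [-0.1, 0.5, 0.0]
opening: 0.004
```

```bash
python3 - <<'E'
from h import *
shot("wrist","w5",s=1.5); im=shot("scene","s5",box=(180,200,300,300),s=6)
p,R,o=pose();print(p,o['opening'],o['wrist_force'])
E
```

```text
[ 0.51563331 -0.24601172  0.02984592] 0.003483834838062249 [-0.20661315 -0.45799686  0.40200619]
```

View pics/w5.png

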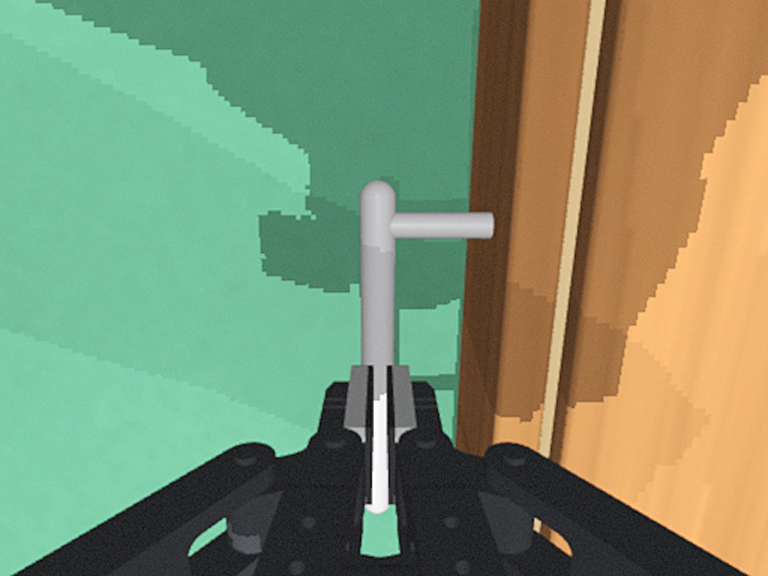

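View pics/s5.png

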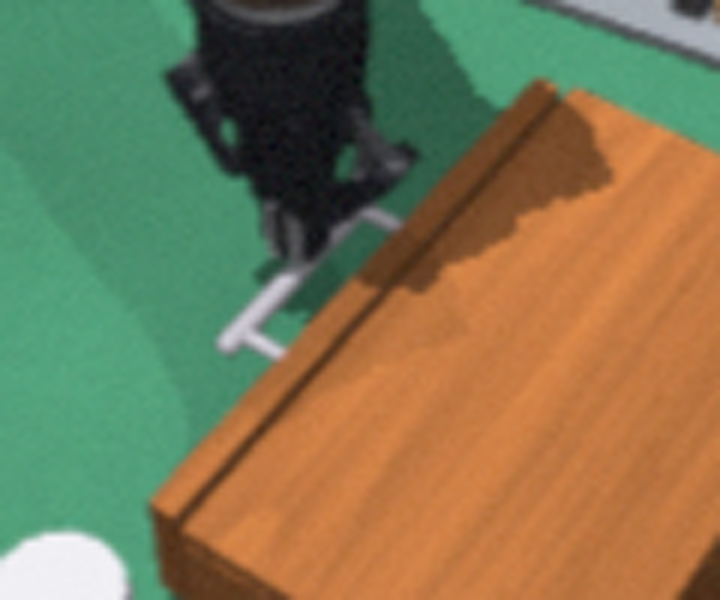

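```bash
python3 - <<'E'
from h import *
p,R,o=pose();c=imaging.calibration("wrist")
print('p',p)
for d in (0,.0187,.03,.04): print(d,proj(c,p-R.apply([0,0,d]))*1.5, proj(c,p+R.apply([.011,0,-d]))*1.5, proj(c,p+R.apply([-.011,0,-d]))*1.5)
for y in(-.183,-.246,-.235,-.257,-.303): print(y,proj(c,[.515,y,.052])*1.5,proj(c,[.515,y,.0575])*1.5,proj(c,[.515,y,.0465])*1.5)
E
python3 - <<'E'
import cv2
im=cv2.imread('pics/raw_w5.png')
cv2.imwrite('pics/w5z.png',cv2.resize(im[220:360,190:320],None,fx=5,fy=5,interpolation=cv2.INTER_NEAREST))
E
```

```text
p [ 0.51563331 -0.24601172  0.02984592]
0 [381.85807798 345.52810647] [381.90831882 318.46454177] [381.8095406  371.67405728]
0.0187 [382.07098565 367.40321698] [382.13049302 337.98992841] [382.01369496 395.72084744]
0.03 [382.22172885 382.89126478] [382.28827245 351.85609521] [382.15782114 412.6970816 ]
0.04 [382.37237773 398.36962178] [382.44634856 365.74833448] [382.30151113 429.6219369 ]
-0.183 [378.31487899 183.73580447] [378.50184055 185.81236838] [378.14017041 181.79533308]
-0.246 [381.06721202 372.2866626 ] [381.31771195 379.9643748 ] [380.83133083 365.05700813]
-0.235 [380.63230233 342.49281319] [380.87423969 349.38732914] [380.40475932 336.00849465]
-0.257 [381.48531618 400.92923503] [381.74352736 409.32399553] [381.24189095 393.01518363]
-0.303 [383.07179041 509.6119682 ] [383.35463693 520.40866908] [382.80396188 499.38852784]
```

View pics/w5z.png

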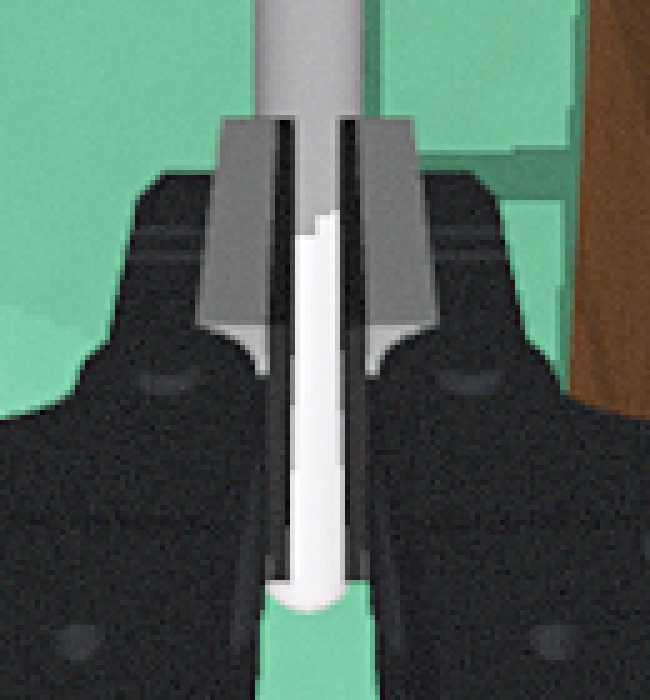

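{"fn": "servo_tool", "kwargs": {
  "moves": [
    [[0, 0, 0, 0, 0, -2.5, 0.4], [0, 0, 0, 0, -2, -1, 0.4], [0.01, 0, 0, 0, -4, 0, 0.4], [0, 0, 0, 0, -2, 2, 0.4], [0, 0, 0, 0, 0, 2, 0.4], [0, 0, 0, 0, 0, 0, 0.4]]
  ]
}}

```text
time: 5.95
ee_pos: [0.4337, -0.2451, 0.026]
tcp_rot: [179.7, 0.4, 89.3]
wrist_force: [0.1, 0.2, -0.7]
opening: 0.0038
```

```bash
python3 - <<'E'
from h import *
p,R,o=pose();print(p,o['opening'],o['wrist_force'])
c=imaging.calibration("wrist")
im=shot("wrist","w6",s=1.5)
c=imaging.calibration("scene")
u=proj(c,p); print('tcp in scene',u); 
x0,y0=int(u[0]-35),int(u[1]-50)
im=shot("scene","s6",box=(x0,y0,x0+70,y0+70),s=8); print(x0,y0,[(d,(proj(c,p+[0,0,d])-[x0,y0])*8) for d in(0,.01,.02,.03,.04)])
print('table below',(proj(c,[p[0],p[1],0])-[x0,y0])*8)
E
```

```text
[ 0.43373611 -0.24507086  0.02595418] 0.003771362669227574 [ 0.1170491   0.23970312 -0.65937705]
tcp in scene [207.93801118 238.84631642]
172 188 [(0, array([287.50408943, 406.77053132])), (0.01, array([285.45734367, 388.82448383])), (0.02, array([283.38565194, 370.65970786])), (0.03, array([281.28855538, 352.27218007])), (0.04, array([279.1655838, 333.6577778]))]
table below [292.70302696 452.35527465]
```

View pics/s6.png

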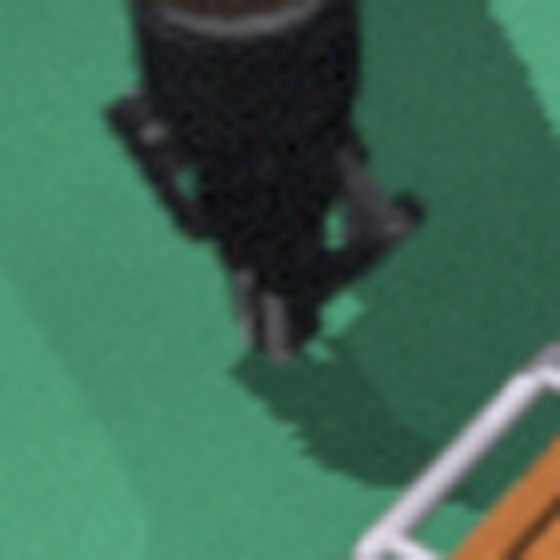

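{"fn": "servo_tool", "kwargs": {
  "moves": [
    [[0, 0, 0, 0, 0, -3, 2.6], [0.006, 0.006, 0, 0, 2, -3, 2.6], [0, 0, 0, 0, 3.5, -1, 2.6], [0, 0, 0, 0, 2.2, 0, 2.6], [0, 0, 0, 0, 0, 0, 2.6], [0, 0, 0, 0, 0, 0, 2.6]]
  ]
}}

```text
time: 6.55
ee_pos: [0.5191, -0.2461, 0.1086]
tcp_rot: [179.6, 0.3, 89.3]
wrist_force: [-0.6, -0.2, -0.6]
opening: 0.0256
```

```bash
python3 - <<'E'
from h import *
to([.5145,-.243,.008],89)
E
```

```text
t 6.55 p [ 0.5191 -0.2461  0.1086] rpy [179.63   0.26  89.33] open 0.0256 F [-0.6 -0.2 -0.6]
shift cm [array([ 0.35, -0.52, 10.05]), array([0.006, 0.005, 0.006])]
```

{"fn": "servo_tool", "kwargs": {
  "moves": [
    [[0.006, 0.005, 0.006, 0.3, -0.5, 1.5, 2.6], [0, 0, 0, 0, 0, 2, 2.6], [0, 0, 0, 0, 0, 2, 2.6], [0, 0, 0, 0, 0, 2, 2.6], [0, 0, 0, 0, 0, 1.8, 2.6], [0, 0, 0, 0, 0, 0.6, 2.6], [0, 0, 0, 0, 0, 0, 2.6]]
  ]
}}

```text
time: 7.13
ee_pos: [0.514, -0.2431, 0.0102]
tcp_rot: [179.8, 0.1, 89.1]
wrist_force: [-0.6, -0.7, 0.0]
opening: 0.0258
```

{"fn": "servo_tool", "kwargs": {
  "moves": [
    [[0, 0, 0, 0, 0, 0, 0.4], [0, 0, 0, 0, 0, 0, 0.4], [0, 0, 0, 0, 0, 0, 0.4], [0, 0, 0, 0, 0, 0, 0.4]]
  ]
}}

```text
time: 7.47
ee_pos: [0.5133, -0.2431, 0.0111]
tcp_rot: [179.9, 0.0, 89.0]
wrist_force: [1.9, 0.2, -9.1]
opening: 0.0089
```

{"fn": "servo_tool", "kwargs": {
  "moves": [
    [[0, 0, 0, 0, -0.5, 0, 0.4], [0, 0, 0, 0, -1, 0, 0.4], [0, 0, 0, 0, -1.5, 0, 0.4], [0, 0, 0, 0, -1.5, 0, 0.4], [0, 0, 0, 0, -1.5, 0, 0.4], [0, 0, 0, 0, -1.5, 0, 0.4], [0, 0, 0, 0, -1.5, 0, 0.4], [0, 0, 0, 0, -1.5, 0, 0.4], [0, 0, 0, 0, -1.5, 0, 0.4], [0, 0, 0, 0, -1, 0, 0.4]]
  ]
}}

```text
time: 8.3
ee_pos: [0.3797, -0.2409, 0.0116]
tcp_rot: [179.2, 0.1, 89.2]
wrist_force: [72.9, 1.5, -53.9]
opening: 0.0091
```

{"fn": "servo_tool", "kwargs": {
  "moves": [
    [[0, 0, 0, 0, 0, 0, 0.4], [0, 0, 0, 0, 0, 0, 0.4]]
  ]
}}

```text
time: 8.47
ee_pos: [0.3811, -0.2408, 0.0125]
tcp_rot: [178.6, 0.1, 89.2]
wrist_force: [4.1, -3.6, -17.6]
opening: 0.009
```

```bash
python3 - <<'E'
from h import *
to([.37,-.243,.01],89)
shot("wrist","w7",s=1.5); shot("top","t7",box=(270,90,400,200),s=5)
E
```

```text
t 8.47 p [ 0.3811 -0.2408  0.0125] rpy [1.7864e+02 1.3000e-01 8.9180e+01] open 0.009 F [  4.1  -3.6 -17.6]
shift cm [array([-0.24, -1.11,  0.22]), array([0.024, 0.002, 0.003])]
```

View pics/w7.png

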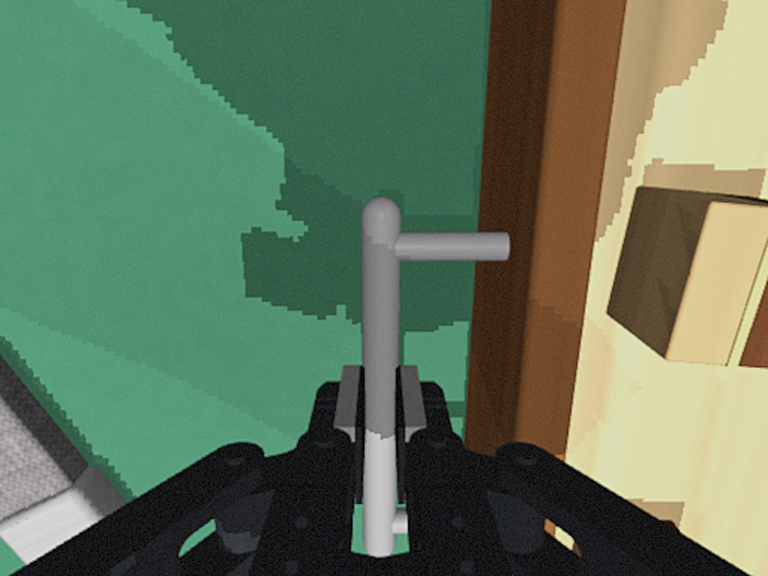

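View pics/t7.png

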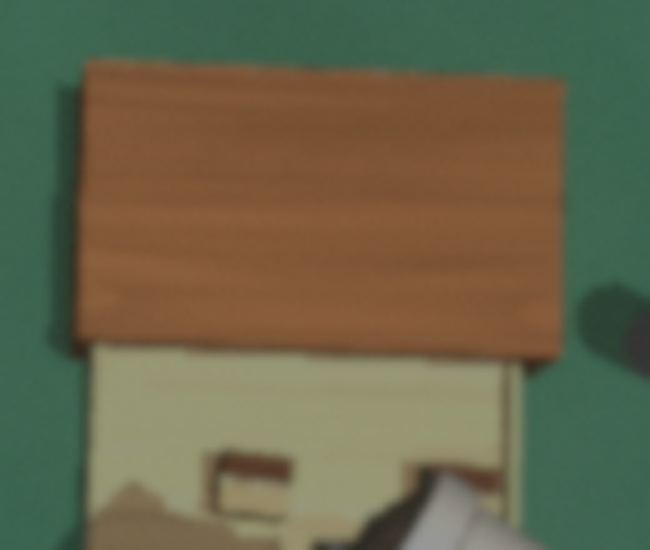

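```bash
python3 - <<'E'
from h import *
c=imaging.calibration("wrist")
P=lambda u,v,z:np.round(px2w(c,u/1.5,v/1.5,z),4)
print('bar',P(381,200,.052),P(380,553,.052),'panel outer top',P(548,0,.076),P(520,400,.076),P(626,0,.076))
E
```

```text
bar [ 0.3805 -0.1804  0.052 ] [ 0.3786 -0.3007  0.052 ] panel outer top [ 0.4141 -0.1377  0.076 ] [ 0.4149 -0.2287  0.076 ] [ 0.43   -0.1378  0.076 ]
```

{"fn": "servo_tool", "kwargs": {
  "moves": [
    [[0.02, 0, 0, 0, 0, 0, 0.4], [0, 0, 0, 0, -0.4, 0, 0.4], [0, 0, 0, 0, -0.4, 0, 0.4], [0, 0, 0, 0, -0.4, 0, 0.4]]
  ]
}}

```text
time: 8.9
ee_pos: [0.3809, -0.2408, 0.0128]
tcp_rot: [178.3, 0.0, 89.4]
wrist_force: [29.4, -1.7, -27.7]
opening: 0.0088
```

{"fn": "servo_tool", "kwargs": {
  "moves": [
    [[0, 0, 0, 0, 0.3, 0, 2.6], [0, 0, 0, 0, 0, 0, 2.6], [0, 0, 0, 0, 0, 0, 2.6], [0.02, 0, 0, 0, 0, -2, 2.6], [0, 0, 0, 0, 0, -4, 2.6], [0, 0, 0, 0, 0, -4, 2.6], [0, 0, 0, 0, 1, -4, 4], [0, 0, 0, 0, 2, -3, 6], [0, 0, 0, 0, 2, 0, 6], [0, 0, 0, 0, 0, 0, 6]]
  ]
}}

```text
time: 9.73
ee_pos: [0.4283, -0.2406, 0.1971]
tcp_rot: [179.4, 0.3, 89.3]
wrist_force: [0.1, -0.7, -0.5]
opening: 0.0602
```

```bash
python3 - <<'E'
from h import *
to([.37,-.243,.2],89)
shot("wrist","w8",s=1.5); shot("top","t8",box=(270,90,400,200),s=5)
E
```

```text
t 9.73 p [ 0.4283 -0.2406  0.1971] rpy [179.45   0.28  89.29] open 0.0602 F [ 0.1 -0.7 -0.5]
shift cm [array([-0.31, -5.83, -0.34]), array([0.01 , 0.005, 0.005])]
```

View pics/w8.png

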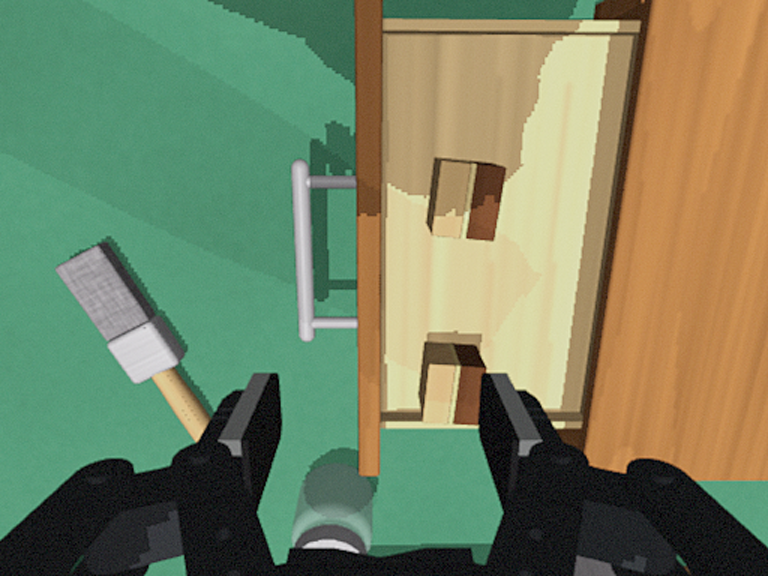

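View pics/t8.png

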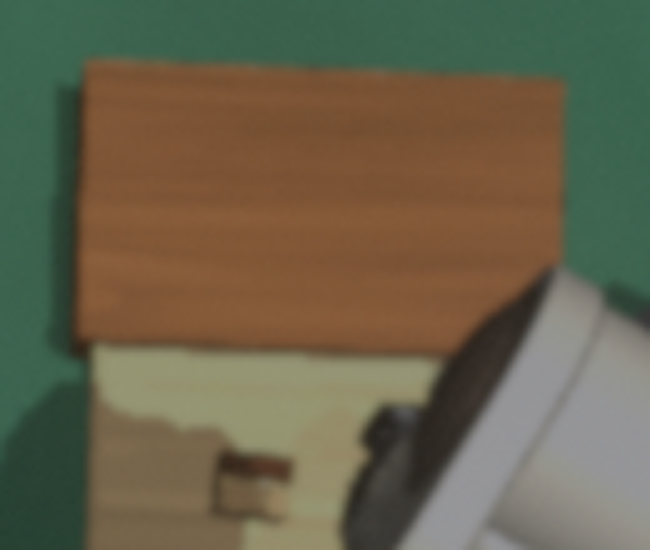

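```bash
python3 - <<'E'
import cv2
im=cv2.imread('pics/raw_w8.png')
a=cv2.resize(im[95:170,275:350],None,fx=5,fy=5,interpolation=cv2.INTER_CUBIC)
b=cv2.resize(im[215:290,270:345],None,fx=5,fy=5,interpolation=cv2.INTER_CUBIC)
cv2.imwrite('pics/w8z.png',cv2.hconcat([a,b]))
E
```

```text
(no output)
```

View pics/w8z.png

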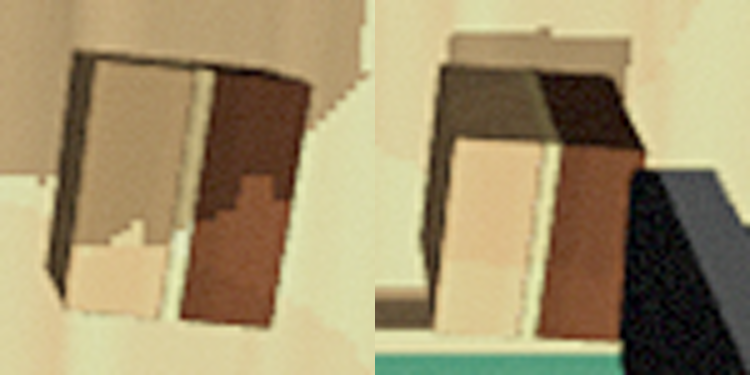

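```bash
python3 - <<'E'
from h import *
c=imaging.calibration("wrist")
def an(cs,name):
    w=[px2w(c,*q,.060)[:2] for q in cs]; w=np.array(w)
    print(name,np.round(w,4).tolist()); print(' ctr',np.round(w.mean(0),4),'sides',[round(float(np.linalg.norm(w[i]-w[(i+1)%4])),4) for i in range(4)])
    for i,j in((0,1),(3,2),(3,0),(2,1)):
        v=w[j]-w[i]; print('   ang',round(float(np.degrees(np.arctan2(v[1],v[0]))),1))
an([(x/5+275,y/5+95) for x,y in((95,60),(310,85),(272,327),(65,310))],'A')
an([((x-375)/5+270,y/5+215) for x,y in((452,138),(643,150),(620,340),(437,333))],'B')
E
```

```text
A [[0.4639, -0.1811], [0.5028, -0.1859], [0.4985, -0.2304], [0.4594, -0.2266]]
 ctr [ 0.4812 -0.206 ] sides [0.0393, 0.0446, 0.0393, 0.0457]
   ang -7.1
   ang -5.5
   ang 84.4
   ang 84.4
B [[0.4585, -0.3152], [0.4976, -0.3185], [0.4951, -0.3631], [0.4561, -0.3607]]
 ctr [ 0.4768 -0.3394] sides [0.0393, 0.0447, 0.039, 0.0456]
   ang -4.9
   ang -3.5
   ang 87.0
   ang 86.7
```

```bash
python3 - <<'E'
from h import *
plan([.481,-.206,.12],-5.8,15,6.2)
E
```

```text
t 9.83 p [ 0.4262 -0.2403  0.1966] rpy [179.54   0.25  89.29] open 0.0599 F [-0.6 -0.1  0.7]
[0.001, -0.0, 0.111, 0.24, 0.36, 0.51, 6.2]
[0.001, -0.0, 0.111, 0.27, 0.33, 0.51, 6.2]
[0.001, -0.0, 0.111, 0.31, 0.3, 0.51, 6.2]
[0.001, -0.0, 0.111, 0.34, 0.26, 0.51, 6.2]
[0.001, -0.0, 0.111, 0.37, 0.22, 0.51, 6.2]
[0.001, -0.0, 0.111, 0.39, 0.18, 0.51, 6.2]
[0.001, -0.0, 0.111, 0.41, 0.14, 0.51, 6.2]
[0.001, -0.0, 0.111, 0.42, 0.09, 0.51, 6.2]
[0.001, -0.0, 0.111, 0.43, 0.05, 0.51, 6.2]
[0.001, -0.0, 0.111, 0.43, -0.0, 0.51, 6.2]
[0.001, -0.0, 0.111, 0.43, -0.05, 0.51, 6.2]
[0.001, -0.0, 0.111, 0.42, -0.09, 0.51, 6.2]
[0.001, -0.0, 0.111, 0.41, -0.14, 0.51, 6.2]
[0.001, -0.0, 0.111, 0.39, -0.18, 0.51, 6.2]
[0.001, -0.0, 0.111, 0.37, -0.23, 0.51, 6.2]
```

{"fn": "servo_tool", "kwargs": {
  "moves": [
    [[0, 0, 0.12, 0.25, 0.35, 0.5, 6.2], [0, 0, 0.12, 0.3, 0.3, 0.5, 6.2], [0, 0, 0.12, 0.3, 0.3, 0.5, 6.2], [0, 0, 0.12, 0.35, 0.25, 0.5, 6.2], [0, 0, 0.12, 0.35, 0.2, 0.5, 6.2], [0, 0, 0.12, 0.4, 0.2, 0.5, 6.2], [0, 0, 0.12, 0.4, 0.1, 0.5, 6.2], [0, 0, 0.12, 0.4, 0.1, 0.5, 6.2], [0, 0, 0.12, 0.4, 0, 0.5, 6.2], [0, 0, 0.12, 0.4, 0, 0.5, 6.2], [0, 0, 0.12, 0.4, 0, 0.5, 6.2], [0, 0, 0.12, 0.4, -0.1, 0.5, 6.2]]
  ]
}}

```text
time: 10.83
ee_pos: [0.4527, -0.2141, 0.1276]
tcp_rot: [-180.0, 0.6, 3.6]
wrist_force: [0.1, -0.4, 0.5]
opening: 0.0622
```

```bash
python3 - <<'E'
from h import *
to([.481,-.206,.12],-5.8)
E
```

```text
t 10.83 p [ 0.4527 -0.2141  0.1276] rpy [-179.99    0.6     3.64] open 0.0622 F [ 0.1 -0.4  0.5]
shift cm [array([ 2.88, -0.63,  0.73]), array([0.001, 0.011, 0.165])]
```

{"fn": "servo_tool", "kwargs": {
  "moves": [
    [[0, 0.01, 0.09, 1.4, -0.2, 0.3, 6.2], [0, 0, 0.07, 1.4, -0.3, 0.3, 6.2], [0, 0, 0, 0, 0, 0, 6.2], [0, 0, 0, 0, 0, 0, 6.2]]
  ]
}}

```text
time: 11.17
ee_pos: [0.4748, -0.2078, 0.1174]
tcp_rot: [-179.9, 0.5, -6.4]
wrist_force: [0.2, -0.1, -0.3]
opening: 0.0619
```

```bash
python3 - <<'E'
from h import *
c=imaging.calibration("wrist")
to([.481,-.206,.002],-5.8)
shot("wrist","w9",s=1.5)
for q in((.4639,-.1811),(.5028,-.1859),(.4985,-.2304),(.4594,-.2266)): print(proj(c,[*q,.06])*1.5)
E
```

```text
t 11.17 p [ 0.4748 -0.2078  0.1174] rpy [-179.94    0.52   -6.4 ] open 0.0619 F [ 0.2 -0.1 -0.3]
shift cm [array([ 0.7 , -0.23, 11.53]), array([-0.001,  0.009, -0.011])]
[329.44289355 320.26457158]
[327.82940314 242.55828146]
[422.91325822 241.13345803]
[421.96251195 319.13533071]
```

View pics/w9.png

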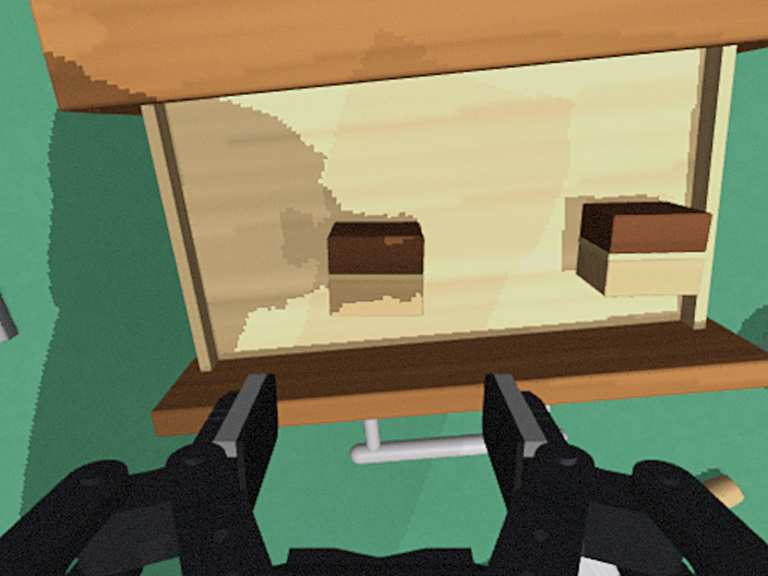

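{"fn": "servo_tool", "kwargs": {
  "moves": [
    [[0, 0.01, 0, 0.5, -0.1, 1.5, 6.2], [0, 0, 0, 0.3, -0.1, 2.5, 6.2], [0, 0, 0, 0, 0, 2.5, 6.2], [0, 0, 0, 0, 0, 2.2, 6.2], [0, 0, 0, 0, 0, 1.8, 6.2], [0, 0, 0, 0, 0, 0.9, 6.2], [0, 0, 0, 0, 0, 0, 6.2]]
  ]
}}

```text
time: 11.8
ee_pos: [0.4774, -0.2084, 0.0015]
tcp_rot: [179.9, -0.1, -5.7]
wrist_force: [0.3, 0.5, 0.1]
opening: 0.062
```

```bash
python3 - <<'E'
from h import *
to([.482,-.206,.001],-6.3)
shot("wrist","w10",s=1.5)
E
```

```text
t 11.8 p [ 0.4774 -0.2084  0.0015] rpy [ 1.7995e+02 -1.4000e-01 -5.7200e+00] open 0.062 F [0.3 0.5 0.1]
shift cm [array([ 0.43, -0.29,  0.05]), array([ 0.001, -0.002,  0.01 ])]
```

View pics/w10.png

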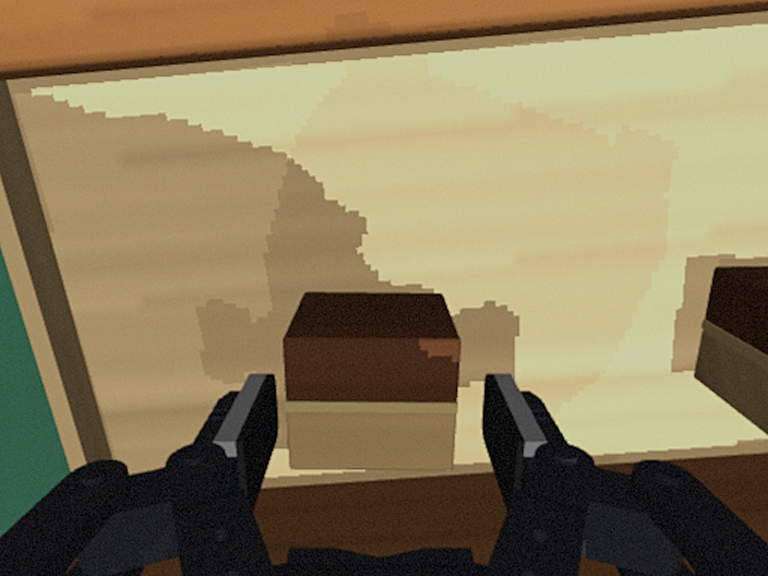

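{"fn": "servo_tool", "kwargs": {
  "moves": [
    [[0, 0, 0.01, 0.6, -0.2, 0.5, 6.2], [0, 0, 0, 0, 0, 0, 4], [0, 0, 0, 0, 0, 0, 4], [0, 0, 0, 0, 0, 0, 4], [0, 0, 0, 0, 0, 0, 4]]
  ],
  "force": 30
}}

```text
time: 12.27
ee_pos: [0.4867, -0.2084, 0.0021]
tcp_rot: [179.8, -0.5, -6.3]
wrist_force: [-0.7, -0.4, -0.5]
opening: 0.0454
```

```bash
python3 - <<'E'
from h import *
to([.482,-.206,.1],5.4)
shot("wrist","w11",s=1.5)
E
```

```text
t 12.27 p [ 0.4867 -0.2084  0.0021] rpy [179.83  -0.52  -6.3 ] open 0.0454 F [-0.7 -0.4 -0.5]
shift cm [array([-0.4 , -0.16, -9.79]), array([ 0.004, -0.009, -0.204])]
```

View pics/w11.png

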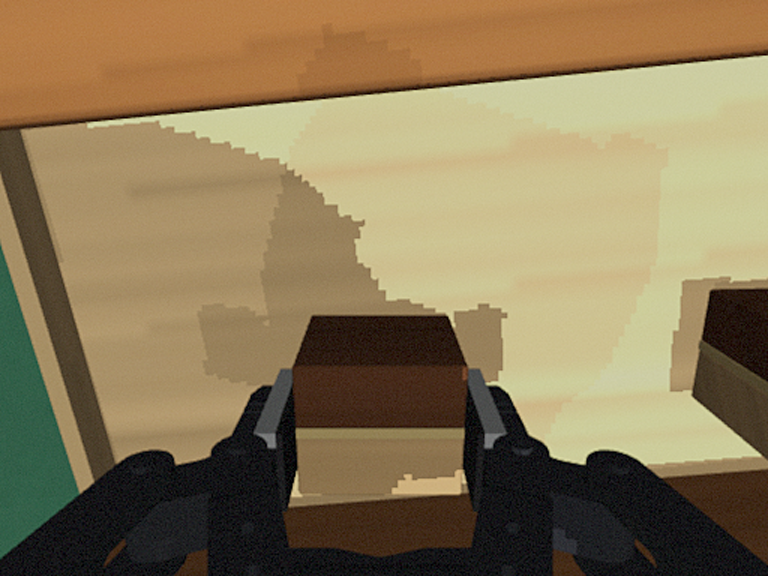

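```bash
python3 - <<'E'
from h import *
c=imaging.calibration("wrist");p,R,o=pose()
w=np.array([px2w(c,u/1.5,v/1.5,.06) for u,v in((295,365),(467,364),(463,495),(299,497))])
print(np.round(w,4),w.mean(0)); print('tool frame ctr',R.inv().apply(w.mean(0)-p))
E
```

```text
[[ 0.5068 -0.1876  0.06  ]
 [ 0.5021 -0.2323  0.06  ]
 [ 0.4613 -0.2287  0.06  ]
 [ 0.4659 -0.1822  0.06  ]] [ 0.4840184  -0.20770329  0.06      ]
tool frame ctr [-0.00230021 -0.00023704 -0.05781173]
```

{"fn": "servo_tool", "kwargs": {
  "moves": [
    [[0, 0, 0, 0, 0, -1.5, 4], [0, 0, 0, 0, 0, -3, 4], [0, 0, 0, 0, 0, -3, 4], [0, 0, 0, 0, 0, -3, 4], [0, 0, 0, 0, -1, -1, 4], [0, 0, 0, 0, -2.5, 0, 4], [0, 0, -0.03, 0, -3.5, 0, 4], [0, 0, -0.04, 0.5, -3.5, 0, 4], [0, 0, -0.04, 0.5, -3.5, 0, 4], [0, 0, -0.04, 0.5, -3.5, 0, 4], [0, 0, -0.04, 0.5, -3.5, 0, 4], [0, 0, 0, 0.5, -3.5, 0, 4]]
  ]
}}

```text
time: 13.32
ee_pos: [0.5182, 0.0414, 0.1213]
tcp_rot: [179.8, -0.6, 4.7]
wrist_force: [0.5, -0.9, 0.3]
opening: 0.0457
```

```bash
python3 - <<'E'
from h import *
to([.5995,.213,.11],5.3)
E
```

```text
t 13.32 p [0.5182 0.0414 0.1213] rpy [179.76  -0.55   4.71] open 0.0457 F [ 0.5 -0.9  0.3]
shift cm [array([  9.5 , -16.44,   1.15]), array([ 0.004, -0.01 , -0.01 ])]
```

{"fn": "servo_tool", "kwargs": {
  "moves": [
    [[0, 0, 0, 1.5, -2.5, 0, 4], [0, -0.01, 0, 1.6, -2.8, 0, 4], [0, 0, 0, 1.6, -2.8, 0, 4], [0, 0, 0, 1.6, -2.8, 0, 4], [0, 0, 0, 1.6, -2.8, 0, 4], [0, 0, 0, 1.2, -2, 0, 4], [0, 0, 0, 0, 0, 0, 4], [0, 0, 0, 0, 0, 0, 4]]
  ]
}}

```text
time: 13.98
ee_pos: [0.5972, 0.1554, 0.1212]
tcp_rot: [-176.8, 0.3, 12.9]
wrist_force: [0.3, -0.3, -0.9]
opening: 0.0456
```

```bash
python3 - <<'E'
from h import *
to([.5995,.213,.11],5.3)
shot("wrist","w12",s=1.5)
E
```

```text
t 13.98 p [0.5972 0.1554 0.1212] rpy [-176.84    0.27   12.94] open 0.0456 F [ 0.3 -0.3 -0.9]
shift cm [array([ 1.52, -5.49,  1.42]), array([-0.055,  0.008,  0.133])]
```

View pics/w12.png

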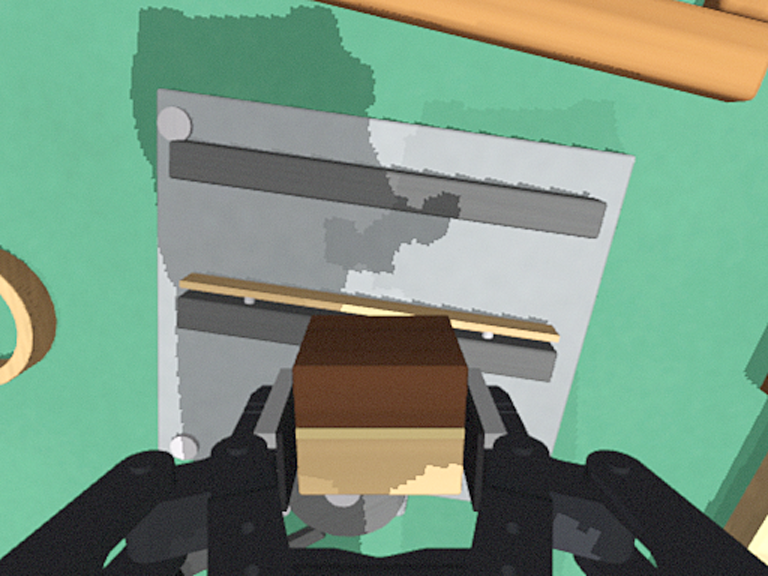

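```bash
python3 - <<'E'
from h import *
p,R,o=pose();print(o['q'],o['qd'],o['wrist_force'],o['torque'])
to([.5995,.213,.11],5.3)
E
```

```text
[ 12.9221818   13.64344336  11.71364407  88.34419854   3.16150023
 179.99936027] [-0.97039009 -1.12743651 -0.75427682  0.10104712 -0.11833995 -0.05756815] [ 0.18800877  0.51980179 -0.76475973] [-0.05871067 -0.02436025 -0.02853196]
t 14.03 p [0.597  0.1552 0.1211] rpy [-176.84    0.27   12.92] open 0.0457 F [ 0.2  0.5 -0.8]
shift cm [array([ 1.54, -5.51,  1.41]), array([-0.055,  0.008,  0.133])]
```

{"fn": "servo_tool", "kwargs": {
  "moves": [
    [[-0.05, 0.01, -0.1, 0, 0, 0, 4], [0, 0, -0.12, 0, 0, 0, 4], [0, 0, -0.12, 0, 0, 0, 4], [0, 0, -0.12, 0, 0, 0, 4], [0, 0, -0.12, 0, 0, 0, 4], [0, 0, -0.12, 0, 0, 0, 4], [0, 0, -0.12, 0, 0, 0, 4], [0, 0, -0.12, 0, 0, 0, 4], [0, 0, -0.12, 0, 0, 0, 4], [0, 0, -0.12, 0, 0, 0, 4], [0, 0, -0.12, 0, 0, 0, 4], [0, 0, -0.12, 0, 0, 0, 4]]
  ]
}}

```text
time: 15.03
ee_pos: [0.5896, 0.1457, 0.1219]
tcp_rot: [179.7, -0.0, 97.1]
wrist_force: [0.3, 0.5, -0.1]
opening: 0.0454
```

{"fn": "servo_tool", "kwargs": {
  "moves": [
    [[0, 0, -0.12, 0, 0, 0, 4], [0, 0, -0.12, 0, 0, 0, 4], [0, 0, -0.12, 0, 0, 0, 4], [0, 0, -0.12, 0, 0, 0, 4], [0, 0, -0.12, 0, 0, 0, 4], [0, 0, -0.12, 0, 0, 0, 4], [0, 0, -0.12, 0, 0, 0, 4], [0, 0, -0.12, 0, 0, 0, 4], [0, 0, -0.12, 0, 0, 0, 4], [0, 0, -0.12, 0, 0, 0, 4], [0, 0, -0.1, 0, 0, 0, 4], [0, 0, 0, 0, 0, 0, 4]]
  ]
}}

```text
time: 16.03
ee_pos: [0.582, 0.135, 0.1238]
tcp_rot: [-179.9, 0.4, 175.0]
wrist_force: [-0.0, 0.0, -0.8]
opening: 0.0455
```

```bash
python3 - <<'E'
from h import *
# block at tool x -2.5mm; yaw 185.3 => tool = block - R(185.3)(-.0025)
b=np.array([.597,.2128]); a=np.radians(185.3); t=b+.0025*np.array([np.cos(a),np.sin(a)]); print(t)
to([*t,.11],185.3); print(pose()[2]['q'])
E
```

```text
[0.59451069 0.21256907]
t 16.03 p [0.582  0.135  0.1238] rpy [-179.91    0.38  174.98] open 0.0455 F [-0.   0.  -0.8]
shift cm [array([-0.56,  7.84,  1.37]), array([-0.002,  0.006, -0.18 ])]
[13.16916716 10.27865269  8.13416697 87.52434028 -0.20163194 18.19101532]
```

{"fn": "servo_tool", "kwargs": {
  "moves": [
    [[0, 0, -0.06, 0, 1.5, 0, 4], [0, 0, -0.06, -0.2, 2, 0, 4], [0, 0, -0.06, -0.2, 2, 0, 4], [0, 0, 0, -0.2, 1.6, 0.3, 4], [0, 0, 0, 0, 0.6, 0, 4], [0, 0, 0, 0, 0, 0, 4], [0, 0, 0, 0, 0, 0, 4]]
  ]
}}

```text
time: 16.62
ee_pos: [0.5854, 0.2095, 0.1218]
tcp_rot: [-179.8, 0.4, -175.9]
wrist_force: [-0.1, -0.1, -1.1]
opening: 0.0457
```

```bash
python3 - <<'E'
from h import *
to([.5945,.2126,.03],185.3)
c=imaging.calibration("wrist");np.save("c13.npy",np.array(c['camera_from_world']))
shot("wrist","w13",s=1.5)
E
```

```text
t 16.62 p [0.5854 0.2095 0.1218] rpy [-179.76    0.39 -175.91] open 0.0457 F [-0.1 -0.1 -1.1]
shift cm [array([-0.86,  0.28,  9.19]), array([-0.004,  0.007, -0.021])]
```

View pics/w13.png

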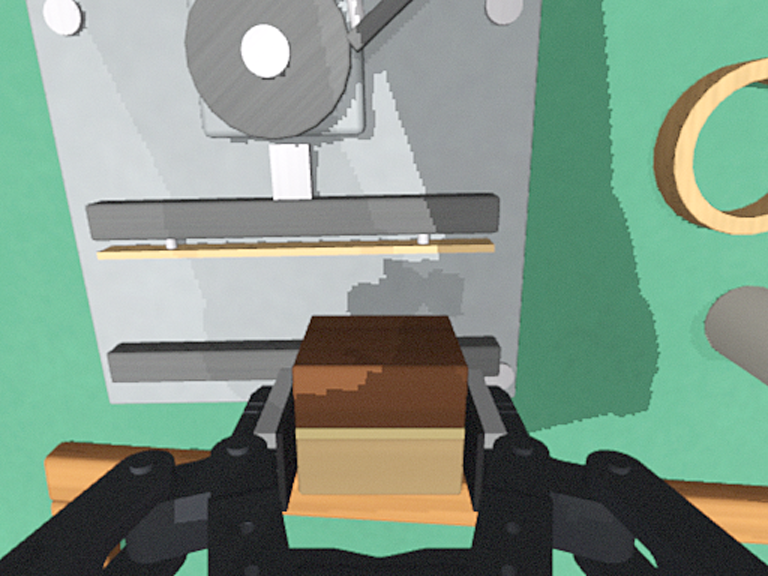

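```bash
python3 - <<'E'
import cv2
im=cv2.imread('pics/raw_w13.png')
a=cv2.resize(im[150:270,50:350],None,fx=2.6,fy=4,interpolation=cv2.INTER_CUBIC)
cv2.imwrite('pics/w13z.png',a)
E
```

```text
(no output)
```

View pics/w13z.png

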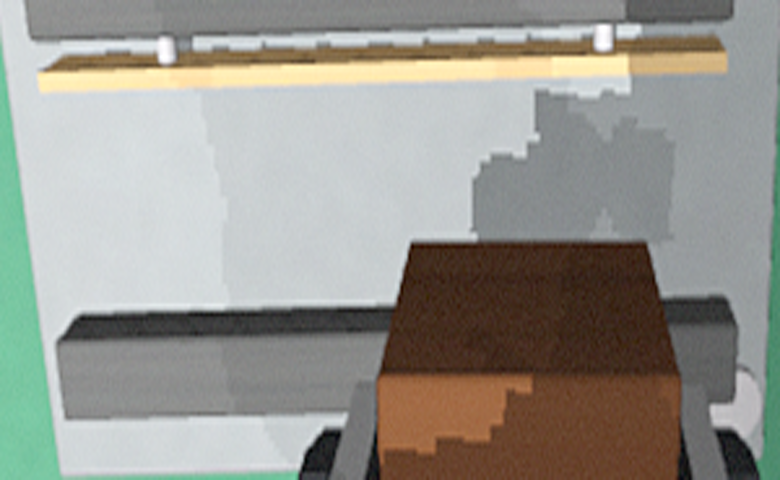

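```bash
python3 - <<'E'
from h import *
c=imaging.calibration("wrist"); c=dict(c); c['camera_from_world']=np.load("c13.npy")
P=lambda x,y,z:px2w(c,x/2.6+50,y/4+150,z)[:2]
f=[P(57,341,.03),P(737,322,.03)]; g=[P(40,92,.03),P(727,71,.03)]
fb=[P(80,318,.012),P(722,297,.012)]
for n,(a,b) in (('fence',f),('pad',g),('fencebase',fb)):
    v=b-a; print(n,a,b,np.linalg.norm(v),'yaw',np.degrees(np.arctan2(-v[0],v[1])),'mid',(a+b)/2)
E
```

```text
fence [0.64225342 0.05596504] [0.62098988 0.2820011 ] 0.22703400460686712 yaw 5.374081449919664 mid [0.63162165 0.16898307]
pad [0.58629289 0.05580213] [0.56617084 0.27087818] 0.2160152890017263 yaw 5.344910941415495 mid [0.57623187 0.16334015]
fencebase [0.64487458 0.05472334] [0.62288134 0.28093212] 0.22727541365526482 yaw 5.553152948728526 mid [0.63387796 0.16782773]
```

```bash
python3 - <<'E'
from h import *
to([.5987,.2118,.03],185.4)
E
```

```text
t 16.67 p [0.5855 0.2094 0.122 ] rpy [-179.77    0.4  -175.91] open 0.0454 F [ 0.  -0.1  0.1]
shift cm [array([-1.27,  0.19,  9.2 ]), array([-0.004,  0.007, -0.023])]
```

{"fn": "servo_tool", "kwargs": {
  "moves": [
    [[-0.004, 0.007, -0.023, -0.9, 0.1, 0.5, 4], [0, 0, 0, -0.5, 0.1, 1.5, 4], [0, 0, 0, 0, 0, 2, 4], [0, 0, 0, 0, 0, 2, 4], [0, 0, 0, 0, 0, 2, 4], [0, 0, 0, 0, 0, 1, 4], [0, 0, 0, 0, 0, 0, 4], [0, 0, 0, 0, 0, 0, 4]]
  ]
}}

```text
time: 17.33
ee_pos: [0.6013, 0.2047, 0.0326]
tcp_rot: [-180.0, 0.3, -175.4]
wrist_force: [0.2, -0.8, 0.2]
opening: 0.0454
```

```bash
python3 - <<'E'
from h import *
to([.5987,.2118,-.005],185.4)
shot("wrist","w14",s=1.5)
E
```

```text
t 17.33 p [0.6013 0.2047 0.0326] rpy [-179.98    0.26 -175.41] open 0.0454 F [ 0.2 -0.8  0.2]
shift cm [array([0.22, 0.73, 3.76]), array([-0.   ,  0.004, -0.014])]
```

View pics/w14.png

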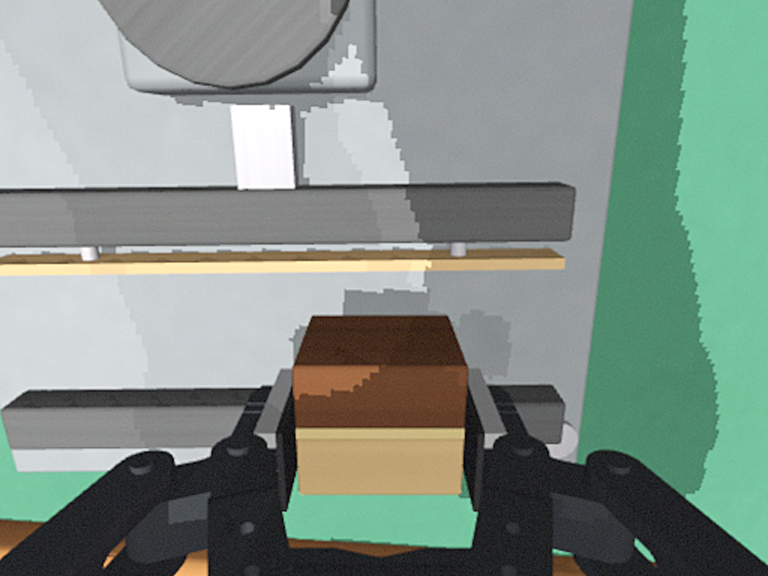

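```bash
python3 - <<'E'
from h import *
c=imaging.calibration("wrist");p,R,o=pose()
P=lambda x,y,z:px2w(c,x/1.5,y/1.5,z)[:2]
pa,pb=P(0,274,.03),P(563,269,.03); fa,fb=P(5,410,.03),P(560,402,.03)
print('pad',pa,pb,'fence',fa,fb)
for a,b in((pa,pb),(fa,fb)):
    v=b-a; print(np.degrees(np.arctan2(-v[0],v[1])))
zt=p[2]+.058
w=np.array([P(u,v,zt) for u,v in((295,365),(467,364),(463,494),(299,496))]); ctr=w.mean(0); print('blk',np.round(w,4).tolist(),ctr)
# distance of block ctr to lines
for n,a,b in(('pad',pa,pb),('fence',fa,fb)):
    d=(b-a)/np.linalg.norm(b-a); nrm=np.array([d[1],-d[0]]); print(n,(ctr-a)@nrm)
print('to pad right end',np.linalg.norm(pb-ctr))
v=w[1]-w[0]; print('blk y yaw',np.degrees(np.arctan2(v[0],-v[1])), pose()[2]['tcp_rot'])
E
```

```text
pad [0.58511835 0.06362342] [0.5664487 0.2705021] fence [0.64290855 0.0572109 ] [0.62112303 0.27982236]
5.156657941167179
5.589363340988004
blk [[0.5828, 0.1821], [0.5789, 0.2267], [0.6195, 0.231], [0.624, 0.1845]] [0.60129796 0.20608489]
pad 0.028918444788333546
fence -0.026912704328274115
to pad right end 0.0732396599077683
blk y yaw -174.9864270454388 [-179.98414755    0.26953214 -175.40695464]
```

{"fn": "servo_tool", "kwargs": {
  "moves": [
    [[0, 0.004, -0.012, 0, 0.5, 0.8, 4], [0, 0, 0, 0, 0, 1, 4], [0, 0, 0, 0, 0, 1, 4], [0, 0, 0, 0, 0, 0.6, 4], [0, 0, 0, 0, 0, 0, 4], [0, 0, 0, 0, 0, 0, 4]]
  ]
}}

```text
time: 17.88
ee_pos: [0.603, 0.211, -0.0008]
tcp_rot: [179.9, 0.3, -174.7]
wrist_force: [-0.4, 0.0, -0.4]
opening: 0.0455
```

```bash
python3 - <<'E'
from h import *
to([.601,.2118,-.006],185.4)
E
```

```text
t 17.88 p [ 0.603   0.211  -0.0008] rpy [ 179.95    0.31 -174.66] open 0.0455 F [-0.4  0.  -0.4]
shift cm [array([0.2 , 0.1 , 0.52]), array([ 0.001,  0.005, -0.001])]
```

{"fn": "servo_tool", "kwargs": {
  "moves": [
    [[0, 0, 0, 0.1, 0, 0.3, 4], [0, 0, 0, 0, 0, 0.2, 4], [0, 0, 0, 0, 0, 0.1, 4]]
  ]
}}

```text
time: 18.13
ee_pos: [0.6021, 0.211, -0.0069]
tcp_rot: [179.9, 0.3, -174.7]
wrist_force: [-0.2, 0.2, -0.9]
opening: 0.0457
```

{"fn": "servo_tool", "kwargs": {
  "moves": [
    [[0, 0, 0, 0, 0, 0.1, 4], [0, 0, 0, 0, 0, 0, 5], [0, 0, 0, 0, 0, 0, 6], [0, 0, 0, 0, 0, 0, 6], [0, 0, 0, 0, 0, 0, 6], [0, 0, 0, 0, 0, -1.5, 6], [0, 0, 0, 0, 0, -3, 6], [0, 0, 0, 0, 0, -4, 6], [0, 0, 0, 0, 0, -3, 6], [0, 0, 0, 0, 0, 0, 6]]
  ]
}}

```text
time: 18.97
ee_pos: [0.5997, 0.2101, 0.1096]
tcp_rot: [-180.0, 0.1, -174.7]
wrist_force: [1.0, -0.7, 1.5]
opening: 0.0599
```

```bash
python3 - <<'E'
from h import *
to([.477,-.339,.12],175.8)
c=imaging.calibration("wrist");np.save("c15.npy",np.array(c['camera_from_world']))
shot("wrist","w15",s=1.5)
E
```

```text
t 18.97 p [0.5997 0.2101 0.1096] rpy [-1.8000e+02  9.0000e-02 -1.7466e+02] open 0.0599 F [ 1.  -0.7  1.5]
shift cm [array([ 17.32, -53.53,  -1.06]), array([0.   , 0.002, 0.166])]
```

View pics/w15.png

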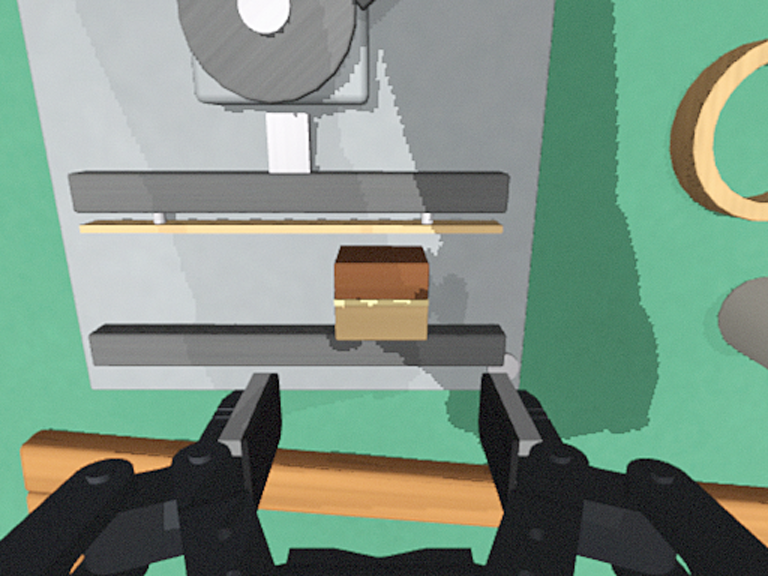

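{"fn": "servo_tool", "kwargs": {
  "moves": [
    [[0, 0, 0, 0.7, -2, 0, 6.2], [0, 0, 0.01, 1.2, -3.6, 0, 6.2], [0, 0, 0.015, 1.2, -3.8, -0.1, 6.2], [0, 0, 0.015, 1.2, -3.8, -0.1, 6.2], [0, 0, 0.015, 1.2, -3.8, -0.1, 6.2], [0, 0, 0.015, 1.2, -3.8, -0.1, 6.2], [0, 0, 0.015, 1.2, -3.8, -0.1, 6.2], [0, 0, 0.015, 1.2, -3.8, -0.1, 6.2], [0, 0, 0.015, 1.2, -3.8, -0.1, 6.2], [0, 0, 0.015, 1.2, -3.8, -0.1, 6.2], [0, 0, 0.015, 1.2, -3.8, -0.1, 6.2], [0, 0, 0.015, 1.2, -3.8, -0.1, 6.2]]
  ]
}}

```text
time: 20.02
ee_pos: [0.4635, -0.2387, 0.1023]
tcp_rot: [179.9, -0.7, 176.5]
wrist_force: [1.4, 0.4, -0.6]
opening: 0.062
```

```bash
python3 - <<'E'
from h import *
to([.477,-.339,.12],175.8); print(pose()[2]['q'])
E
```

```text
t 20.02 p [ 0.4635 -0.2387  0.1023] rpy [179.91  -0.69 176.49] open 0.062 F [ 1.4  0.4 -0.6]
shift cm [array([-1.94, -9.92, -1.81]), array([ 0.002, -0.012,  0.012])]
[-27.13106593   0.9345414   -4.32229742  85.40909122  -0.19247623
 -23.61465839]
```

{"fn": "servo_tool", "kwargs": {
  "moves": [
    [[0, -0.01, 0.01, -0.6, -2.3, -0.7, 6.2], [0, 0, 0, -0.6, -2.5, -0.6, 6.2], [0, 0, 0, -0.6, -2.5, -0.5, 6.2], [0, 0, 0, -0.2, -1.2, 0, 6.2], [0, 0, 0, 0, 0, 0, 6.2], [0, 0, 0, 0, 0, 0, 6.2]]
  ]
}}

```text
time: 20.52
ee_pos: [0.4705, -0.3348, 0.1127]
tcp_rot: [179.7, -0.6, 175.2]
wrist_force: [0.3, 1.1, 0.1]
opening: 0.0616
```

```bash
python3 - <<'E'
from h import *
to([.477,-.339,.12],175.8)
c=imaging.calibration("wrist");np.save("c16.npy",np.array(c['camera_from_world']))
shot("wrist","w16",s=1.5)
E
```

```text
t 20.52 p [ 0.4705 -0.3348  0.1127] rpy [179.73  -0.57 175.24] open 0.0616 F [0.3 1.1 0.1]
shift cm [array([-0.67, -0.36, -0.74]), array([ 0.005, -0.01 , -0.01 ])]
```

View pics/w16.png

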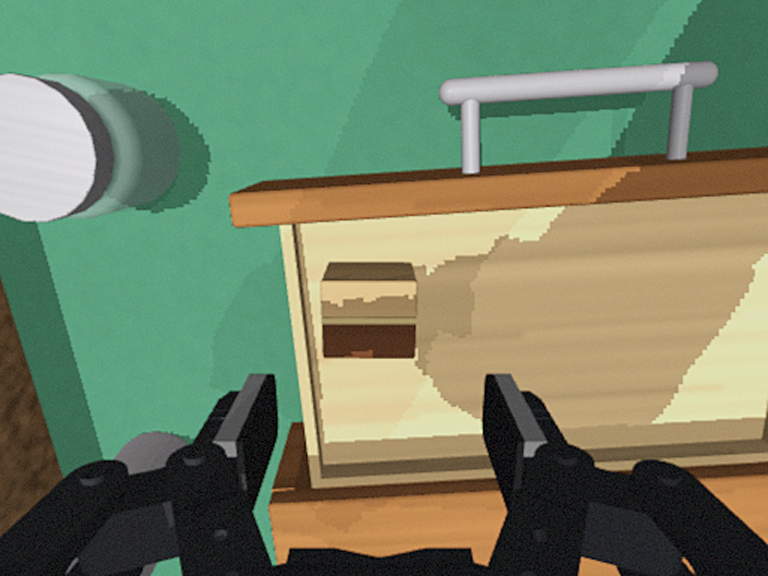

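```bash
python3 - <<'E'
from h import *
c=dict(imaging.calibration("wrist"));c['camera_from_world']=np.load("c16.npy")
P=lambda x,y,z:px2w(c,x/1.5,y/1.5,z)[:2]
w=np.array([P(*a,.06) for a in((321,281),(416,279),(415,356),(323,358))]);print(np.round(w,4).tolist(),w.mean(0))
v=w[1]-w[0];u=w[2]-w[3];print(np.degrees(np.arctan2(v[1],v[0])),np.degrees(np.arctan2(u[1],u[0])))
print('jar',P(40,148,.085),'wall',P(296,225,.034),P(322,488,.034))
p=w.mean(0); to([*p,.002],176)
E
```

```text
[[0.4575, -0.3605], [0.4602, -0.3157], [0.4997, -0.3187], [0.4969, -0.3642]] [ 0.47857217 -0.33978191]
86.45184861649705 86.52235596080138
jar [ 0.38786882 -0.45997498] wall [ 0.4341154  -0.37335206] [ 0.59275704 -0.37852589]
t 20.57 p [ 0.4705 -0.3343  0.1125] rpy [179.73  -0.59 175.27] open 0.0623 F [-0.2 -0.2 -0.4]
shift cm [array([-0.97, -0.53, 11.04]), array([ 0.005, -0.01 , -0.013])]
```

{"fn": "servo_tool", "kwargs": {
  "moves": [
    [[0.005, -0.01, -0.02, -0.6, -0.3, 1.5, 5.8], [0, 0, 0, -0.4, -0.2, 2.5, 5.8], [0, 0, 0, 0, 0, 2.5, 5.8], [0, 0, 0, 0, 0, 2.2, 5.8], [0, 0, 0, 0, 0, 1.5, 5.8], [0, 0, 0, 0, 0, 0.5, 5.8], [0, 0, 0, 0, 0, 0, 5.8]]
  ]
}}

```text
time: 21.15
ee_pos: [0.4812, -0.3301, 0.0005]
tcp_rot: [179.9, 0.0, 177.0]
wrist_force: [0.7, -0.5, 0.3]
opening: 0.0579
```

```bash
python3 - <<'E'
from h import *
to([.4785,-.3398,.002],176.5)
shot("wrist","w17",s=1.5)
E
```

```text
t 21.15 p [ 0.4812 -0.3301  0.0005] rpy [1.7995e+02 1.0000e-02 1.7702e+02] open 0.0579 F [ 0.7 -0.5  0.3]
shift cm [array([ 0.22, -0.98, -0.15]), array([0.001, 0.   , 0.009])]
```

View pics/w17.png

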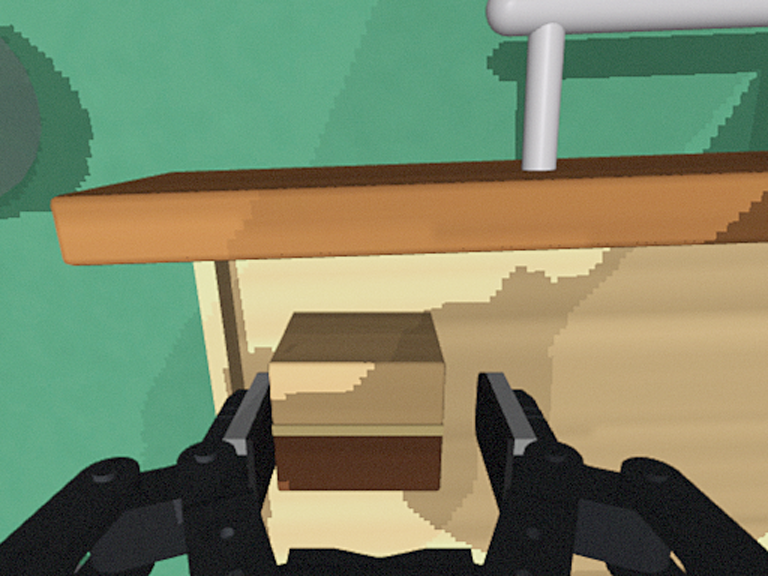

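{"fn": "servo_tool", "kwargs": {
  "moves": [
    [[0, 0, 0, 0, -0.6, 0, 5.8], [0, 0, 0, 0, 0, 0, 5.8]]
  ]
}}

```text
time: 21.37
ee_pos: [0.4819, -0.3357, 0.003]
tcp_rot: [180.0, 0.1, 177.1]
wrist_force: [0.2, -0.0, 0.6]
opening: 0.0581
```

```bash
python3 - <<'E'
from h import *
to([.4785,-.3398,.002],176.5)
shot("wrist","w18",s=1.5)
E
```

```text
t 21.37 p [ 0.4819 -0.3357  0.003 ] rpy [1.7999e+02 1.2000e-01 1.7713e+02] open 0.0581 F [ 0.2 -0.   0.6]
shift cm [array([ 0.32, -0.42,  0.1 ]), array([0.   , 0.002, 0.011])]
```

View pics/w18.png

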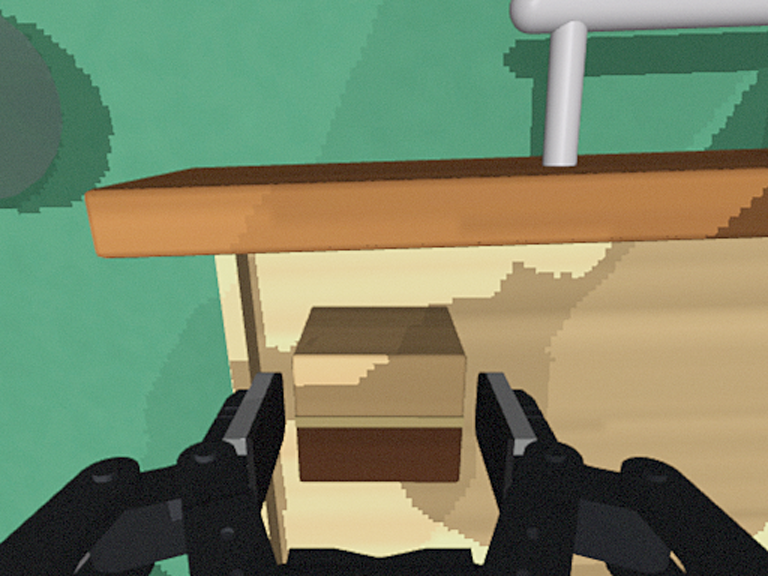

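{"fn": "servo_tool", "kwargs": {
  "moves": [
    [[0, 0, 0.008, 0.1, 0, 0.1, 5], [0, 0, 0, 0, 0, 0, 4], [0, 0, 0, 0, 0, 0, 4], [0, 0, 0, 0, 0, 0, 4]]
  ],
  "force": 30
}}

```text
time: 21.75
ee_pos: [0.4821, -0.3366, 0.0049]
tcp_rot: [-179.9, 0.3, 176.6]
wrist_force: [0.1, 0.8, -0.5]
opening: 0.0452
```

```bash
python3 - <<'E'
from h import *
to([.4785,-.3398,.002],176.5)
shot("wrist","w19",s=1.5)
E
```

```text
t 21.75 p [ 0.4821 -0.3366  0.0049] rpy [-179.91    0.34  176.56] open 0.0452 F [ 0.1  0.8 -0.5]
shift cm [array([ 0.35, -0.34,  0.29]), array([-0.002,  0.006,  0.001])]
```

View pics/w19.png

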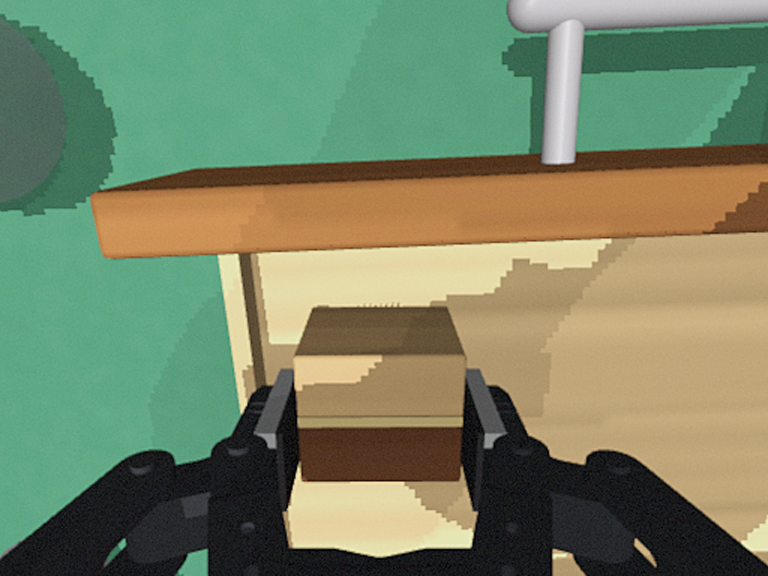

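```bash
python3 - <<'E'
from h import *
c=imaging.calibration("wrist");p,R,o=pose()
w=np.array([px2w(c,u/1.5,v/1.5,.06) for u,v in((295,356),(465,355),(461,480),(301,481))])
print('tool frame ctr',R.inv().apply(w.mean(0)-p))
plan([.61,.1204,.12],185.4,13,4,p0=[p[0],p[1],.12],y0=176.5)
E
```

```text
tool frame ctr [ 0.00183995  0.00101255 -0.05514884]
t 21.8 p [ 0.4821 -0.3366  0.12  ] rpy [-179.91    0.33  176.57] open 0.0457 F [-0.7  1.1 -0.5]
[0.0, 0.0, -0.012, -0.77, 3.57, 0.0, 4]
[0.0, 0.0, -0.012, -0.81, 3.56, 0.0, 4]
[0.0, 0.0, -0.012, -0.85, 3.55, 0.0, 4]
[0.0, 0.0, -0.012, -0.89, 3.54, 0.0, 4]
[0.0, 0.0, -0.012, -0.94, 3.53, 0.0, 4]
[0.0, 0.0, -0.012, -0.98, 3.52, 0.0, 4]
[0.0, 0.0, -0.012, -1.02, 3.5, 0.0, 4]
[0.0, 0.0, -0.012, -1.06, 3.49, 0.0, 4]
[0.0, 0.0, -0.012, -1.1, 3.48, 0.0, 4]
[0.0, 0.0, -0.012, -1.15, 3.47, 0.0, 4]
[0.0, 0.0, -0.012, -1.19, 3.45, 0.0, 4]
[0.0, 0.0, -0.012, -1.23, 3.44, 0.0, 4]
[0.0, 0.0, -0.012, -1.27, 3.42, 0.0, 4]
```

{"fn": "servo_tool", "kwargs": {
  "moves": [
    [[0, 0, 0, 0, 0, -1.5, 4], [0, 0, 0, 0, 0, -3, 4], [0, 0, 0, 0, 0, -3, 4], [0, 0, 0, 0, 0, -3, 4], [0, 0, 0, 0, 1, -1, 4], [0, 0, -0.01, -0.8, 2.5, 0, 4], [0, 0, -0.01, -0.8, 3.5, 0, 4], [0, 0, -0.015, -0.9, 3.5, 0, 4], [0, 0, -0.015, -0.9, 3.5, 0, 4], [0, 0, -0.015, -0.9, 3.5, 0, 4], [0, 0, -0.015, -0.9, 3.5, 0, 4], [0, 0, -0.015, -0.9, 3.5, 0, 4]]
  ]
}}

```text
time: 22.8
ee_pos: [0.5472, -0.0865, 0.1204]
tcp_rot: [180.0, 0.1, -178.5]
wrist_force: [1.7, 0.3, 0.1]
opening: 0.0455
```

{"fn": "servo_tool", "kwargs": {
  "moves": [
    [[0, 0, -0.015, -1, 3.5, 0, 4], [0, 0, -0.015, -1, 3.5, 0, 4], [0, 0, -0.01, -1, 3, 0, 4], [0, 0, -0.01, -1, 2.5, 0, 4], [0, 0, 0, -1, 2, 0, 4], [0, 0, 0, 0, 0, 0, 4]]
  ]
}}

```text
time: 23.3
ee_pos: [0.5884, 0.0778, 0.1164]
tcp_rot: [179.9, -0.1, -175.0]
wrist_force: [0.1, -0.1, -1.3]
opening: 0.0452
```

```bash
python3 - <<'E'
from h import *
to([.61,.1204,.12],185.4)
E
```

```text
t 23.3 p [0.5884 0.0778 0.1164] rpy [ 1.7988e+02 -8.0000e-02 -1.7499e+02] open 0.0452 F [ 0.1 -0.1 -1.3]
shift cm [array([-2.52,  4.05, -0.36]), array([ 0.002, -0.001, -0.007])]
```

{"fn": "servo_tool", "kwargs": {
  "moves": [
    [[0, 0, 0, -1.2, 2, 0, 4], [0, 0, 0, -0.8, 1.2, 0.5, 4], [0, 0, 0, -0.5, 0.5, 1.5, 4], [0, 0, 0, 0, 0, 2, 4], [0, 0, 0, 0, 0, 2, 4], [0, 0, 0, 0, 0, 1.5, 4], [0, 0, 0, 0, 0, 0, 4], [0, 0, 0, 0, 0, 0, 4]]
  ]
}}

```text
time: 23.97
ee_pos: [0.6083, 0.1199, 0.0332]
tcp_rot: [180.0, -0.4, -174.8]
wrist_force: [0.1, -0.1, -0.1]
opening: 0.0455
```

```bash
python3 - <<'E'
from h import *
to([.6115,.1204,.03],185.4)
c=imaging.calibration("wrist");np.save("c20.npy",np.array(c['camera_from_world']))
shot("wrist","w20",s=1.5)
E
```

```text
t 23.97 p [0.6083 0.1199 0.0332] rpy [ 179.97   -0.36 -174.84] open 0.0455 F [ 0.1 -0.1 -0.1]
shift cm [array([-0.32,  0.02,  0.32]), array([ 0.001, -0.006, -0.004])]
```

View pics/w20.png

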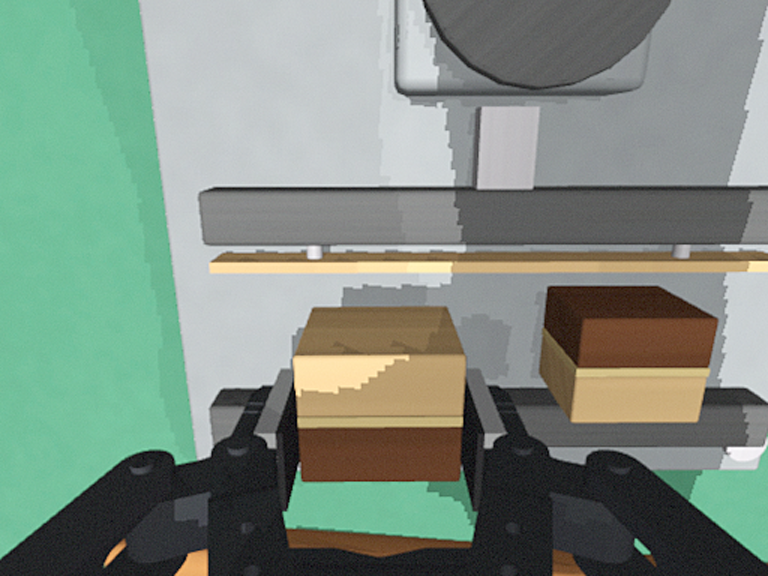

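{"fn": "servo_tool", "kwargs": {
  "moves": [
    [[0, -0.006, 0, -0.3, 0, 0.8, 4], [0, 0, 0, 0, 0, 1, 4], [0, 0, 0, 0, 0, 1, 4], [0, 0, 0, 0, 0, 0.6, 4], [0, 0, 0, 0, 0, 0, 4], [0, 0, 0, 0, 0, 0, 4]]
  ]
}}

```text
time: 24.52
ee_pos: [0.6132, 0.1197, -0.0012]
tcp_rot: [180.0, 0.3, -174.9]
wrist_force: [0.3, 0.2, 0.0]
opening: 0.0454
```

```bash
python3 - <<'E'
from h import *
to([.6115,.1204,-.003],185.4)
E
```

```text
t 24.52 p [ 0.6132  0.1197 -0.0012] rpy [ 179.95    0.26 -174.9 ] open 0.0454 F [0.3 0.2 0. ]
shift cm [array([0.16, 0.09, 0.18]), array([ 0.001,  0.004, -0.005])]
```

{"fn": "servo_tool", "kwargs": {
  "moves": [
    [[0, 0, -0.005, 0.1, 0, 0.2, 4], [0, 0, 0, 0, 0, 0.1, 4], [0, 0, 0, 0, 0, 0, 5], [0, 0, 0, 0, 0, 0, 6], [0, 0, 0, 0, 0, 0, 6], [0, 0, 0, 0, 0, 0, 6], [0, 0, 0, 0, 0, -1.5, 6], [0, 0, 0, 0, 0, -3, 6], [0, 0, 0, 0, 0, -4, 6], [0, 0, 0, 1, 0, -3, 6], [0, 0, 0, 2, 0, -1, 6], [0, 0, 0, 0, 0, 0, 6]]
  ]
}}

```text
time: 25.52
ee_pos: [0.5804, 0.1165, 0.126]
tcp_rot: [180.0, 0.2, -174.6]
wrist_force: [-1.1, -0.4, -0.3]
opening: 0.0601
```

```bash
python3 - <<'E'
from h import *
to([.6115,.1204,-.003],185.4); print(pose()[2]['q'])
c=imaging.calibration("wrist");np.save("c21.npy",np.array(c['camera_from_world']))
shot("wrist","w21",s=1.5);shot("top","t21",box=(110,115,260,225),s=5)
E
```

```text
t 25.52 p [0.5804 0.1165 0.126 ] rpy [ 179.96    0.18 -174.59] open 0.0601 F [-1.1 -0.4 -0.3]
shift cm [array([-3.1 ,  0.09, 12.9 ]), array([0.001, 0.003, 0.   ])]
[1.13336937e+01 9.69222802e+00 7.70031840e+00 8.78265561e+01
 2.34977484e-02 5.92395081e+00]
```

View pics/w21.png

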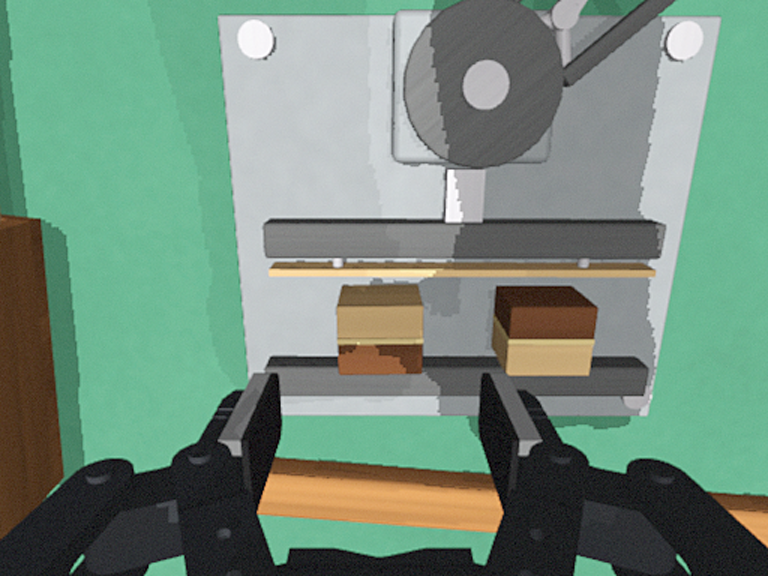

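View pics/t21.png

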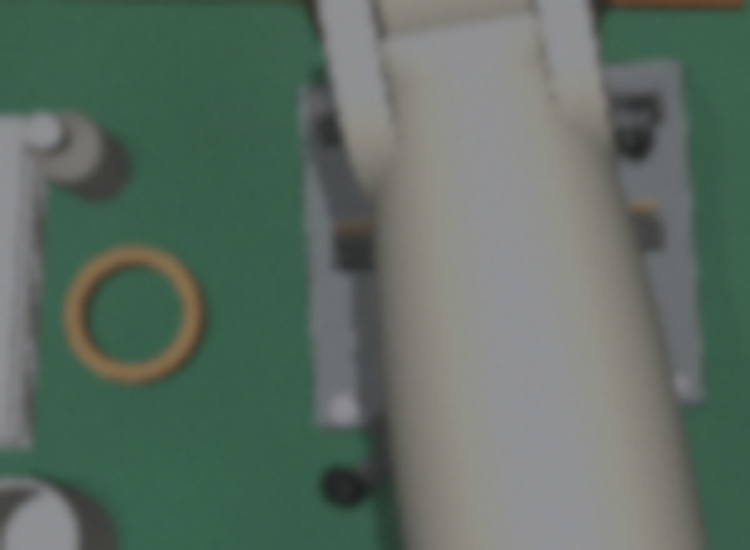

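```bash
python3 - <<'E'
from h import *
c=imaging.calibration("top")
print('mug',px2w(c,115,223,.09),'tape',px2w(c,137,178,.024),'bottle',px2w(c,122,144,.12))
plan([.4245,.198,.11],128,10,3.4)
E
```

```text
mug [0.3500427  0.44278316 0.09      ] tape [0.5021825  0.40018872 0.024     ] bottle [0.59561195 0.42490157 0.12      ]
t 25.62 p [0.5817 0.1165 0.1234] rpy [ 1.7997e+02  1.3000e-01 -1.7459e+02] open 0.0599 F [ 0.3 -0.1 -0.2]
[0.0, 0.0, 0.1, 1.49, 0.96, 0.13, 3.4]
[0.0, 0.0, 0.1, 1.58, 0.81, 0.13, 3.4]
[0.0, 0.0, 0.1, 1.65, 0.64, 0.13, 3.4]
[0.0, 0.0, 0.1, 1.71, 0.48, 0.13, 3.4]
[0.0, 0.0, 0.1, 1.74, 0.3, 0.13, 3.4]
[0.0, 0.0, 0.1, 1.77, 0.13, 0.13, 3.4]
[0.0, 0.0, 0.1, 1.77, -0.05, 0.13, 3.4]
[0.0, 0.0, 0.1, 1.76, -0.23, 0.13, 3.4]
[0.0, 0.0, 0.1, 1.72, -0.4, 0.13, 3.4]
[0.0, 0.0, 0.1, 1.68, -0.57, 0.13, 3.4]
```

{"fn": "servo_tool", "kwargs": {
  "moves": [
    [[0, 0, 0.1, 1.5, 1, 0, 3.4], [0, 0, 0.1, 1.6, 0.8, 0, 3.4], [0, 0, 0.1, 1.65, 0.65, 0, 3.4], [0, 0, 0.1, 1.7, 0.5, 0.1, 3.4], [0, 0, 0.1, 1.75, 0.3, 0.1, 3.4], [0, 0, 0.1, 1.75, 0.1, 0.1, 3.4], [0, 0, 0.1, 1.75, 0, 0.1, 3.4], [0, 0, 0.1, 1.75, -0.2, 0.1, 3.4], [0, 0, 0.1, 1.7, -0.4, 0.1, 3.4], [0, 0, 0.1, 1.7, -0.6, 0.1, 3.4], [0, 0, 0, 0, 0, 0, 3.4], [0, 0, 0, 0, 0, 0, 3.4]]
  ]
}}

```text
time: 26.62
ee_pos: [0.4199, 0.2033, 0.0982]
tcp_rot: [-179.0, -0.2, 125.2]
wrist_force: [-0.5, 0.1, -0.6]
opening: 0.0337
```

```bash
python3 - <<'E'
from h import *
to([.4245,.198,.11],128)
c=imaging.calibration("wrist");np.save("c22.npy",np.array(c['camera_from_world']))
shot("wrist","w22",s=1.5)
E
```

```text
t 26.62 p [0.4199 0.2033 0.0982] rpy [-178.99   -0.24  125.2 ] open 0.0337 F [-0.5  0.1 -0.6]
shift cm [array([-0.69,  0.05, -1.18]), array([-0.017, -0.005, -0.049])]
```

View pics/w22.png

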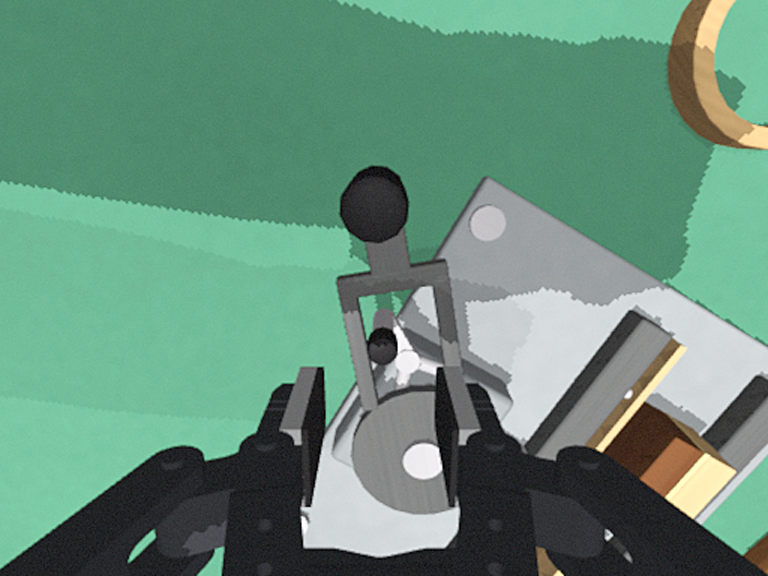

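```bash
python3 - <<'E'
from h import *
c=dict(imaging.calibration("wrist"));c['camera_from_world']=np.load("c22.npy")
P=lambda x,y,z:px2w(c,x/1.5,y/1.5,z)[:2]
print('pawl',P(382,342,.087),'knob',P(374,200,.109),'hub',P(423,460,.065))
pw=P(382,342,.087); to([*pw,.04],128)
E
```

```text
pawl [0.42193678 0.20121347] knob [0.38559008 0.24855043] hub [0.47907042 0.15442697]
t 26.67 p [0.4199 0.2031 0.0981] rpy [-178.97   -0.25  125.18] open 0.0339 F [ 0.   0.3 -0.9]
shift cm [array([-0.3 ,  0.16,  5.81]), array([-0.018, -0.005, -0.049])]
```

{"fn": "servo_tool", "kwargs": {
  "moves": [
    [[-0.018, -0.005, 0, -0.3, 0.2, 1, 3.4], [0, 0, 0, 0, 0, 1.5, 3.4], [0, 0, 0, 0, 0, 1.5, 3.4], [0, 0, 0, 0, 0, 1.5, 3.4], [0, 0, 0, 0, 0, 0.8, 3.4], [0, 0, 0, 0, 0, 0, 3.4]]
  ]
}}

```text
time: 27.17
ee_pos: [0.4276, 0.1999, 0.0303]
tcp_rot: [-180.0, 0.1, 125.7]
wrist_force: [0.3, -0.5, 0.1]
opening: 0.0341
```

```bash
python3 - <<'E'
from h import *
to([.4219,.2012,.034],128)
shot("wrist","w23",s=1.5)
E
```

```text
t 27.17 p [0.4276 0.1999 0.0303] rpy [-1.7997e+02  8.0000e-02  1.2569e+02] open 0.0341 F [ 0.3 -0.5  0.1]
shift cm [array([ 0.43, -0.39, -0.37]), array([-0.001,  0.001, -0.04 ])]
```

View pics/w23.png

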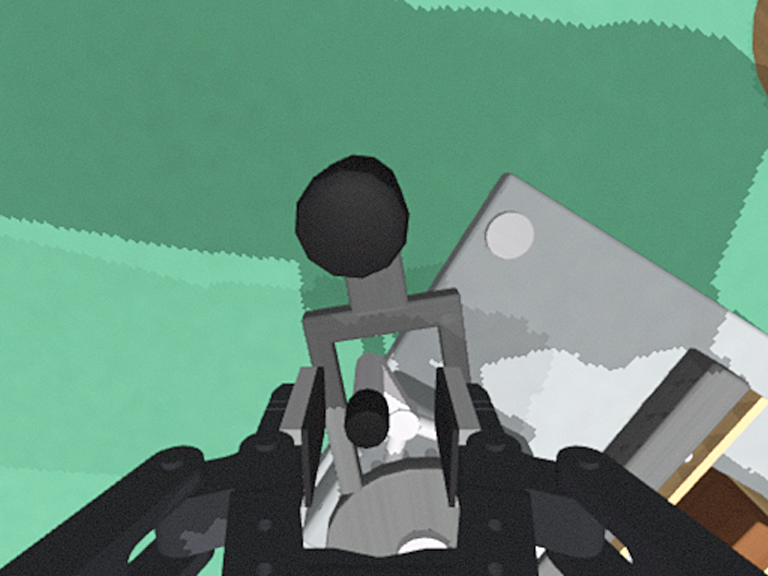

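```bash
cat >> h.py <<'E'
AX=np.array([.479,.1543])
def arc(delta,ax=AX):
    p,R,o=pose(); rel=p[:2]-ax
    c,s=np.cos(-delta),np.sin(-delta); n=np.array([[c,-s],[s,c]])@rel
    d=np.array([*(n-rel),0]); print('arc row: turn z',delta,'shift',np.round(R.inv().apply(d)*100,2),'r',np.linalg.norm(rel),'ang',np.degrees(np.arctan2(rel[1],rel[0])),'rpy',o['tcp_rot'],'z',p[2],'t',o['time'])
E
python3 - <<'E'
from h import *
arc(.1)
E
```

```text
arc row: turn z 0.1 shift [ 0.12  0.68 -0.  ] r 0.06870799553996157 ang 138.29675597128718 rpy [-1.79991603e+02  8.78586013e-02  1.25676886e+02] z 0.031001651391506138 t 27.2167
```

{"fn": "servo_tool", "kwargs": {
  "moves": [
    [[0, 0, 0.08, 0.05, 0.6, 0, 3.4], [0, 0, 0.1, 0.1, 0.7, 0, 3.4], [0, 0, 0.1, 0.1, 0.7, 0, 3.4], [0, 0, 0.1, 0.1, 0.7, 0, 3.4], [0, 0, 0.1, 0.1, 0.7, 0, 3.4], [0, 0, 0.1, 0.1, 0.7, 0, 3.4], [0, 0, 0.1, 0.1, 0.7, 0, 3.4], [0, 0, 0.1, 0.1, 0.7, 0, 3.4]]
  ]
}}

```text
time: 27.88
ee_pos: [0.4797, 0.2219, 0.0353]
tcp_rot: [-179.9, 0.1, 79.4]
wrist_force: [-1.3, -0.2, -1.1]
opening: 0.034
```

```bash
python3 - <<'E'
from h import *
arc(.1)
shot("wrist","w24",s=1.5)
E
```

```text
arc row: turn z 0.1 shift [ 0.08  0.67 -0.  ] r 0.06761172042076198 ang 89.41548354883552 rpy [-1.79871806e+02  6.99226262e-02  7.93790431e+01] z 0.035299196129708735 t 27.8833
```

View pics/w24.png

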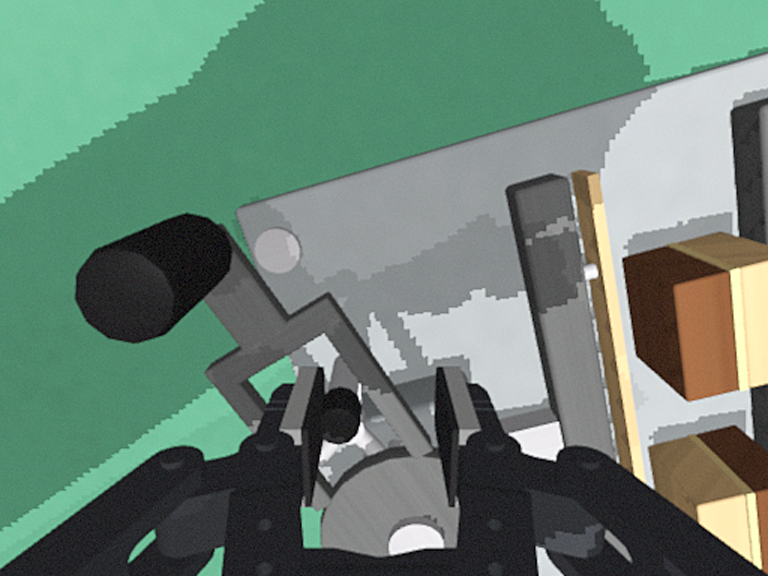

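```bash
cat >> h.py <<'E'
def hp(c,knob,pawl,s=1.5,ax=AX):
    k=px2w(c,knob[0]/s,knob[1]/s,.109)[:2]-ax; q=px2w(c,pawl[0]/s,pawl[1]/s,.087)[:2]-ax
    ah=np.degrees(np.arctan2(k[1],k[0])); piv=.047*k/np.linalg.norm(k); d=q-piv
    ap=np.degrees(np.arctan2(d[1],d[0]))
    print('knob r',np.linalg.norm(k),'handle',np.radians(147-ah),'pawl len',np.linalg.norm(d),'lean cw+',np.radians(ah-ap))
E
python3 - <<'E'
from h import *
hp(imaging.calibration("wrist"),(125,297),(342,415))
im=cv2.imread('pics/raw_w24.png');cv2.imwrite('pics/w24z.png',cv2.resize(im[190:360,130:320],None,fx=4,fy=3.5))
E
```

```text
knob r 0.12943474478566 handle 0.6406613848563418 pawl len 0.027888535350371467 lean cw+ 0.6135815288498002
```

View pics/w24z.png

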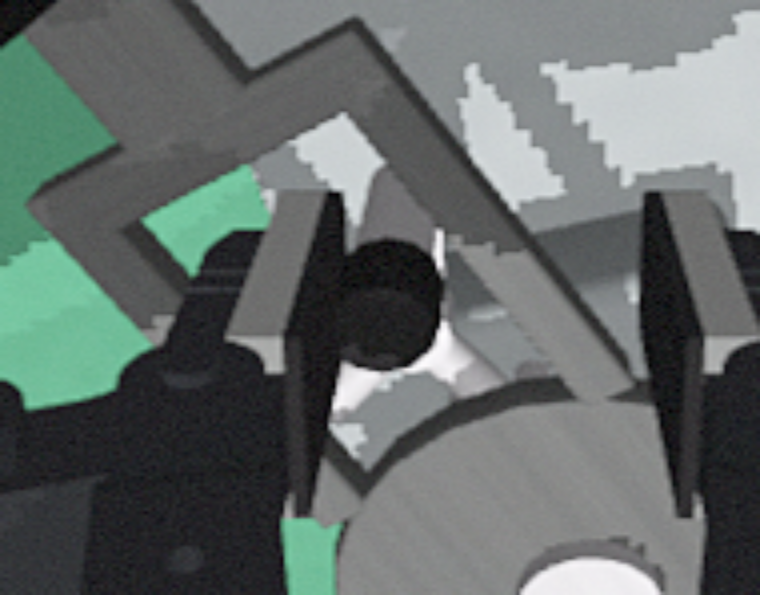

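{"fn": "servo_tool", "kwargs": {
  "moves": [
    [[0, 0, 0, 0, -0.7, 0, 3.4], [0, 0, 0, 0, -0.3, -0.5, 3.4], [0, 0, 0, 0, 0, -2, 3.4], [0, 0, 0, 0, 0, -4, 3.4], [0, 0, 0, 0, 0, -3, 3.4], [0, 0, 0, 0, 0, 0, 3.4]]
  ]
}}

```text
time: 28.43
ee_pos: [0.4676, 0.2233, 0.1359]
tcp_rot: [-179.8, 0.1, 80.0]
wrist_force: [0.8, 0.5, 0.2]
opening: 0.034
```

```bash
python3 - <<'E'
from h import *
c=imaging.calibration("wrist");np.save("c25.npy",np.array(c['camera_from_world']))
shot("wrist","w25",s=1.5)
plan([.434,.276,.13],110,6,3.4)
E
```

```text
t 28.48 p [0.4673 0.2232 0.1338] rpy [-1.7975e+02  1.7000e-01  8.0000e+01] open 0.0336 F [ 0.4  0.8 -0.6]
[-0.001, 0.0, -0.087, 0.77, -0.7, 0.06, 3.4]
[-0.001, 0.0, -0.087, 0.83, -0.63, 0.06, 3.4]
[-0.001, 0.0, -0.087, 0.88, -0.55, 0.06, 3.4]
[-0.001, 0.0, -0.087, 0.93, -0.48, 0.06, 3.4]
[-0.001, 0.0, -0.087, 0.96, -0.39, 0.06, 3.4]
[-0.001, 0.0, -0.087, 0.99, -0.31, 0.06, 3.4]
```

View pics/w25.png

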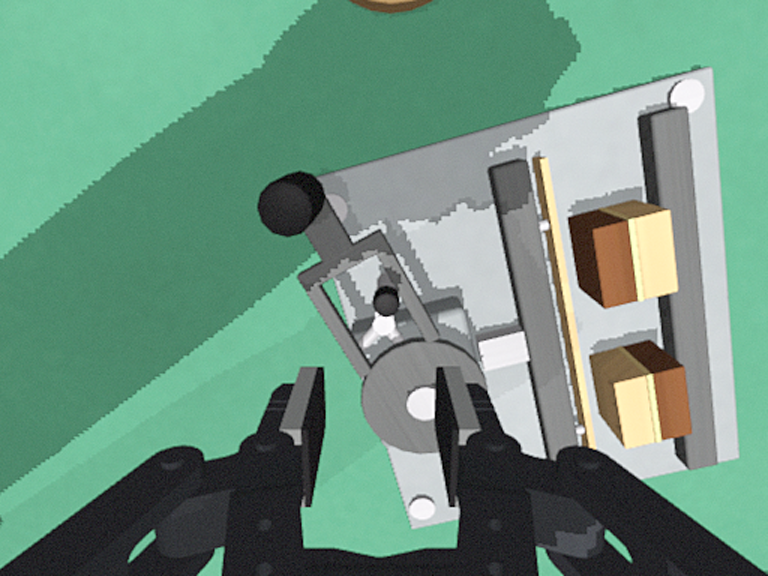

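```bash
python3 - <<'E'
from h import *
c=dict(imaging.calibration("wrist"));c['camera_from_world']=np.load("c25.npy")
hp(c,(288,207),(386,298)); print(px2w(c,288/1.5,207/1.5,.109),'hub',px2w(c,424/1.5,405/1.5,.065))
E
```

```text
knob r 0.12963076499943765 handle 0.6790681599475547 pawl len 0.02704027240433454 lean cw+ 0.5202545812280457
[0.43874342 0.27752152 0.109     ] hub [0.47893   0.1530969 0.065    ]
```

{"fn": "servo_tool", "kwargs": {
  "moves": [
    [[0, 0, -0.085, 0.75, -0.7, 0, 3.4], [0, 0, -0.085, 0.8, -0.6, 0, 3.4], [0, 0, -0.085, 0.9, -0.55, 0, 3.4], [0, 0, -0.085, 0.9, -0.5, 0, 3.4], [0, 0, -0.085, 0.95, -0.4, 0, 3.4], [0, 0, -0.085, 1, -0.3, 0, 3.4], [0, 0, 0, 0, 0, 0, 3.4], [0, 0, 0, 0, 0, 0, 3.4]]
  ]
}}

```text
time: 29.15
ee_pos: [0.4281, 0.2759, 0.133]
tcp_rot: [-179.7, 0.0, 111.6]
wrist_force: [0.8, -0.3, -0.0]
opening: 0.0338
```

```bash
python3 - <<'E'
from h import *
c=imaging.calibration("wrist");np.save("c26.npy",np.array(c['camera_from_world']))
shot("wrist","w26",s=1.5)
to([.434,.276,.045],110)
print(proj(c,[.434,.276,.109])*1.5)
E
```

```text
t 29.2 p [0.4282 0.2758 0.133 ] rpy [-1.7966e+02  4.0000e-02  1.1155e+02] open 0.0341 F [-0.4 -0.5 -0. ]
shift cm [array([-0.19,  0.6 ,  8.79]), array([-0.006,  0.001,  0.027])]
[394.00120362 328.00590735]
```

View pics/w26.png

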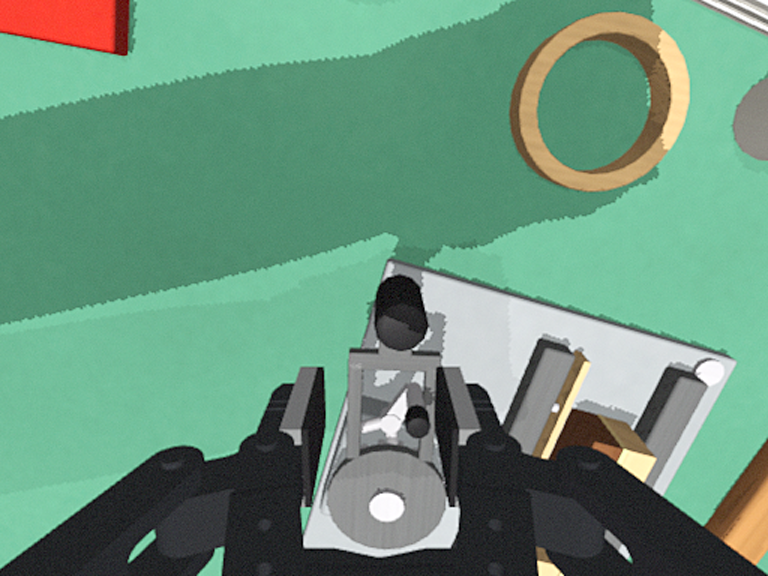

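```bash
python3 - <<'E'
from h import *
c=dict(imaging.calibration("wrist"));c['camera_from_world']=np.load("c26.npy")
k=px2w(c,403/1.5,325/1.5,.109); print(k); to([k[0],k[1],.045],108)
E
```

```text
[0.43703947 0.27869241 0.109     ]
t 29.2 p [0.4282 0.2758 0.133 ] rpy [-1.7966e+02  4.0000e-02  1.1155e+02] open 0.0341 F [-0.4 -0.5 -0. ]
shift cm [array([-0.05,  0.98,  8.79]), array([-0.006,  0.001,  0.062])]
```

{"fn": "servo_tool", "kwargs": {
  "moves": [
    [[0, 0, 0.05, 0, 0.9, 0.5, 4], [0, 0, 0, 0, 0, 1, 4], [0, 0, 0, 0, 0, 0, 4]]
  ]
}}

```text
time: 29.45
ee_pos: [0.4368, 0.2778, 0.117]
tcp_rot: [-179.7, 0.1, 108.4]
wrist_force: [-0.1, -0.7, -0.8]
opening: 0.04
```

```bash
python3 - <<'E'
from h import *
to([.437,.2785,.045],108)
E
```

```text
t 29.45 p [0.4368 0.2778 0.117 ] rpy [-1.7967e+02  8.0000e-02  1.0836e+02] open 0.04 F [-0.1 -0.7 -0.8]
shift cm [array([0.07, 0.08, 7.2 ]), array([-0.006,  0.001,  0.006])]
```

{"fn": "servo_tool", "kwargs": {
  "moves": [
    [[0, 0, 0, 0, 0, 1.2, 4], [0, 0, 0, 0, 0, 1.5, 4], [0, 0, 0, 0, 0, 1.5, 4], [0, 0, 0, 0, 0, 1.5, 4], [0, 0, 0, 0, 0, 1, 4], [0, 0, 0, 0, 0, 0, 4]]
  ]
}}

```text
time: 29.95
ee_pos: [0.4357, 0.2744, 0.0462]
tcp_rot: [-179.6, 0.1, 108.3]
wrist_force: [0.1, -0.2, 0.2]
opening: 0.0402
```

```bash
python3 - <<'E'
from h import *
to([.437,.2785,.045],108); arc(.1)
shot("wrist","w27",s=1.5)
E
```

```text
t 29.95 p [0.4357 0.2744 0.0462] rpy [-1.7958e+02  1.1000e-01  1.0832e+02] open 0.0402 F [ 0.1 -0.2  0.2]
shift cm [array([0.35, 0.26, 0.12]), array([-0.007,  0.002,  0.006])]
arc row: turn z 0.1 shift [-0.03  1.28 -0.01] r 0.12768479387554393 ang 109.84662816143685 rpy [-1.79577626e+02  1.14974687e-01  1.08318242e+02] z 0.046232191847040006 t 29.95
```

View pics/w27.png

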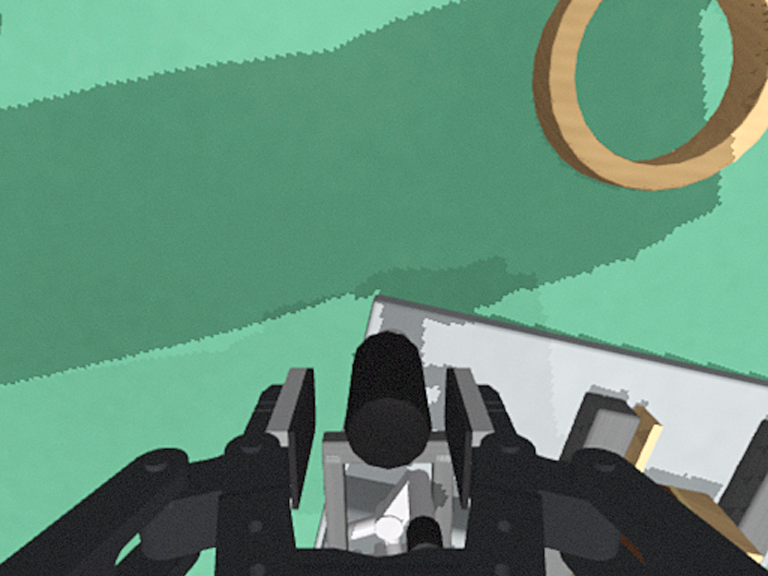

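{"fn": "servo_tool", "kwargs": {
  "moves": [
    [[0, 0, 0.06, 0, 0.9, 0, 3.4], [0, 0, 0.09, -0.05, 1.2, 0, 3.4], [0, 0, 0.09, -0.05, 1.2, 0, 3.4], [0, 0, 0.09, -0.05, 1.2, 0, 3.4], [0, 0, 0.09, -0.05, 1.2, 0, 3.4], [0, 0, 0.09, -0.05, 1.2, 0, 3.4], [0, 0, 0.09, -0.05, 1.2, 0, 3.4]]
  ]
}}

```text
time: 30.58
ee_pos: [0.5115, 0.2771, 0.0491]
tcp_rot: [-179.1, 0.4, 72.8]
wrist_force: [-4.2, 1.6, -3.6]
opening: 0.0339
```

```bash
python3 - <<'E'
from h import *
arc(.1); print(pose()[2]['wrist_force'])
E
```

```text
arc row: turn z 0.1 shift [-0.01  1.27 -0.02] r 0.1270060557918526 ang 75.18230154170077 rpy [-179.09739357    0.41393503   72.83454606] z 0.049075970125939554 t 30.5833
[-4.21215152  1.59003748 -3.63121977]
```

{"fn": "servo_tool", "kwargs": {
  "moves": [
    [[0, -0.006, 0.08, -0.05, 1, 0.1, 3.4], [0, 0, 0.08, -0.05, 1, 0.1, 3.4], [0, 0, 0.04, 0, 0.5, 0.1, 3.4], [0, 0, 0.03, 0, 0.4, 0, 3.4], [0, 0, 0, 0, 0, 0, 3.4]]
  ]
}}

```text
time: 31.0
ee_pos: [0.5393, 0.266, 0.0496]
tcp_rot: [-179.1, 0.8, 58.7]
wrist_force: [-0.6, 1.0, -0.7]
opening: 0.0343
```

```bash
python3 - <<'E'
from h import *
arc(-.1); print(pose()[2]['wrist_force'])
c=imaging.calibration("wrist");np.save("c28.npy",np.array(c['camera_from_world']))
shot("wrist","w28",s=1.5)
E
```

```text
arc row: turn z -0.1 shift [-0.13 -1.26  0.02] r 0.12698779784283934 ang 61.62855246964116 rpy [-179.05167752    0.83538817   58.71620732] z 0.049566619111850015 t 31.0
[-0.58721958  1.01626391 -0.7252761 ]
```

View pics/w28.png

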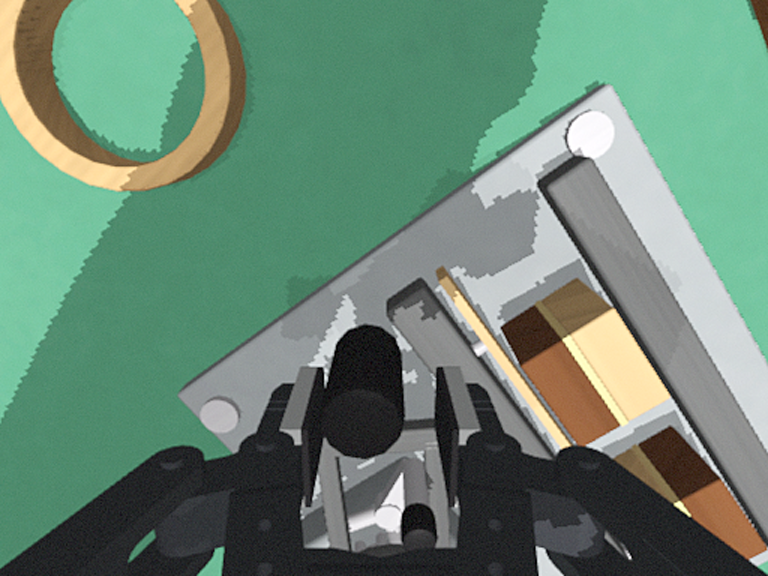

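{"fn": "servo_tool", "kwargs": {
  "moves": [
    [[0, -0.006, -0.11, -0.1, -0.9, 0.1, 3.4], [0, -0.006, -0.1, -0.08, -1.2, 0.1, 3.4], [0, 0, -0.09, -0.06, -1.2, 0.1, 3.4], [0, 0, -0.09, -0.06, -1.2, 0, 3.4], [0, 0, -0.09, -0.06, -1.2, 0, 3.4], [0, 0, -0.09, -0.06, -1.2, 0, 3.4], [0, 0, -0.09, -0.06, -1.2, 0, 3.4], [0, 0, -0.09, -0.06, -1.2, 0, 3.4]]
  ]
}}

```text
time: 31.72
ee_pos: [0.4502, 0.278, 0.0539]
tcp_rot: [-179.0, 0.6, 104.2]
wrist_force: [2.1, 0.4, -1.2]
opening: 0.0341
```

```bash
python3 - <<'E'
from h import *
arc(-.1); print(pose()[2]['wrist_force'])
E
```

```text
arc row: turn z -0.1 shift [-0.04 -1.27  0.02] r 0.12697375883268422 ang 103.12323223797327 rpy [-179.00789672    0.57212217  104.16749632] z 0.05385885225782047 t 31.7167
[ 2.10964404  0.42968565 -1.1576335 ]
```

{"fn": "servo_tool", "kwargs": {
  "moves": [
    [[-0.015, 0.01, -0.09, -0.05, -1.2, 0.2, 3.4], [0, 0, -0.09, -0.05, -1.2, 0.2, 3.4], [0, 0, -0.09, -0.06, -1.2, 0.2, 3.4], [0, 0, -0.09, -0.06, -1.2, 0.2, 3.4], [0, 0, -0.09, -0.06, -1.2, 0.2, 3.4], [0, 0, -0.09, -0.06, -1.2, 0.1, 3.4], [0, 0, -0.08, -0.06, -1, 0.1, 3.4]]
  ]
}}

```text
time: 32.3
ee_pos: [0.3826, 0.2361, 0.0491]
tcp_rot: [179.1, 0.3, 142.4]
wrist_force: [0.6, 1.4, 1.3]
opening: 0.0338
```

```bash
python3 - <<'E'
from h import *
arc(-.1); print(pose()[2]['wrist_force'])
c=imaging.calibration("wrist");np.save("c29.npy",np.array(c['camera_from_world']))
shot("wrist","w29",s=1.5)
E
```

```text
arc row: turn z -0.1 shift [-0.   -1.26 -0.02] r 0.12647276103278057 ang 139.68520112159413 rpy [179.14097891   0.30670647 142.36176092] z 0.04906065709880914 t 32.3
[0.60220156 1.42417422 1.34485596]
```

View pics/w29.png

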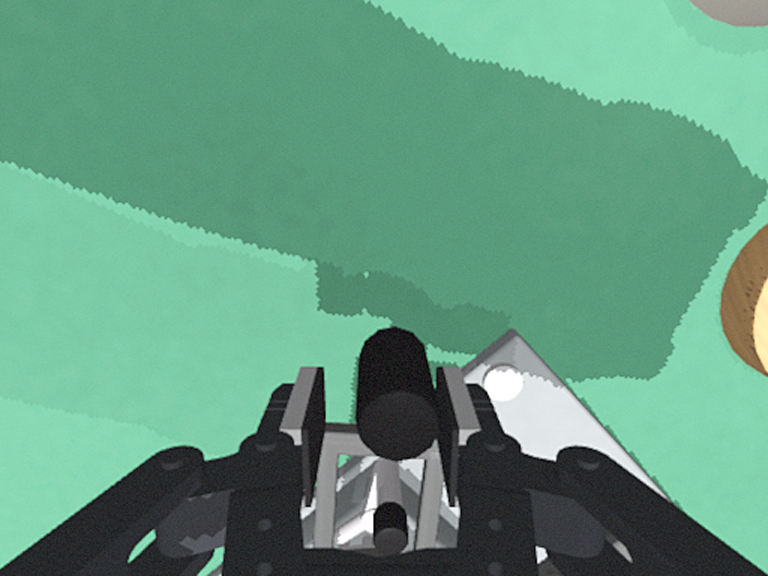

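{"fn": "servo_tool", "kwargs": {
  "moves": [
    [[0.015, 0.005, -0.04, -0.05, -1, 0, 3.4], [0, 0, -0.06, 0, -0.7, 0, 3.4], [0, 0, -0.03, 0, -0.4, 0, 3.4], [0, 0, 0, 0, 0, 0, 3.4]]
  ]
}}

```text
time: 32.68
ee_pos: [0.3716, 0.2192, 0.052]
tcp_rot: [179.6, 0.2, 150.4]
wrist_force: [0.1, 0.3, -0.0]
opening: 0.0342
```

```bash
python3 - <<'E'
from h import *
arc(.1); print(pose()[2]['wrist_force'])
c=imaging.calibration("wrist");np.save("c30.npy",np.array(c['camera_from_world']))
shot("wrist","w30",s=1.5)
E
```

```text
arc row: turn z 0.1 shift [-0.1   1.25  0.01] r 0.12551432978057953 ang 148.87351594387198 rpy [179.62189877   0.24066141 150.37445542] z 0.052016781633415776 t 32.6833
[ 0.13494033  0.33441949 -0.02183864]
```

View pics/w30.png

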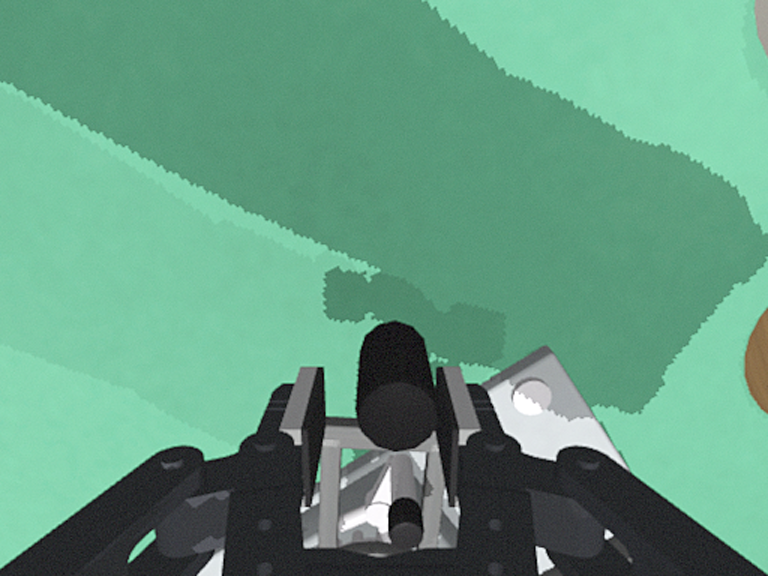

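{"fn": "servo_tool", "kwargs": {
  "moves": [
    [[0, 0, 0.07, 0, 0.9, 0.1, 3.4], [0, 0, 0.1, 0, 1.2, 0.1, 3.4], [0, 0, 0.1, -0.03, 1.2, 0.1, 3.4], [0, 0, 0.09, -0.03, 1.2, 0.1, 3.4], [0, 0, 0.09, -0.03, 1.2, 0, 3.4], [0, 0, 0.09, -0.03, 1.2, 0, 3.4], [0, 0, 0.09, -0.03, 1.2, 0, 3.4], [0, 0, 0.09, -0.03, 1.2, 0, 3.4]]
  ]
}}

```text
time: 33.4
ee_pos: [0.4415, 0.2768, 0.0511]
tcp_rot: [179.8, 0.4, 106.7]
wrist_force: [-2.6, -3.1, 1.6]
opening: 0.034
```

```bash
python3 - <<'E'
from h import *
arc(.1); print(pose()[2]['wrist_force'])
c=imaging.calibration("wrist");np.save("c31.npy",np.array(c['camera_from_world']))
shot("wrist","w31",s=1.5)
E
```

```text
arc row: turn z 0.1 shift [-0.06  1.28  0.01] r 0.1281419653908172 ang 106.9962291356227 rpy [179.76475528   0.38334453 106.65979133] z 0.05114525752441037 t 33.4
[-2.59041392 -3.11817757  1.60675054]
```

View pics/w31.png

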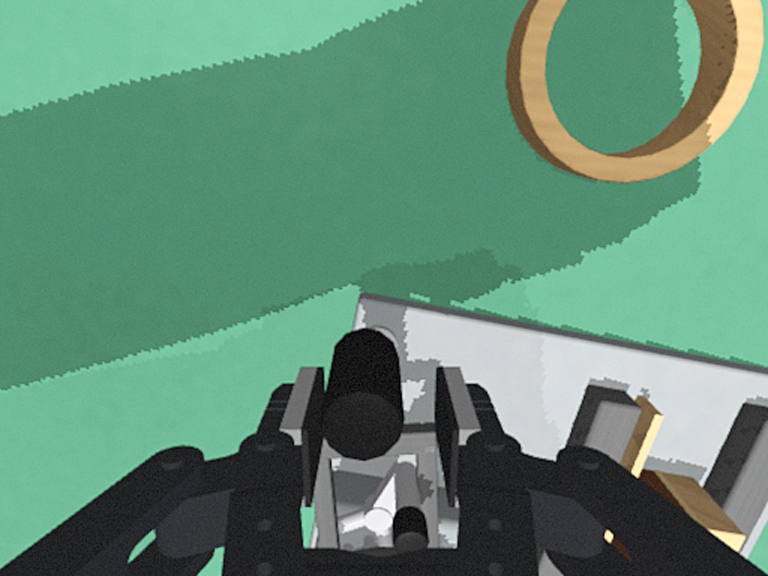

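{"fn": "servo_tool", "kwargs": {
  "moves": [
    [[0, 0, 0.09, -0.04, 1.2, 0, 3.4], [0, 0, 0.09, -0.04, 1.2, 0.1, 3.4], [0, 0, 0.09, -0.04, 1.2, 0.1, 3.4], [0, 0, 0.09, -0.04, 1.2, 0.1, 3.4], [0, 0, 0.09, -0.04, 1.2, 0.1, 3.4], [0, 0, 0.09, -0.04, 1.2, 0.1, 3.4], [0, 0, 0.08, -0.04, 1, 0, 3.4], [0, 0, 0.04, 0, 0.6, 0, 3.4], [0, 0, 0.03, 0, 0.4, 0, 3.4], [0, 0, 0, 0, 0, 0, 3.4]]
  ]
}}

```text
time: 34.28
ee_pos: [0.5306, 0.2738, 0.048]
tcp_rot: [-179.9, 0.4, 65.6]
wrist_force: [-0.7, 0.6, -0.7]
opening: 0.0341
```

```bash
python3 - <<'E'
from h import *
arc(-.1); print(pose()[2]['wrist_force'])
c=imaging.calibration("wrist");np.save("c32.npy",np.array(c['camera_from_world']))
shot("wrist","w32",s=1.5)
E
```

```text
arc row: turn z -0.1 shift [-0.09 -1.3   0.  ] r 0.1301546657280009 ang 66.64136818704206 rpy [-179.93480717    0.35041103   65.6059012 ] z 0.04800116344605376 t 34.2833
[-0.72999026  0.64168038 -0.69119159]
```

View pics/w32.png

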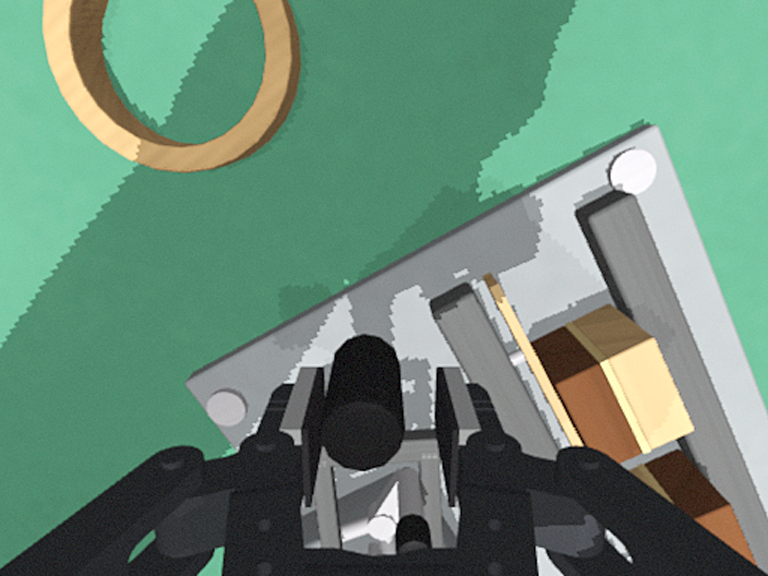

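{"fn": "servo_tool", "kwargs": {
  "moves": [
    [[0, 0, 0.06, -0.04, 0.8, 0, 3.4], [0, 0, 0.04, -0.04, 0.6, 0, 3.4], [0, 0, 0.02, 0, 0.3, 0, 3.4]]
  ]
}}

```text
time: 34.58
ee_pos: [0.5426, 0.2678, 0.048]
tcp_rot: [-179.7, 0.3, 59.1]
wrist_force: [-15.7, 8.0, 2.4]
opening: 0.0341
```

{"fn": "servo_tool", "kwargs": {
  "moves": [
    [[0, 0, -0.09, -0.08, -1, 0, 3.4], [0, 0, -0.1, -0.08, -1.2, 0, 3.4], [0, 0, -0.09, -0.06, -1.2, 0.1, 3.4], [0, 0, -0.09, -0.06, -1.2, 0.1, 3.4], [0, 0, -0.09, -0.06, -1.2, 0.1, 3.4], [0, 0, -0.09, -0.06, -1.2, 0.1, 3.4], [0, 0, -0.09, -0.06, -1.2, 0.1, 3.4], [0, 0, -0.09, -0.06, -1.2, 0.1, 3.4]]
  ]
}}

```text
time: 35.25
ee_pos: [0.452, 0.2811, 0.0451]
tcp_rot: [179.8, 0.2, 103.4]
wrist_force: [2.3, 0.0, 1.6]
opening: 0.0342
```

```bash
python3 - <<'E'
from h import *
arc(-.1); print(pose()[2]['wrist_force'])
E
```

```text
arc row: turn z -0.1 shift [-0.03 -1.3  -0.  ] r 0.129672523078677 ang 102.01051244650363 rpy [179.7759071    0.24255242 103.3995051 ] z 0.045080575554150494 t 35.25
[2.29749885 0.02131799 1.60421164]
```

{"fn": "servo_tool", "kwargs": {
  "moves": [
    [[0, 0, -0.09, -0.05, -1.2, 0, 3.4], [0, 0, -0.09, -0.05, -1.2, 0, 3.4], [0, 0, -0.09, -0.05, -1.2, 0, 3.4], [0, 0, -0.09, -0.05, -1.2, 0, 3.4], [0, 0, -0.09, -0.05, -1.2, 0, 3.4], [0, 0, -0.09, -0.05, -1.2, 0, 3.4], [0, 0, -0.08, -0.05, -1.1, 0, 3.4], [0, 0, -0.05, -0.05, -0.9, 0, 3.4], [0, 0, -0.05, 0, -0.5, 0, 3.4], [0, 0, 0, 0, 0, 0, 3.4]]
  ]
}}

```text
time: 36.08
ee_pos: [0.3714, 0.2246, 0.0479]
tcp_rot: [179.5, 1.0, 148.4]
wrist_force: [0.4, 0.6, 0.3]
opening: 0.0341
```

```bash
python3 - <<'E'
from h import *
arc(.1); print(pose()[2]['wrist_force'])
c=imaging.calibration("wrist");np.save("c33.npy",np.array(c['camera_from_world']))
shot("wrist","w33",s=1.5); shot("top","t33",box=(110,115,260,225),s=5)
E
```

```text
arc row: turn z 0.1 shift [-0.1   1.28  0.01] r 0.12851697869292567 ang 146.83365713281393 rpy [179.50371759   0.99396116 148.40888236] z 0.04788585768155919 t 36.0833
[0.36138164 0.57857517 0.2957666 ]
```

View pics/w33.png

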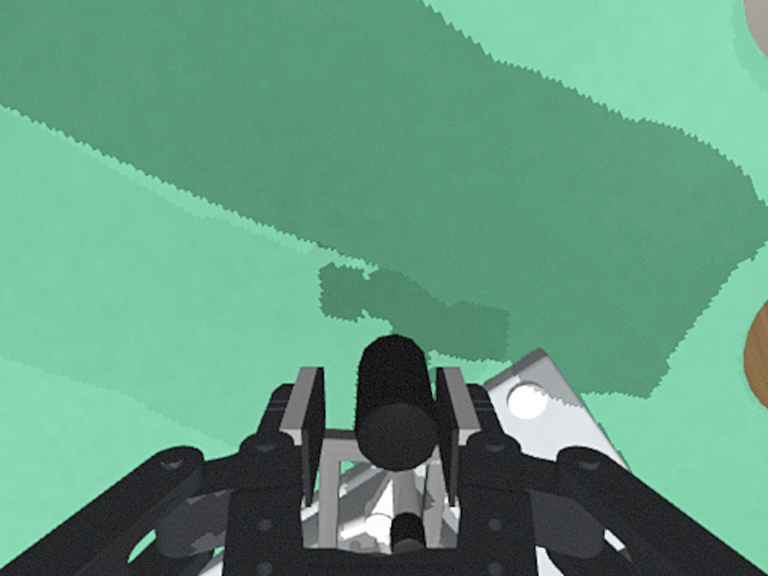

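View pics/t33.png

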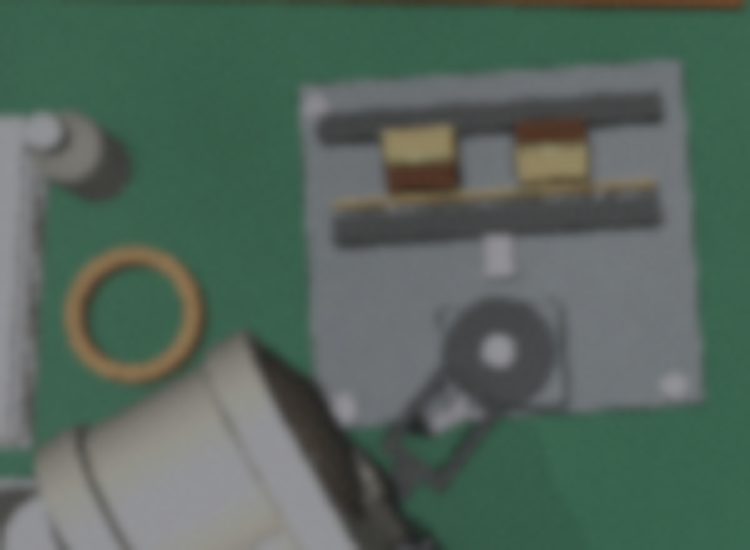

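{"fn": "servo_tool", "kwargs": {
  "moves": [
    [[0, 0.01, 0.07, 0, 0.9, 0, 3.4], [0, 0, 0.1, -0.03, 1.2, 0, 3.4], [0, 0, 0.1, -0.04, 1.2, 0, 3.4], [0, 0, 0.09, -0.04, 1.2, 0, 3.4], [0, 0, 0.09, -0.04, 1.2, 0, 3.4], [0, 0, 0.09, -0.04, 1.2, 0, 3.4], [0, 0, 0.09, -0.04, 1.2, 0, 3.4], [0, 0, 0, 0, 0, 0, 3.4]]
  ]
}}

```text
time: 36.85
ee_pos: [0.4344, 0.2776, 0.0478]
tcp_rot: [179.6, 0.3, 109.8]
wrist_force: [-0.3, 0.5, -0.4]
opening: 0.034
```

```bash
python3 - <<'E'
from h import *
arc(.1); print(pose()[2]['wrist_force'])
c=imaging.calibration("wrist");np.save("c34.npy",np.array(c['camera_from_world']))
im=shot("wrist","w34"); cv2.imwrite("pics/w34z.png",cv2.resize(im[230:384,312:512],None,fx=3.5,fy=3.5,interpolation=cv2.INTER_CUBIC))
shot("top","t34",box=(165,130,245,170),s=9)
E
```

```text
arc row: turn z 0.1 shift [-0.06  1.31  0.01] r 0.13109822604902127 ang 109.90400874257797 rpy [179.62095933   0.31452688 109.76617545] z 0.04781544056783276 t 36.85
[-0.30532095  0.50962928 -0.43970973]
```

View pics/w34z.png

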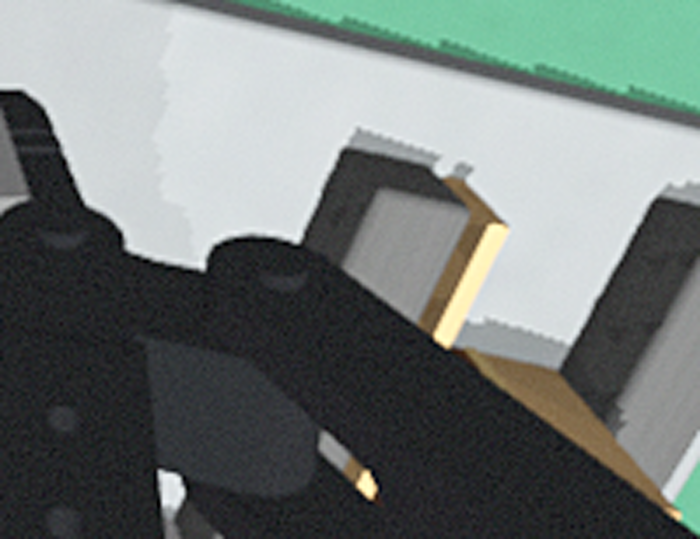

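View pics/t34.png

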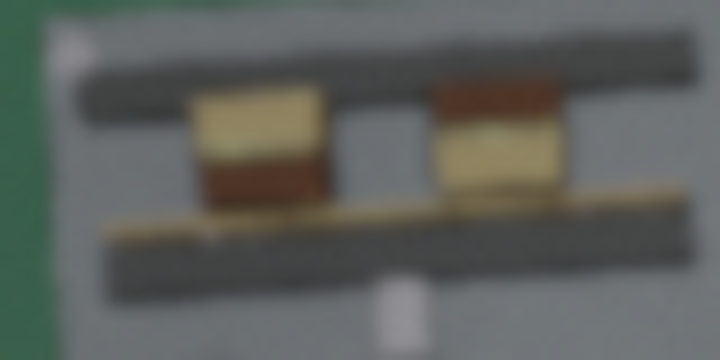

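```bash
python3 - <<'E'
from h import *
c=imaging.calibration("top")
P=lambda x,y:px2w(c,x/9+165,y/9+130,.03)[:2]
fa,fb=P(85,125),P(690,88); pa,pb=P(105,227),P(686,188); ja,jb=P(110,247),P(688,205)
d=(fb-fa)/np.linalg.norm(fb-fa); n=np.array([-d[1],d[0]])
for q in (pa,pb,ja,jb): print((q-fa)@n)
im=cv2.imread('pics/raw_t34.png'); im=im[125:175,165:245]
cv2.imwrite('pics/t34g.png',cv2.resize(cv2.convertScaleAbs(im,alpha=1.8),None,fx=9,fy=9,interpolation=cv2.INTER_NEAREST))
im=cv2.imread('pics/top0.png')[125:175,165:245]
cv2.imwrite('pics/t0g.png',cv2.resize(cv2.convertScaleAbs(im,alpha=1.8),None,fx=9,fy=9,interpolation=cv2.INTER_NEAREST))
E
```

```text
-0.03879211041839548
-0.037529703223593905
-0.04639786492481605
-0.04395099596254205
```

View pics/t34g.png

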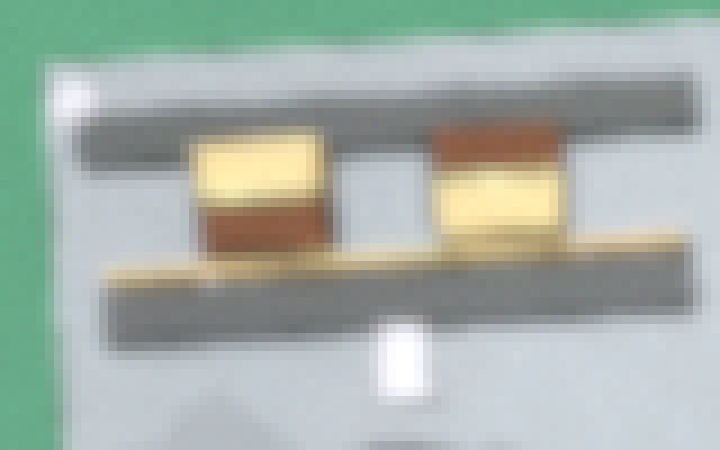

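View pics/t0g.png

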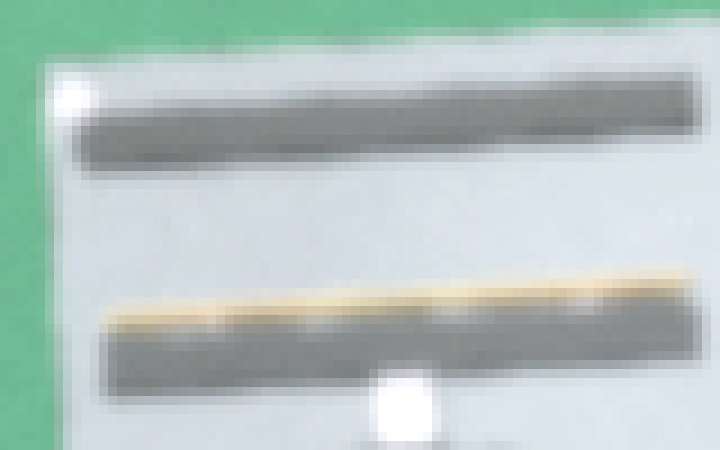

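```bash
python3 - <<'E'
from h import *
im=cv2.imread('pics/raw_w31.png')
b=cv2.imread('pics/raw_w34.png')
cv2.imwrite("pics/cmp.png",np.hstack([cv2.resize(i[245:335,375:450],None,fx=5,fy=5,interpolation=cv2.INTER_CUBIC) for i in(im,b)]))
E
```

```text
(no output)
```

View pics/cmp.png

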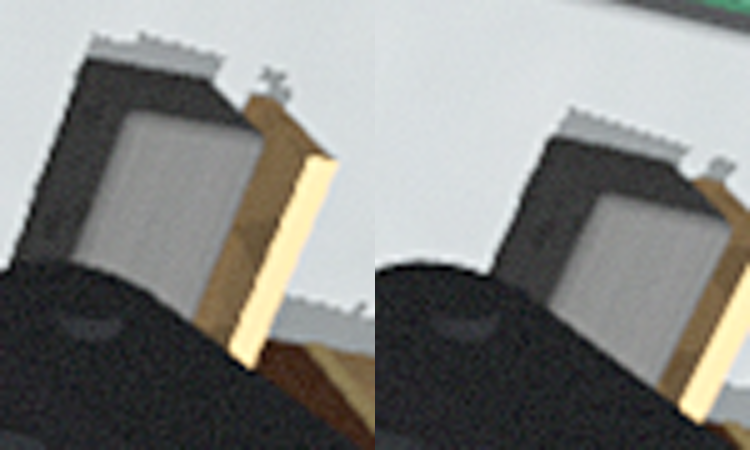

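{"fn": "servo_tool", "kwargs": {
  "moves": [
    [[0, 0, 0.07, -0.04, 1, 0, 3.4], [0, 0, 0.09, -0.04, 1.2, 0, 3.4], [0, 0, 0.07, -0.04, 1.1, 0, 3.4], [0, 0, 0, 0, 0, 0, 3.4]]
  ]
}}

```text
time: 37.28
ee_pos: [0.4611, 0.2841, 0.0476]
tcp_rot: [179.9, 0.2, 97.2]
wrist_force: [0.0, -0.8, 0.7]
opening: 0.0341
```

```bash
python3 - <<'E'
from h import *
arc(.1); print(pose()[2]['wrist_force'])
c=imaging.calibration("wrist");np.save("c35.npy",np.array(c['camera_from_world']))
im=shot("wrist","w35"); cv2.imwrite("pics/w35z.png",cv2.resize(im[230:384,312:512],None,fx=3.5,fy=3.5,interpolation=cv2.INTER_CUBIC))
im=shot("top","t35")[125:175,165:245]
cv2.imwrite('pics/t35g.png',cv2.resize(cv2.convertScaleAbs(im,alpha=1.8),None,fx=9,fy=9,interpolation=cv2.INTER_NEAREST))
E
```

```text
arc row: turn z 0.1 shift [-0.05  1.31  0.  ] r 0.13101473736097027 ang 97.84165999058679 rpy [179.93910855   0.24645259  97.20559324] z 0.04764980312758906 t 37.2833
[ 0.0389137  -0.80454641  0.68109366]
```

View pics/w35z.png

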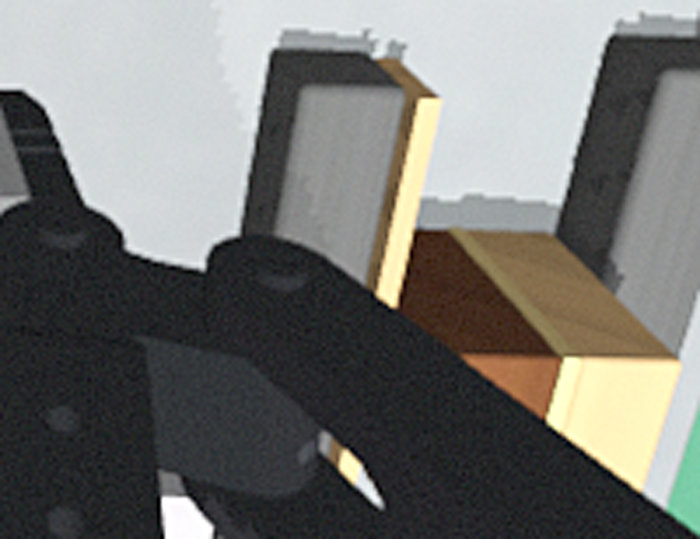

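View pics/t35g.png

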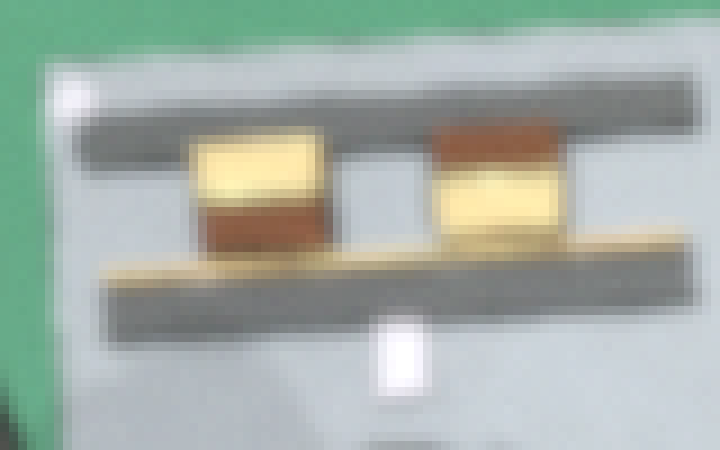

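```bash
python3 - <<'E'
from h import *
ang=np.radians(5.4); nx=np.array([np.cos(ang),np.sin(ang)]); bed=np.array([.6035,.166])
def f(cn,pts,fx,fy,ox,oy,zs):
    c=dict(imaging.calibration("wrist"));c['camera_from_world']=np.load(cn)
    for n,(x,y) in pts.items():
        print(cn,n,[round(float((px2w(c,x/fx+ox,y/fy+oy,z)[:2]-bed)@nx*1000),1) for z in zs])
f("c35.npy",dict(jaw=(403,93),padfront=(440,97),padfront2=(388,307),jaw2=(372,285),fencetop=(660,70)),3.5,3.5,312,230,(.03,.034))
f("c34.npy",dict(jaw=(468,210),padfront=(507,226)),3.5,3.5,312,230,(.03,.034))
f("c31.npy",dict(jaw=(262,130),padfront=(335,159)),5,5,375,245,(.03,.034))
f("c13.npy",dict(jawfront=(30,40),padfront=(40,92),jf2=(730,18),pf2=(727,71)),2.6,4,50,150,(.03,.034))
E
```

```text
c35.npy jaw [-18.4, -20.8]
c35.npy padfront [-11.5, -14.0]
c35.npy padfront2 [-12.5, -15.0]
c35.npy jaw2 [-16.6, -18.9]
c35.npy fencetop [27.6, 24.3]
c34.npy jaw [-20.6, -23.8]
c34.npy padfront [-11.8, -15.2]
c31.npy jaw [-29.8, -32.6]
c31.npy padfront [-18.6, -21.6]
c13.npy jawfront [-38.4, -39.2]
c13.npy padfront [-27.5, -28.5]
c13.npy jf2 [-38.2, -39.0]
c13.npy pf2 [-27.3, -28.3]
```

{"fn": "servo_tool", "kwargs": {
  "moves": [
    [[0, 0, 0.06, -0.03, 0.8, 0, 3.4], [0, 0, 0.04, -0.03, 0.7, 0, 3.4], [0, 0, 0, 0, 0, 0, 3.4]]
  ]
}}

```text
time: 37.63
ee_pos: [0.4715, 0.2849, 0.0478]
tcp_rot: [-179.9, 0.2, 92.2]
wrist_force: [-0.8, -0.5, 0.1]
opening: 0.0343
```

```bash
python3 - <<'E'
from h import *
arc(.1); print(pose()[2]['wrist_force'])
c=imaging.calibration("wrist");np.save("c36.npy",np.array(c['camera_from_world']))
im=shot("wrist","w36"); cv2.imwrite("pics/w36z.png",cv2.resize(im[210:384,312:512],None,fx=3.5,fy=3.5,interpolation=cv2.INTER_CUBIC))
E
```

```text
arc row: turn z 0.1 shift [-0.04  1.31 -0.  ] r 0.1308190559508814 ang 93.30562882998537 rpy [-179.85792714    0.18415743   92.22287309] z 0.047799333403296854 t 37.6333
[-0.76421362 -0.53715111  0.08974439]
```

View pics/w36z.png

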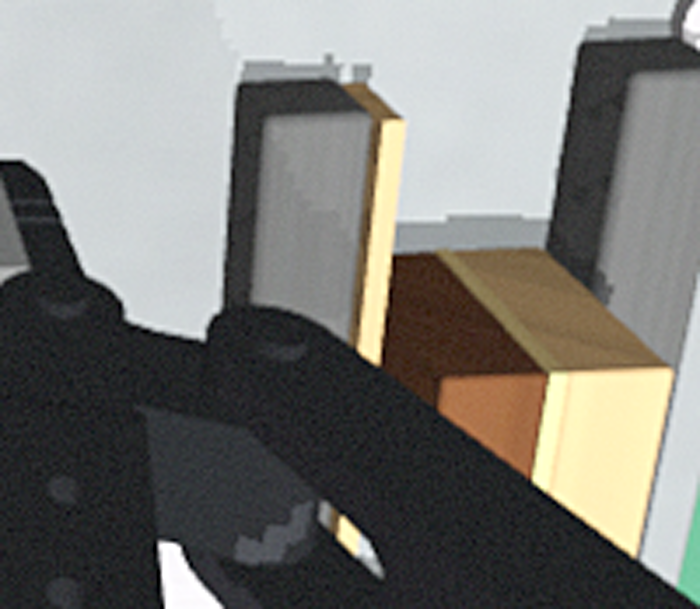

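{"fn": "servo_tool", "kwargs": {
  "moves": [
    [[0, 0, 0, 0, -0.4, 0, 3.8], [0, 0, 0, 0, 0, -1, 3.8], [0, 0, 0, 0, 0, -3, 3.8], [0, 0, 0, 0, 0, -4, 3.8], [0, 0, 0, 0, 0, -4, 3.8], [0, 0, 0, -1, 0, -3, 3.8], [0, 0, 0, -3, 0, 0, 3.8], [0, 0, 0, -3, 0, 0, 3.8], [0, 0, 0, -3, 0, 0, 3.8], [0, 0, 0, -1, 0, 0, 3.8], [0, 0, 0, 0, 0, 0, 3.8]]
  ]
}}

```text
time: 38.6
ee_pos: [0.4685, 0.1707, 0.2148]
tcp_rot: [179.5, 0.2, 93.8]
wrist_force: [1.1, 0.7, -0.2]
opening: 0.0382
```

```bash
python3 - <<'E'
from h import *
arc(.1); print(pose()[2]['wrist_force'])
c=imaging.calibration("wrist");np.save("c37.npy",np.array(c['camera_from_world']))
im=shot("wrist","w37",s=1.5)
E
```

```text
arc row: turn z 0.1 shift [0.08 0.18 0.  ] r 0.019491962290368404 ang 122.44566708449692 rpy [179.50246709   0.24056665  93.78845457] z 0.21478198691711783 t 38.6
[ 1.08930182  0.70250569 -0.17340421]
```

View pics/w37.png

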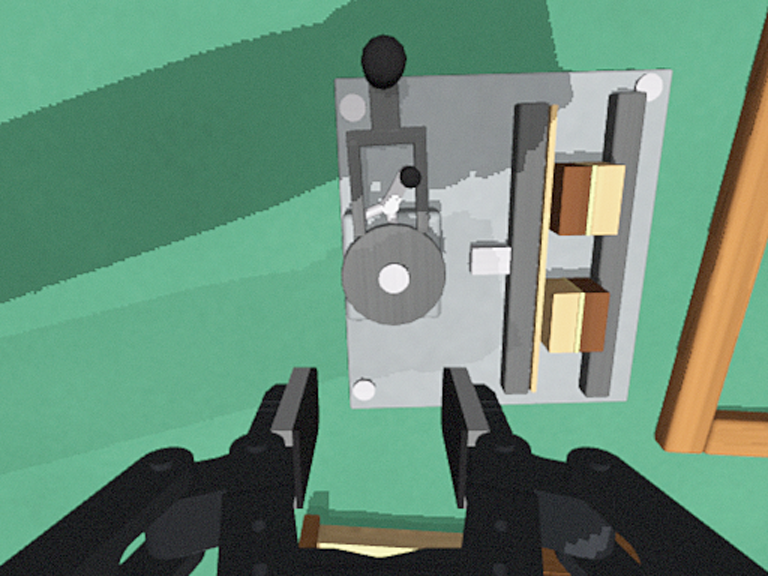

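```bash
python3 - <<'E'
from h import *
plan([.379,-.241,.15],89.2,13,2.6)
E
```

```text
t 38.65 p [0.4686 0.1715 0.2148] rpy [179.49   0.23  93.79] open 0.038 F [-0.5  0.6  0.3]
[0.001, 0.0, 0.006, -3.12, -0.9, 0.5, 2.6]
[0.001, 0.0, 0.006, -3.12, -0.88, 0.5, 2.6]
[0.001, 0.0, 0.006, -3.13, -0.86, 0.5, 2.6]
[0.001, 0.0, 0.006, -3.14, -0.84, 0.5, 2.6]
[0.001, 0.0, 0.006, -3.14, -0.82, 0.5, 2.6]
[0.001, 0.0, 0.006, -3.15, -0.8, 0.5, 2.6]
[0.001, 0.0, 0.006, -3.15, -0.78, 0.5, 2.6]
[0.001, 0.0, 0.006, -3.16, -0.76, 0.5, 2.6]
[0.001, 0.0, 0.006, -3.16, -0.74, 0.5, 2.6]
[0.001, 0.0, 0.006, -3.17, -0.72, 0.5, 2.6]
[0.001, 0.0, 0.006, -3.17, -0.7, 0.5, 2.6]
[0.001, 0.0, 0.006, -3.17, -0.68, 0.5, 2.6]
[0.001, 0.0, 0.006, -3.18, -0.66, 0.5, 2.6]
```

{"fn": "servo_tool", "kwargs": {
  "moves": [
    [[0, 0, 0.006, -3.1, -0.9, 0.3, 2.6], [0, 0, 0.006, -3.1, -0.9, 0.3, 2.6], [0, 0, 0.006, -3.1, -0.9, 0.3, 2.6], [0, 0, 0.006, -3.1, -0.8, 0.5, 2.6], [0, 0, 0.006, -3.1, -0.8, 0.5, 2.6], [0, 0, 0.006, -3.1, -0.8, 0.5, 2.6], [0, 0, 0.006, -3.1, -0.8, 0.5, 2.6], [0, 0, 0.006, -3.1, -0.8, 0.5, 2.6], [0, 0, 0.006, -3.1, -0.8, 0.5, 2.6], [0, 0, 0.006, -3.1, -0.7, 0.5, 2.6], [0, 0, 0.006, -2.8, -0.6, 0.5, 2.6], [0, 0, 0, 0, 0, 0, 2.6]]
  ]
}}

```text
time: 39.65
ee_pos: [0.3953, -0.1706, 0.163]
tcp_rot: [179.4, 0.0, 91.3]
wrist_force: [0.6, -0.4, -0.7]
opening: 0.0261
```

```bash
python3 - <<'E'
from h import *
to([.379,-.241,.15],89.2)
E
```

```text
t 39.65 p [ 0.3953 -0.1706  0.163 ] rpy [1.7937e+02 2.0000e-02 9.1260e+01] open 0.0261 F [ 0.6 -0.4 -0.7]
shift cm [array([-7.  , -1.8 ,  1.29]), array([0.011, 0.   , 0.036])]
```

{"fn": "servo_tool", "kwargs": {
  "moves": [
    [[0.01, 0, 0.02, -2.2, -0.6, 0.5, 2.6], [0, 0, 0.015, -2.5, -0.6, 0.5, 2.6], [0, 0, 0, -1.6, -0.5, 0.3, 2.6], [0, 0, 0, 0, 0, 0, 2.6], [0, 0, 0, 0, 0, 0, 2.6]]
  ]
}}

```text
time: 40.07
ee_pos: [0.3808, -0.233, 0.1491]
tcp_rot: [180.0, -0.1, 89.4]
wrist_force: [-0.2, 0.9, 0.4]
opening: 0.026
```

```bash
python3 - <<'E'
from h import *
to([.379,-.241,.01],89.2)
c=imaging.calibration("wrist")
im=shot("wrist","w38",s=1.5)
print(proj(c,[.3805,-.1804,.052])*1.5,proj(c,[.3786,-.3007,.052])*1.5)
E
```

```text
t 40.07 p [ 0.3808 -0.233   0.1491] rpy [ 1.7998e+02 -1.1000e-01  8.9400e+01] open 0.026 F [-0.2  0.9  0.4]
shift cm [array([-0.83, -0.18, 13.91]), array([ 0.   , -0.002,  0.003])]
[379.55500519 180.37609396] [378.43577102 384.24555198]
```

View pics/w38.png

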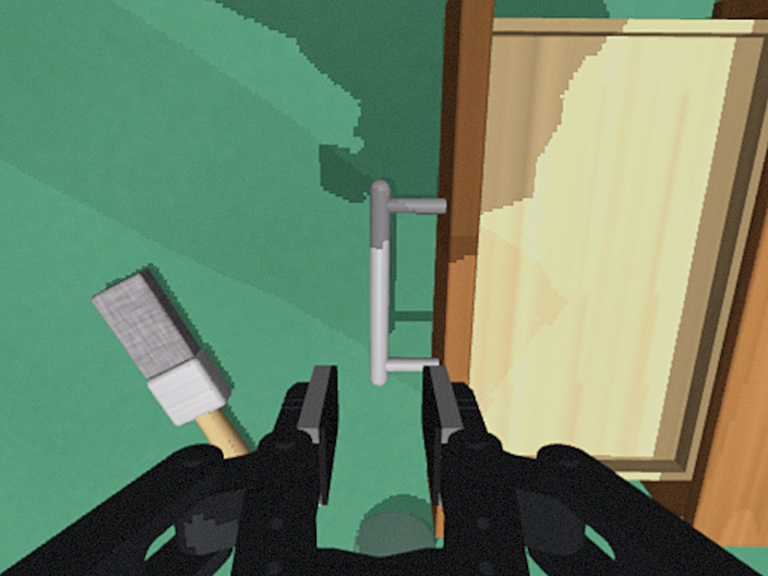

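{"fn": "servo_tool", "kwargs": {
  "moves": [
    [[0, 0, 0, -0.4, -0.1, 1.5, 2.6], [0, 0, 0, -0.3, 0, 2.5, 2.6], [0, 0, 0, 0, 0, 2.5, 2.6], [0, 0, 0, 0, 0, 2.5, 2.6], [0, 0, 0, 0, 0, 2, 2.6], [0, 0, 0, 0, 0, 0, 2.6]]
  ]
}}

```text
time: 40.62
ee_pos: [0.3858, -0.2332, 0.0384]
tcp_rot: [179.6, 0.0, 90.0]
wrist_force: [-1.2, 0.8, -0.1]
opening: 0.0264
```

```bash
python3 - <<'E'
from h import *
to([.3795,-.241,.01],89.2)
E
```

```text
t 40.62 p [ 0.3858 -0.2332  0.0384] rpy [1.7962e+02 1.0000e-02 9.0040e+01] open 0.0264 F [-1.2  0.8 -0.1]
shift cm [array([-0.78, -0.65,  2.84]), array([0.007, 0.   , 0.015])]
```

{"fn": "servo_tool", "kwargs": {
  "moves": [
    [[0.007, 0, 0.015, -0.3, -0.7, 0, 2.6], [0, 0, 0, 0, 0, 1, 2.6], [0, 0, 0, 0, 0, 1.2, 2.6], [0, 0, 0, 0, 0, 0.6, 2.6], [0, 0, 0, 0, 0, 0, 2.6]]
  ]
}}

```text
time: 41.03
ee_pos: [0.381, -0.2349, 0.0122]
tcp_rot: [179.8, 0.1, 89.3]
wrist_force: [0.1, 1.0, 0.9]
opening: 0.0261
```

{"fn": "servo_tool", "kwargs": {
  "moves": [
    [[0, 0, 0, 0, 0, 0, 0.4], [0, 0, 0, 0, 0, 0, 0.4], [0, 0, 0, 0, 0, 0, 0.4], [0, 0, 0, 0, 0, 0, 0.4]]
  ],
  "force": 40
}}

```text
time: 41.37
ee_pos: [0.3811, -0.2349, 0.0124]
tcp_rot: [179.8, 0.1, 89.3]
wrist_force: [0.2, 0.2, -3.9]
opening: 0.0088
```

Gripped the bar. Push shut, slowing at the end.

{"fn": "servo_tool", "kwargs": {
  "moves": [
    [[0, 0, 0, 0, 0.6, 0, 0.4], [0, 0, 0, 0, 1.2, 0, 0.4], [0, 0, 0, 0, 1.5, 0, 0.4], [0, 0, 0, 0, 1.5, 0, 0.4], [0, 0, 0, 0, 1.5, 0, 0.4], [0, 0, 0, 0, 1.5, 0, 0.4], [0, 0, 0, 0, 1.5, 0, 0.4], [0, 0, 0, 0, 1.5, 0, 0.4], [0, 0, 0, 0, 1, 0, 0.4], [0, 0, 0, 0, 0.6, 0, 0.4], [0, 0, 0, 0, 0.4, 0, 0.4]]
  ]
}}

```text
time: 42.28
ee_pos: [0.5144, -0.2373, 0.0124]
tcp_rot: [-179.8, 0.2, 89.1]
wrist_force: [-1.8, -0.3, 0.7]
opening: 0.0091
```

{"fn": "servo_tool", "kwargs": {
  "moves": [
    [[0, 0, 0, 0, 0.4, 0, 0.4], [0, 0, 0, 0, 0.4, 0, 0.4], [0, 0, 0, 0, 0.3, 0, 0.4]]
  ]
}}

```text
time: 42.53
ee_pos: [0.52, -0.2374, 0.0123]
tcp_rot: [-179.1, 0.2, 89.0]
wrist_force: [-22.1, 0.8, 12.3]
opening: 0.0092
```

{"fn": "servo_tool", "kwargs": {
  "moves": [
    [[-0.01, 0, 0, 0, 0.4, 0, 0.4], [0, 0, 0, 0, 0.3, 0, 0.4]]
  ]
}}

```text
time: 42.7
ee_pos: [0.5197, -0.2374, 0.0124]
tcp_rot: [-178.9, 0.2, 88.9]
wrist_force: [-14.1, 0.4, 5.4]
opening: 0.0089
```

{"fn": "servo_tool", "kwargs": {
  "moves": [
    [[0, 0, 0, 0, 0, 0, 1.5], [0, 0, 0, 0, 0, 0, 2.4], [0, 0, 0, 0, 0, 0, 2.4], [0, 0, 0, 0, 0, 0, 2.4]]
  ]
}}

```text
time: 43.03
ee_pos: [0.5193, -0.2378, 0.0131]
tcp_rot: [-178.9, 0.2, 88.8]
wrist_force: [0.9, -0.2, 0.4]
opening: 0.0239
```

```bash
python3 - <<'E'
from h import *
to([.515,-.241,.15],89.2)
c=imaging.calibration("wrist");im=shot("wrist","w39",s=1.5)
P=lambda u,v,z:np.round(px2w(c,u/1.5,v/1.5,z),4)
E
```

```text
t 43.03 p [ 0.5193 -0.2378  0.0131] rpy [-178.93    0.2    88.83] open 0.0239 F [ 0.9 -0.2  0.4]
shift cm [array([ -0.38,  -0.68, -13.68]), array([-0.019,  0.003, -0.006])]
```

View pics/w39.png

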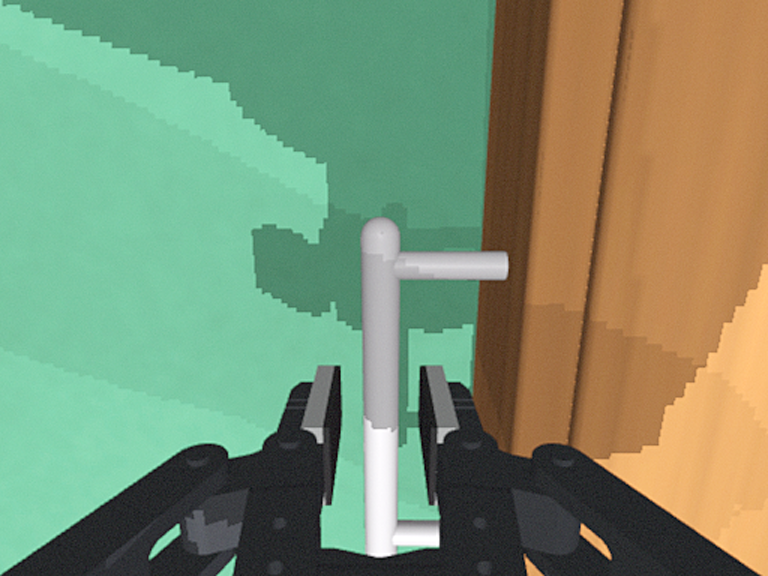

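{"fn": "servo_tool", "kwargs": {
  "moves": [
    [[0, 0, 0, 0, 0, -1, 2.4], [0, 0, 0, 0, 0, -2.5, 2.4], [0, 0, 0, 0, 0, -3.5, 2.4], [0, 0, 0, 0, 0, -4, 2.4], [0, 0, 0, 0, -2, -4, 2.4], [0, 0, 0, 0, -3, -3, 2.4], [0, 0, 0, 0, -3, -2, 2.4], [0, 0, 0, 0, 0, 0, 2.4], [0, 0, 0, 0, 0, 0, 2.4]]
  ]
}}

```text
time: 43.83
ee_pos: [0.4429, -0.2343, 0.2243]
tcp_rot: [-179.1, 0.3, 89.0]
wrist_force: [0.3, -1.7, -1.0]
opening: 0.024
```

```bash
python3 - <<'E'
from h import *
to([.515,-.241,.15],89.2)
im=shot("wrist","w40",s=1.5)
im=shot("top","t40"); cv2.imwrite('pics/t40p.png',cv2.resize(im[110:230,160:400],None,fx=3.2,fy=3.2,interpolation=cv2.INTER_CUBIC))
im=shot("scene","s40",s=1.5)
E
```

```text
t 43.83 p [ 0.4429 -0.2343  0.2243] rpy [-179.11    0.27   88.96] open 0.024 F [ 0.3 -1.7 -1. ]
shift cm [array([-0.51,  7.33,  7.32]), array([-0.016,  0.005, -0.004])]
```

View pics/w40.png

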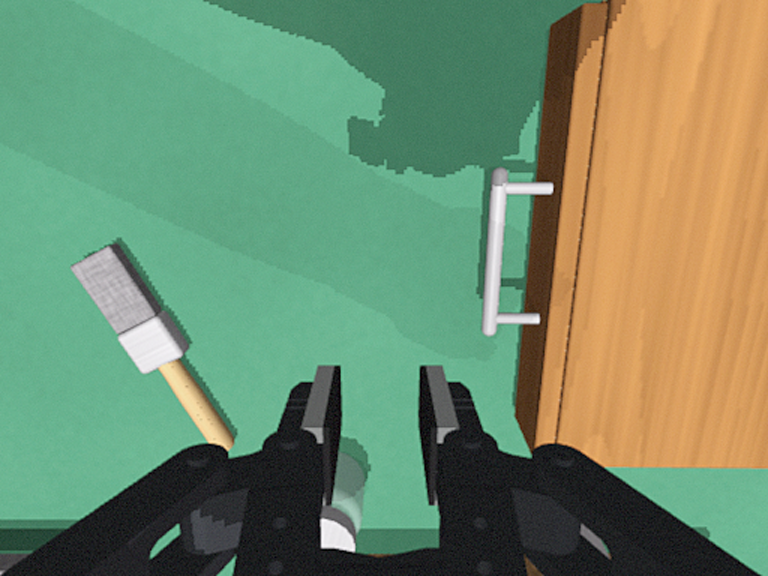

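View pics/t40p.png

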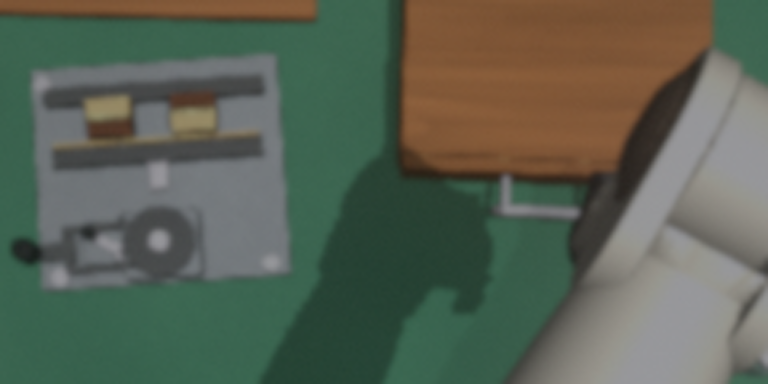

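View pics/s40.png

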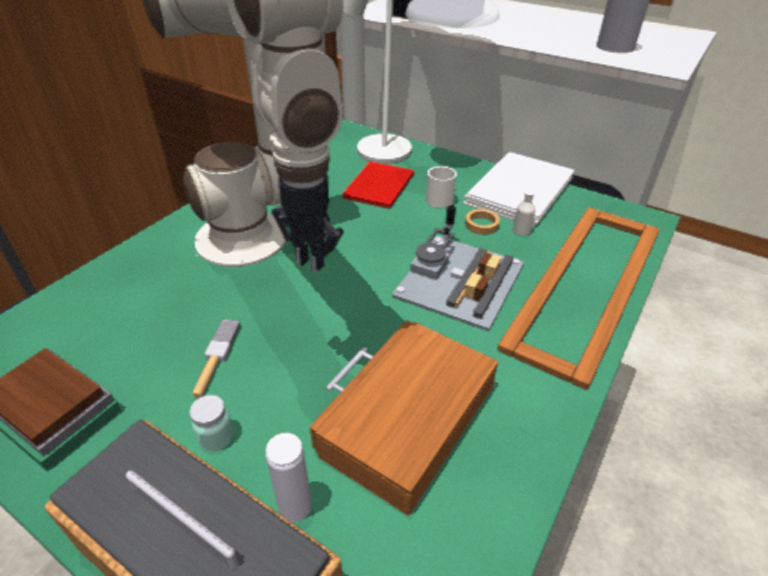

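```bash
python3 -c "
from workcell import bot
print(bot.job_done())"
```

```text
the job is handed in; nothing more can be done
None
```

The job is done and handed in at about 44 s of the 210 s allowed. No verdict was reported back.

- **Drawer:** I pulled it out to its stop and found two blocks in it. It ends pushed shut against its stop: it stopped moving under about 22 N, and the last pictures show no gap.
- **Blocks:** Both stand upright and square on the bed, with the pale and dark laths one behind the other from pad to fence.
- **Press:** I flipped the pawl lever only after the blocks were placed; in the pictures it leans clockwise. I then worked the handle to and fro. The pad face measures about 39 mm from the fence, so the 40 mm blocks are gripped. The gap between pad and jaw puts the pad about 4 mm in, and one more small push should make that nearly 5 mm; halfway is 3 mm.
- **Bystanders:** Everything else on the bench looks unmoved in the final pictures.

Things that went wrong or disagreed:

- **Fingertip position:** The real fingertips sit about 28 mm behind the stated tool point, so the first two grips on the drawer handle closed just above the bar. I corrected for this from then on.
- **Wrist force:** Hitting the drawer's outer stop briefly gave a wrist reading of about 90 N, under the 120 N limit.
- **Wrist joint:** One wrist joint ran into its range end while I carried the first block. I turned the tool half a turn before placing it.
- **Drawer at the start:** My measurements suggest it began about 5 mm open.

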